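Lay out the dead-weight check on the sample pedestal

ROBOT

A 7-joint arm with a two-finger parallel gripper is mounted at the origin on a cart in front of the work surface, level with it; the furniture and walls round the work are solid. World frame = base frame: x ahead of the robot, y to its left, z up, the work surface at z = 0. Lengths are in m, angles in rad, forces in N, time in s.
With the tool pointing down it reaches from about 0.425 to 0.875 m from the base axis. Payload 9.9 kg.
Tool frame: the origin (TCP) lies between the finger pads; the fingertips stand 11 mm ahead of it and the grasp point (between the pads) lies 8 mm behind it; y points along the fingers, x is the direction in which the jaws open and shut, and the axes are right-handed (so a half turn about y gives the same grasp; the last joint's range is limited). The gripper opens to 85 mm and grips with 20 to 120 N. Pads are 22 mm wide; open, the fingers measure 114 mm over their backs; the gripper's body (76 mm by 85 mm) begins 54 mm behind the grasp point. The pads swing forward as they close: fully open they stand 13 mm farther back than shut.
Start: joints at [-1.391, 0.576, 0.025, 1.437, -0.015, 1.129, -0.057], TCP at [0.176, 0.652, 0.217] pointing down, gripper open.
Joint ranges: [-2.76, 2.76], [-0.34, 2.15], [-1.52, 1.57], [0.19, 2.46], [-1.09, 4.23], [0.17, 1.99], [-2.82, 2.82]. Speed limits (rad/s): [2.22, 2.22, 3.01, 3.01, 3.14, 3.14, 3.14].

INTERFACE

Orientations are given as a unit quaternion [x, y, z, w].
In Python, from cell import state, camera, camera_info, hand_in, recognise, trace, place_of gives the robot as it stands.
- The arm moves only by the tool send_rows, never from a script. Its argument "motion" is a list of rows, each an object with "grip": the finger opening in cm, from 0 to 8.54; "linear": the shift along the tool's x, y, z in cm, a list of three; "rot": the turn, a rotation vector about the tool's x, y, z in rad, a list of three. A call has 1 to 12 rows; each row is the pose to reach, as a shift and turn from the pose commanded when the call began, along the tool's axes at that moment; what a row does not reach only later rows make up. A row lasts 1/10 s, in which the tool goes at most 50 mm and 8.59 degrees, less where a joint would pass 70% of its speed; a pose out of reach is approached as far as the arm can. A call with a gripper value outside its range is refused whole. The fingers move at their own pace and stop on an object; "newtons" is the grip in N (left out, the last holds). Time passes only in rows, so rows that repeat a pose let the fingers close. It gives the time, the measured TCP pose, the force and the opening at its end, in the units of the state.
- state(): the state, without advancing time (a new reading comes with each control period).
- camera(name): name is "scene" or "side" or "wrist"; returns the picture (400x640x3 uint8, red, green, blue); there is no depth.
- camera_info(name): a dict with "fx", "fy", "cx", "cy" (pixels), "dist" ([k1, k2, p1, p2, k3] as OpenCV has them; the pictures are not rectified), "rvec" (rotation vector, rad) and "tvec" (3), from world to camera coordinates, as OpenCV has them. Camera axes: x right, y down, z forward; pixel columns grow to the right and rows downward; lengths in m; the calibration is good to about 2 mm. A picture is of the moment at which its call begins: read the wrist's pose just before it. camera_info takes no time and is no camera call; for the wrist camera it gives the pose at the moment of the call.
- hand_in(): hands the job in, once; it reports no verdict.
Trained networks look in the newest picture that a camera, given by its name, has taken for a name from the list of things; names that differ only in an ending like _2 or _b are one class to them, and where a whole thing is asked for, a point or a joint stands for the part that bears it (a point fixed in the world has none). Each returns a list of dicts, best first, with "score" (0 to 1); they miss things now and then, are a little off and sometimes report something else, mostly with a low value. They report only what shows in the picture. A call takes as long as a camera call. They do not tell look-alikes from the thing itself.
- recognise(thing, camera): "rect" ([left, top, right, bottom] in pixels, round what is visible of it).
- trace(thing, camera): "region" (400x640 bool, what is visible of it) and "rect" ([left, top, right, bottom] in pixels, round what is visible of it).
- place_of(thing, camera): "location" ([column, row] in pixels: a listed point, or the origin of a listed thing).
The state is a dict: "clock": time; "qpos": joint angles; "joint_vel": joint speeds; "joint_efforts": joint torques, N m; "ee_pos": TCP position; "tool_rot": TCP orientation; "force": force on the tool from outside, world axes, zero at the start; "wrist_torque": the same for the moment, N m; "width": finger opening in m.
Only numpy, scipy, OpenCV 4.12 (cv2) and the standard library are available. Lean on these libraries where they do the work, as an engineer would, in place of code of your own. Each camera call takes 0.05 s, during which the arm holds its last target.

TASK

Set up the dead-weight check on the rubber mat: put the flat porous stone on the sample pedestal, the sample cap on the stone and the larger brass weight on the cap, each centred on the one below. Stand the smaller brass weight upright on the mat midway between the centres of the pedestal and the load cell, and let go of everything.

Things in the scene. Friction and masses are not known exactly. Their poses are not given: they have to be found in the camera images.
- mat: Thin black rubber mat, 255 x 104 x 2 mm, fixed flat on the bench; the pedestal and the load cell stand on it, one near each end. Origin at the centre of its underside; x along its long side, z up. The pedestal and load cell stand about 80 mm from its centre, on its long middle line, which of them at which end varies.
- pedestal: Sample pedestal, fixed on the mat: aluminium, a round flange 80 mm across and 8 mm thick with six small screws and a short brass tube at its rim, and on it a boss 62 mm across with two black sealing rings and a flat top. Origin at the centre of its underside (on the mat's top); the flat top is 22 mm above the origin, z up.
- load_cell: Load cell, fixed on the mat: plain steel disc 58 mm across and 25 mm high with a round button in the middle of its top (33 mm high in all) and a dark cable socket at its side. Origin at the centre of its underside, z up.
- stone_mid (a point): Centre of the porous stone, a flat grey disc 62 mm across and 10 mm thick, 50 g, loose, lying on the bench; the point is 5 mm above its underside, z up.
- cap_mid (a point): Centre of the round body of the aluminium sample cap, loose, standing on the bench: 62 mm across and 36 mm high, 320 g, with a flat top with a hole in its middle, and a thin drain stub that sticks out about 20 mm from its side in its own -y direction. The point is on the body's axis, 18 mm above its underside, z up.
- big_weight_mid (a point): Centre of the larger brass weight, loose, standing on the bench: 36 mm across, 40 mm high with a narrower knob on top (to be treated as a plain cylinder of 36 x 40 mm), 200 g. The point is 20 mm above its underside, z up.
- small_weight_mid (a point): Centre of the smaller brass weight, loose, standing on the bench: 28 mm across, 34 mm high with a narrower knob on top (to be treated as a plain cylinder of 28 x 34 mm), 100 g. The point is 17 mm above its underside, z up.
There are look-alikes about, which are no part of the job. What is shaped like the part that bears big_weight_mid but brown or red is not meant. What is shaped like the part that bears cap_mid but green is not meant.

How it is judged:
By the outcome, as a careful person would: the job done as asked, in the order asked, and still so for the second after the job is handed in, with the robot touching nothing.
It also fails if it takes over 102 s, if anything falls off the work surface, if the arm or the gripper's body presses on something with over 40 N, if the wrist force passes 120 N, or if a joint passes its speed limit or range.

## Working session

There is one attempt and no reset: what is moved stays moved. The work goes in short steps, Python scripts to look and compute and a tool call to move; the robot and the scene stay as the last step left them, time stands still between calls to the robot, and variables do not carry over. Pictures are saved under pics/ and viewed, and the job is handed in when it is done.

Besides the shell and the picture viewer there is one more tool, called after ">>>" in YAML: its name, and indented under it one key for each argument. send_rows: Moves the arm, as the interface text tells. Its arguments: {"type":"object","properties":{"motion":{"type":"array"},"newtons":{"type":"number"}},"required":["motion"]}

```bash
ls; mkdir -p pics; python3 - <<'E'
from cell import *
import cv2
print(state())
for n in ("scene","side","wrist"):
    im=camera(n); cv2.imwrite(f"pics/{n}0.png",im[:,:,::-1])
    print(n,camera_info(n))
E
```

```text
pics
{'clock': 0.0, 'qpos': array([-1.39081001,  0.57653587,  0.0248283 ,  1.43790047, -0.01499882,
        1.12898207, -0.0565494 ]), 'joint_vel': array([ 0.00114939, -0.00118046,  0.00098293, -0.00164449,  0.00073366,
       -0.00043505,  0.00121404]), 'joint_efforts': array([ 1.66105092e-04, -7.65748000e+01,  2.25052156e+00, -2.85972011e+01,
        1.52961072e-02,  1.27821841e-02,  1.70316633e-05]), 'ee_pos': array([0.17586278, 0.65120461, 0.21634245]), 'tool_rot': array([ 0.56178744,  0.42945785, -0.43034465, -0.5610386 ]), 'force': array([ 0.38728112,  1.19650456, -0.44525941]), 'wrist_torque': array([-0.01498052,  0.02298483, -0.00703707]), 'width': 0.08541988409438457}
scene {'fx': 473.7136566441527, 'fy': 473.7136566441527, 'cx': 322.84888062411875, 'cy': 200.52552030450633, 'dist': array([-0.05957321,  0.        ,  0.        ,  0.        ,  0.        ]), 'rvec': array([ 2.04436256, -0.9593068 ,  0.45401298]), 'tvec': array([-0.47614887,  0.20188487,  0.80980212])}
side {'fx': 384.1669315076234, 'fy': 384.1669315076234, 'cx': 319.4513459622573, 'cy': 199.9548267031898, 'dist': array([-0.01138265,  0.        ,  0.        ,  0.        ,  0.        ]), 'rvec': array([ 2.19792443e+00, -1.17357842e-03, -3.06258855e-02]), 'tvec': array([-0.48026841, -0.08680493,  1.06890878])}
wrist {'fx': 285.92223742888734, 'fy': 285.92223742888734, 'cx': 324.702457483202, 'cy': 198.9310998180143, 'dist': array([-0.02757405,  0.        ,  0.        ,  0.        ,  0.        ]), 'rvec': array([-2.3219379 , -1.77620176, -0.23276672]), 'tvec': array([-0.67408776, -0.0327212 ,  0.37840806])}
```

View pics/scene0.png

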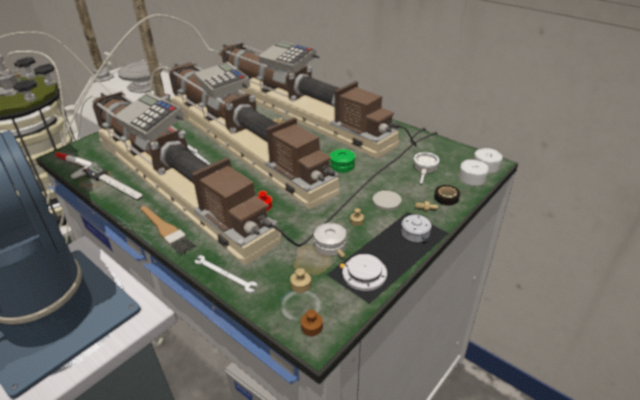

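View pics/side0.png

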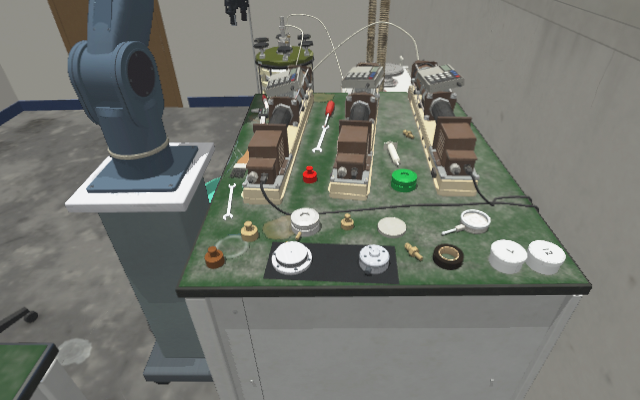

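View pics/wrist0.png

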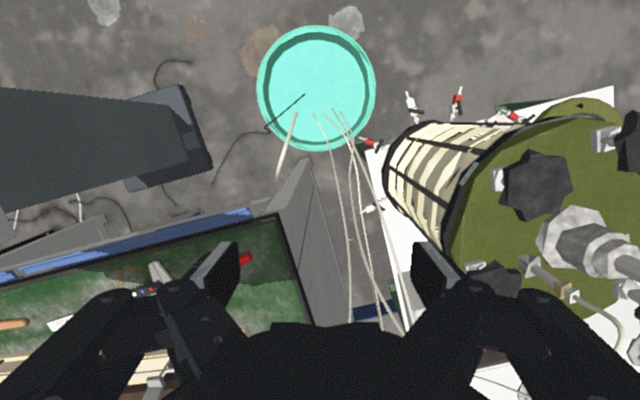

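```bash
cat > h.py <<'E'
import numpy as np, cv2
from cell import *
from scipy.spatial.transform import Rotation as Ro
def info(n):
    i=camera_info(n); K=np.array([[i['fx'],0,i['cx']],[0,i['fy'],i['cy']],[0,0,1]])
    return K,np.array(i['dist']),cv2.Rodrigues(np.array(i['rvec']))[0],np.array(i['tvec'])
def ray(I,p):
    K,d,R,t=I
    u=cv2.undistortPoints(np.array([[p]],float),K,d)[0,0]
    v=R.T@np.array([u[0],u[1],1]); return -R.T@t, v/np.linalg.norm(v)
def onz(I,p,z):
    o,v=ray(I,p); return o+v*(z-o[2])/v[2]
def tri(rs):
    A=np.zeros((3,3));b=np.zeros(3)
    for o,v in rs:
        P=np.eye(3)-np.outer(v,v);A+=P;b+=P@o
    x=np.linalg.solve(A,b); return x,[np.linalg.norm((np.eye(3)-np.outer(v,v))@(x-o)) for o,v in rs]
def proj(I,X):
    K,d,R,t=I
    return cv2.projectPoints(np.array(X,float).reshape(-1,1,3),cv2.Rodrigues(R)[0],t,K,d)[0].reshape(-1,2)
def tool(dw):
    "world shift -> tool axes cm"
    return Ro.from_quat(state()['tool_rot']).inv().apply(dw)*100
E
python3 - <<'E'
from h import *
S={n:info(n) for n in("scene","side")}
things={"mat":0,"pedestal":.002,"load_cell":.002,"stone_mid":.005,"cap_mid":.018,"big_weight_mid":.020,"small_weight_mid":.017}
for n in S: camera(n)
for t,z in things.items():
    L={}
    for n in S:
        L[n]=[(r['location'],r['score']) for r in place_of(t,n)][:3]
        for p,s in L[n]: print(t,n,np.round(p,1),round(s,2),np.round(onz(S[n],p,z),4))
    if L['scene'] and L['side']:
        best=min(((tri([ray(S['scene'],a[0]),ray(S['side'],b[0])])) for a in L['scene'] for b in L['side']),key=lambda q:q[1][0])
        for a in L['scene']:
            for b in L['side']:
                x,e=tri([ray(S['scene'],a[0]),ray(S['side'],b[0])])
                if max(e)<.01: print('   tri',np.round(x,4),np.round(e,4))
E
```

```text
mat scene [390.3 253.7] 0.9 [ 0.5058 -0.3681  0.    ]
mat side [331.6 261.7] 0.81 [ 0.5083 -0.3668  0.    ]
   tri [ 0.508  -0.3664 -0.0015] [0.0009 0.0009]
pedestal scene [366.4 276.5] 0.71 [ 0.4256 -0.369   0.002 ]
pedestal side [289.4 263. ] 0.76 [ 0.425  -0.3714  0.002 ]
   tri [ 0.4252 -0.3697  0.0016] [0.0009 0.0009]
load_cell scene [413.3 234.4] 0.74 [ 0.5808 -0.3739  0.002 ]
load_cell side [373.2 262.1] 0.81 [ 0.59   -0.3709  0.002 ]
   tri [ 0.5899 -0.3681 -0.0042] [0.0025 0.0025]
stone_mid scene [388.6 195.5] 0.98 [ 0.6565 -0.2624  0.005 ]
stone_mid side [388.6 228.5] 0.65 [ 0.6331 -0.2731  0.005 ]
stone_mid side [373.8 260.8] 0.31 [ 0.5911 -0.3704  0.005 ]
   tri [ 0.6331 -0.2791  0.0184] [0.0066 0.0066]
cap_mid scene [343.4 162.3] 0.89 [ 0.6855 -0.1099  0.018 ]
cap_mid scene [331.5 237. ] 0.88 [ 0.4559 -0.261   0.018 ]
cap_mid side [303.2 222. ] 0.82 [ 0.4482 -0.2636  0.018 ]
cap_mid side [401.9 180.6] 0.69 [ 0.6879 -0.1046  0.018 ]
   tri [ 0.6866 -0.1087  0.0188] [0.0016 0.0016]
   tri [ 0.4493 -0.2672  0.0234] [0.002 0.002]
big_weight_mid scene [310.1 320.9] 0.88 [ 0.2728 -0.3662  0.02  ]
big_weight_mid scene [301.3 277.8] 0.81 [ 0.335  -0.2902  0.02  ]
big_weight_mid scene [264.5 200.6] 0.69 [ 0.4541 -0.0733  0.02  ]
big_weight_mid side [214.8 253.5] 0.76 [ 0.2777 -0.3615  0.02  ]
big_weight_mid side [310.  175.2] 0.59 [ 0.4574 -0.0768  0.02  ]
big_weight_mid side [248.7 228.4] 0.58 [ 0.333  -0.2857  0.02  ]
   tri [ 0.2763 -0.3619  0.0171] [0.0025 0.0025]
   tri [ 0.3338 -0.2911  0.0231] [0.0012 0.0012]
   tri [ 0.4572 -0.0698  0.016 ] [0.0004 0.0004]
small_weight_mid scene [359.  211.1] 0.68 [ 0.5571 -0.2532  0.017 ]
small_weight_mid scene [300.5 279.6] 0.21 [ 0.3329 -0.2901  0.017 ]
small_weight_mid side [348.  222.4] 0.62 [ 0.5454 -0.2654  0.017 ]
   tri [ 0.5471 -0.2623  0.0211] [0.0054 0.0054]
```

>>> send_rows:
  motion:
    - {"grip": 8.5,"linear": [0,-10,0],"rot": [0,0,0]}
    - {"grip": 8.5,"linear": [0,-10,0],"rot": [0,0,0]}
    - {"grip": 8.5,"linear": [-32,-14,-50],"rot": [0,1.3,0]}
    - {"grip": 8.5,"linear": [-32,-14,-50],"rot": [0,1.3,0]}
    - {"grip": 8.5,"linear": [-32,-14,-50],"rot": [0,1.3,0]}
    - {"grip": 8.5,"linear": [-32,-14,-50],"rot": [0,1.3,0]}
    - {"grip": 8.5,"linear": [-32,-14,-50],"rot": [0,1.3,0]}
    - {"grip": 8.5,"linear": [-32,-14,-50],"rot": [0,1.3,0]}
    - {"grip": 8.5,"linear": [-32,-14,-50],"rot": [0,1.3,0]}
    - {"grip": 8.5,"linear": [-32,-14,-50],"rot": [0,1.3,0]}
    - {"grip": 8.5,"linear": [-32,-14,-50],"rot": [0,1.3,0]}
    - {"grip": 8.5,"linear": [-32,-14,-50],"rot": [0,1.3,0]}

```text
clock: 2.15
ee_pos: [0.5125, 0.281, 0.3512]
tool_rot: [-0.707, -0.001, 0.001, 0.707]
force: [0.5, 0.5, -0.1]
width: 0.085
```

>>> send_rows:
  motion:
    - {"grip": 8.5,"linear": [4,-1,-10],"rot": [0,0,0]}
    - {"grip": 8.5,"linear": [6,-1,-20],"rot": [0,0,0]}
    - {"grip": 8.5,"linear": [6,-1,-25],"rot": [0,0,0]}
    - {"grip": 8.5,"linear": [1,2,-56],"rot": [0,0,0]}
    - {"grip": 8.5,"linear": [1,2,-56],"rot": [0,0,0]}
    - {"grip": 8.5,"linear": [1,2,-56],"rot": [0,0,0]}
    - {"grip": 8.5,"linear": [1,2,-56],"rot": [0,0,0]}
    - {"grip": 8.5,"linear": [1,2,-56],"rot": [0,0,0]}
    - {"grip": 8.5,"linear": [1,2,-56],"rot": [0,0,0]}
    - {"grip": 8.5,"linear": [1,2,-56],"rot": [0,0,0]}
    - {"grip": 8.5,"linear": [1,2,-56],"rot": [0,0,0]}
    - {"grip": 8.5,"linear": [1,2,-56],"rot": [0,0,0]}

```text
clock: 3.35
ee_pos: [0.5233, -0.2831, 0.3308]
tool_rot: [0.708, 0.0, -0.001, -0.706]
force: [-0.2, -0.4, 0.1]
width: 0.0851
```

```bash
cat > look.py <<'E'
import sys
from h import *
tag=sys.argv[1]
I=info("wrist"); im=camera("wrist"); cv2.imwrite(f"pics/w_{tag}.png",im[:,:,::-1])
s=state(); print(s['clock'],np.round(s['ee_pos'],4),np.round(s['tool_rot'],4),'cam',np.round(-I[2].T@I[3],4))
T={"mat":0,"pedestal":.002,"load_cell":.002,"stone_mid":.005,"cap_mid":.018,"big_weight_mid":.020,"small_weight_mid":.017}
import pickle
out={}
for t in (sys.argv[2].split(',') if len(sys.argv)>2 else T):
    out[t]=[(r['location'],r['score']) for r in place_of(t,"wrist")][:3]
    for p,sc in out[t]: print(t,np.round(p,1),round(sc,2),np.round(onz(I,p,T[t]),4))
pickle.dump((I,out),open(f"w_{tag}.pkl","wb"))
E
python3 look.py a
```

```text
3.4 [ 0.523  -0.2841  0.3306] [ 7.082e-01 -5.000e-04 -3.000e-04 -7.060e-01] cam [ 0.5229 -0.2174  0.4871]
mat [316.1 209.3] 0.72 [ 0.5074 -0.3685  0.    ]
pedestal [273.5 206.2] 0.83 [ 0.432  -0.3621  0.002 ]
load_cell [362.8 213.1] 0.92 [ 0.5907 -0.375   0.002 ]
load_cell [281.4 147.9] 0.21 [ 0.45  -0.26   0.002]
stone_mid [394.4 155.3] 0.77 [ 0.6399 -0.272   0.005 ]
stone_mid [316.8 208.5] 0.43 [ 0.5088 -0.3655  0.005 ]
cap_mid [438.8  41.8] 0.98 [ 0.6936 -0.1008  0.018 ]
cap_mid [314.2 211.7] 0.64 [ 0.5047 -0.3672  0.018 ]
cap_mid [280.6 147.4] 0.57 [ 0.4512 -0.2578  0.018 ]
big_weight_mid [277.6  16.2] 0.71 [ 0.4541 -0.0678  0.02  ]
big_weight_mid [208.4 169.4] 0.6 [ 0.3303 -0.2933  0.02  ]
big_weight_mid [181.  210.9] 0.57 [ 0.2749 -0.3653  0.02  ]
small_weight_mid [340.9 147.2] 0.81 [ 0.5491 -0.2576  0.017 ]
```

View pics/w_a.png

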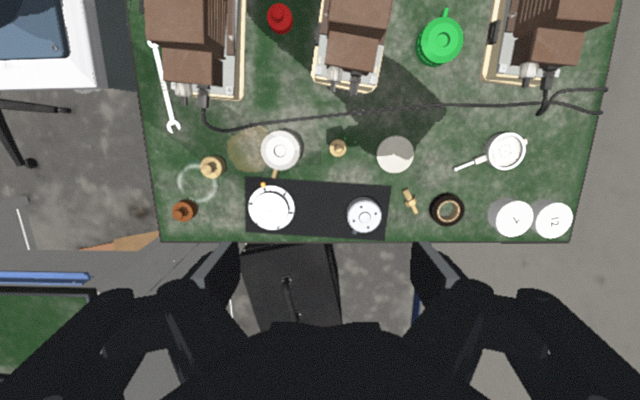

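```bash
cat > tr.py <<'E'
import sys
from h import *
# fit circle radius r at height z (top face) to trace mask outline: use z-plane backprojection of contour
def masks(t,n="wrist"):
    I=info(n); camera(n)
    return I,trace(t,n)
def sil(I,c,r,h,zb=0.,N=72):
    a=np.linspace(0,2*np.pi,N,endpoint=False)
    P=[np.c_[c[0]+r*np.cos(a),c[1]+r*np.sin(a),np.full(N,z)] for z in (zb,zb+h)]
    p=proj(I,np.vstack(P)).astype(np.float32)
    return cv2.convexHull(p)[:,0]
def fit(I,m,c0,r,h,zb=0.):
    "fit cylinder centre so silhouette overlaps mask"
    from scipy.optimize import minimize
    S=4; m=m.astype(np.uint8); M=cv2.resize(m,None,fx=S,fy=S,interpolation=cv2.INTER_NEAREST)
    def cost(c):
        q=sil(I,c,r,h,zb); A=np.zeros_like(M); cv2.fillPoly(A,[np.round(((q+.5)*S)*16).astype(np.int32)],1,shift=4)
        return float((A!=M).sum())/S/S
    res=minimize(cost,c0,method='Nelder-Mead',options=dict(initial_simplex=np.array(c0)+np.array([[0,0],[.006,0],[0,.006]]),xatol=1e-4,fatol=.05))
    return res.x,res.fun,m.sum()
E
python3 - <<'E'
from tr import *
I,_=info("wrist"),camera("wrist")
s=state(); print(proj(I,[s['ee_pos'],s['ee_pos']-[0,0,.1],s['ee_pos']-[0,0,.2]]))
for t,c0,r,h in(("stone_mid",(.642,-.27),.031,.01),("cap_mid",(.45,-.26),.031,.036),("big_weight_mid",(.331,-.291),.018,.04),("small_weight_mid",(.548,-.26),.014,.034)):
    for d in trace(t,"wrist")[:3]:
        m=d['region']; print(t,round(d['score'],2),d['rect'],m.sum())
        c=proj(I,[[*c0,h/2]])[0]
        R=d['rect']
        if R[0]-5<c[0]<R[2]+5 and R[1]-5<c[1]<R[3]+5: print('   fit',fit(I,m,c0,r,h))
E
```

```text
[[325.27348895 237.53431519]
 [324.97500142 195.54329469]
 [324.83596639 176.00088105]]
stone_mid 0.74 [373.9, 142.6, 412.3, 176.2] 1089
   fit (array([ 0.63921532, -0.26949246]), np.float64(56.8125), np.uint64(1089))
cap_mid 0.73 [258.2, 136.7, 301.1, 181.5] 1294
   fit (array([ 0.45152661, -0.26078642]), np.float64(108.625), np.uint64(1294))
cap_mid 0.28 [375.0, 140.4, 409.9, 175.7] 997
big_weight_mid 0.73 [265.9, 7.6, 293.7, 38.1] 587
big_weight_mid 0.7 [200.0, 161.9, 221.7, 183.3] 453
   fit (array([ 0.3416358 , -0.28672907]), np.float64(144.3125), np.uint64(453))
small_weight_mid 0.78 [332.0, 146.0, 344.7, 159.1] 215
   fit (array([ 0.5425295, -0.2549844]), np.float64(62.625), np.uint64(215))
```

>>> send_rows:
  motion:
    - {"grip": 8.5,"linear": [11.7,19,1.4],"rot": [0,0,0]}
    - {"grip": 8.5,"linear": [11.7,19,1.4],"rot": [0,0,0]}
    - {"grip": 8.5,"linear": [11.7,19,1.4],"rot": [0,0,0]}
    - {"grip": 8.5,"linear": [11.7,19,1.4],"rot": [0,0,0]}
    - {"grip": 8.5,"linear": [11.7,19,1.4],"rot": [0,0,0]}
    - {"grip": 8.5,"linear": [11.7,19,1.4],"rot": [0,0,0]}
    - {"grip": 8.5,"linear": [11.7,19,1.4],"rot": [0,0,0]}

```text
clock: 4.7
ee_pos: [0.642, -0.2631, 0.1411]
tool_rot: [0.707, 0.002, -0.003, -0.707]
force: [-1.0, -0.7, 0.4]
width: 0.085
```

```bash
python3 look.py b; python3 - <<'E'
from tr import *
I,_=info("wrist"),camera("wrist")
s=state(); print(proj(I,[s['ee_pos'],s['ee_pos']-[0,0,.1]]))
for t,c0,r,h in(("stone_mid",(.642,-.27),.031,.01),("small_weight_mid",(.545,-.26),.014,.034),("cap_mid",(.45,-.26),.031,.036)):
    for d in trace(t,"wrist")[:3]:
        m=d['region']; print(t,round(d['score'],2),d['rect'],m.sum())
        c=proj(I,[[*c0,h/2]])[0]
        R=d['rect']
        if R[0]-5<c[0]<R[2]+5 and R[1]-5<c[1]<R[3]+5: print('   fit',fit(I,m,c0,r,h))
E
```

```text
4.75 [ 0.6421 -0.2636  0.1423] [ 0.7076  0.0026 -0.0018 -0.7066] cam [ 0.6412 -0.1977  0.2976]
pedestal [142.4 269. ] 0.61 [ 0.4301 -0.3628  0.002 ]
load_cell [278.7 277.3] 0.77 [ 0.5888 -0.3715  0.002 ]
stone_mid [320.9 190. ] 0.72 [ 0.6376 -0.2667  0.005 ]
cap_mid [382.6   7.6] 0.66 [ 0.6909 -0.1005  0.018 ]
cap_mid [137.4 183.5] 0.59 [ 0.4522 -0.2578  0.018 ]
big_weight_mid [  1.5 278.5] 0.91 [ 0.2747 -0.3681  0.02  ]
big_weight_mid [ 33.6 212.9] 0.55 [ 0.3356 -0.2893  0.02  ]
small_weight_mid [231.3 187.4] 0.77 [ 0.5473 -0.2616  0.017 ]
[[325.38273282 236.84598991]
 [324.95598575 195.05514833]]
stone_mid 0.78 [292.1, 164.4, 350.6, 220.7] 2709
   fit (array([ 0.63904721, -0.26890886]), np.float64(96.375), np.uint64(2709))
small_weight_mid 0.68 [215.8, 173.0, 246.2, 194.5] 643
   fit (array([ 0.55002461, -0.25565644]), np.float64(326.3125), np.uint64(643))
cap_mid 0.97 [344.2, 0.0, 426.3, 53.8] 3242
cap_mid 0.81 [98.1, 156.2, 174.6, 226.8] 3874
   fit (array([ 0.45271949, -0.26099009]), np.float64(526.9375), np.uint64(3874))
```

View pics/w_b.png

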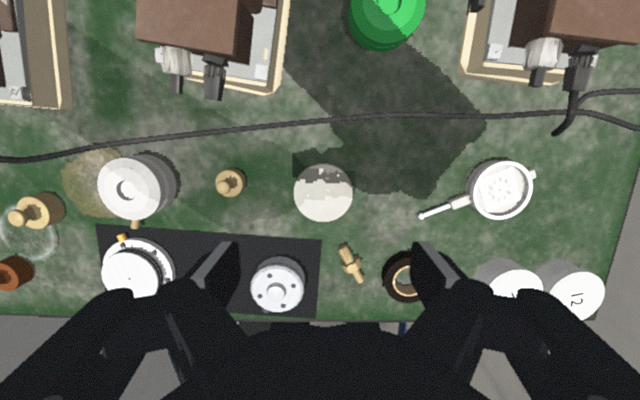

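```bash
python3 - <<'E'
from h import *
I=info("wrist"); s=state(); p=s['ee_pos']; R=Ro.from_quat(s['tool_rot'])
for y in (-.015,-.01,0,.005,.011,.015,.019):
    print(y,np.round(proj(I,[p+R.apply([sx*.0427,y,zz]) for sx in(-1,1) for zz in (.011,-.011)]),0).tolist())
im=cv2.imread("pics/w_b.png")[200:330,170:480]; cv2.imwrite("pics/c1.png",cv2.resize(im,None,fx=2.5,fy=2.5,interpolation=cv2.INTER_CUBIC))
E
```

```text
-0.015 [[245.0, 229.0], [248.0, 266.0], [406.0, 229.0], [403.0, 266.0]]
-0.01 [[247.0, 226.0], [250.0, 262.0], [404.0, 225.0], [401.0, 262.0]]
0 [[252.0, 220.0], [254.0, 254.0], [399.0, 219.0], [397.0, 254.0]]
0.005 [[254.0, 217.0], [256.0, 251.0], [397.0, 217.0], [395.0, 251.0]]
0.011 [[256.0, 214.0], [258.0, 247.0], [395.0, 214.0], [392.0, 246.0]]
0.015 [[258.0, 212.0], [260.0, 244.0], [393.0, 212.0], [391.0, 244.0]]
0.019 [[259.0, 210.0], [261.0, 242.0], [392.0, 210.0], [390.0, 241.0]]
```

View pics/c1.png

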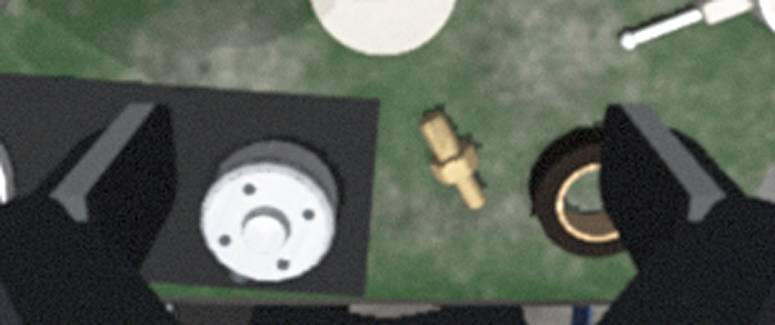

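```bash
python3 - <<'E'
from h import *
s=state(); print(s['clock'],s['ee_pos'],s['tool_rot'],s['force'],Ro.from_quat(s['tool_rot']).as_matrix())
E
```

```text
5.3 [ 0.64231754 -0.2626126   0.14096054] [-0.70709955 -0.00251758  0.00241908  0.7071054 ] [ 0.26237434 -0.09882992 -0.58875176] [[ 9.99975620e-01  1.39276990e-04 -6.98145651e-03]
 [ 6.98145535e-03  8.76106919e-06  9.99975629e-01]
 [ 1.39334761e-04 -9.99999990e-01  7.78849950e-06]]
```

>>> send_rows:
  motion:
    - {"grip": 7.6,"linear": [-0.3,3,-0.6],"rot": [0,0,0]}
    - {"grip": 7.6,"linear": [-0.3,6,-0.6],"rot": [0,0,0]}
    - {"grip": 7.6,"linear": [-0.3,9,-0.6],"rot": [0,0,0]}
    - {"grip": 7.6,"linear": [-0.3,11,-0.6],"rot": [0,0,0]}
    - {"grip": 7.6,"linear": [-0.3,11,-0.6],"rot": [0,0,0]}
    - {"grip": 7.6,"linear": [-0.3,11,-0.6],"rot": [0,0,0]}

```text
clock: 5.9
ee_pos: [0.6395, -0.2689, 0.0311]
tool_rot: [0.707, 0.002, -0.003, -0.707]
force: [1.0, 0.3, 0.6]
width: 0.0759
```

```bash
python3 - <<'E'
from h import *
im=camera("wrist"); cv2.imwrite("pics/w_c.png",im[:,:,::-1])
s=state(); print(s['clock'],s['ee_pos'],s['width'],s['force'])
im=camera("side"); cv2.imwrite("pics/s_c.png",cv2.resize(im[180:300,200:520,::-1],None,fx=2.5,fy=2.5,interpolation=cv2.INTER_CUBIC))
s=state(); print(s['clock'],s['ee_pos'],s['width'],s['force'])
E
```

```text
5.95 [ 0.63998007 -0.2692348   0.03199471] 0.0756888643220681 [0.60152596 0.00105608 0.28743102]
6.0 [ 0.6402411  -0.26928157  0.03239606] 0.07610760372934594 [ 0.22289078 -1.07110634  0.45265342]
```

View pics/w_c.png

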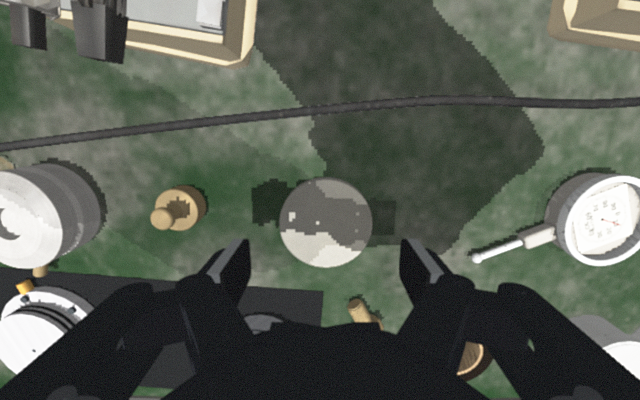

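View pics/s_c.png

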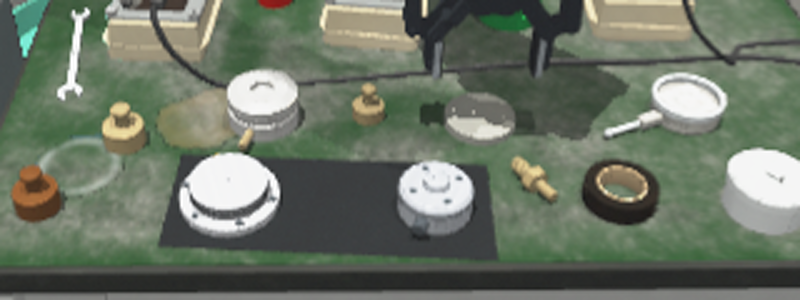

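```bash
python3 - <<'E'
from h import *
I=info("side")
for p in((374.8,210.8),(416,210.8)):
    o,v=ray(I,p); print(o+v*(-.28-o[1])/v[1],o+v*(-.258-o[1])/v[1])
E
```

```text
[ 0.59921271 -0.28        0.05911084] [ 0.60259242 -0.258       0.04214134]
[ 0.68426306 -0.28        0.05786207] [ 0.6906069  -0.258       0.04084906]
```

>>> send_rows:
  motion:
    - {"grip": 7.4,"linear": [0,0.5,0],"rot": [0,0,0]}
    - {"grip": 7.4,"linear": [0,0.8,0],"rot": [0,0,0]}
    - {"grip": 7.4,"linear": [0,1.1,0],"rot": [0,0,0]}
    - {"grip": 7.4,"linear": [0,1.4,0],"rot": [0,0,0]}
    - {"grip": 7.4,"linear": [0,1.4,0],"rot": [0,0,0]}

```text
clock: 6.5
ee_pos: [0.6391, -0.2685, 0.0163]
tool_rot: [-0.707, -0.002, 0.003, 0.707]
force: [-0.7, -0.1, -0.7]
width: 0.0738
```

```bash
python3 - <<'E'
from h import *
s=state(); print(s['clock'],s['ee_pos'],s['width'],s['force'])
im=camera("side"); cv2.imwrite("pics/s_d.png",cv2.resize(im[180:260,300:480,::-1],None,fx=4,fy=4,interpolation=cv2.INTER_CUBIC))
im=camera("wrist"); cv2.imwrite("pics/w_d.png",im[:,:,::-1])
E
```

```text
6.5 [ 0.63909957 -0.26850039  0.01629706] 0.07382378337182856 [-0.72200967 -0.09776224 -0.69501447]
```

View pics/s_d.png

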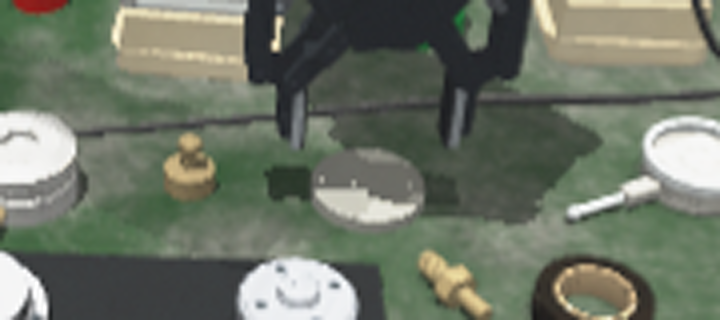

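View pics/w_d.png

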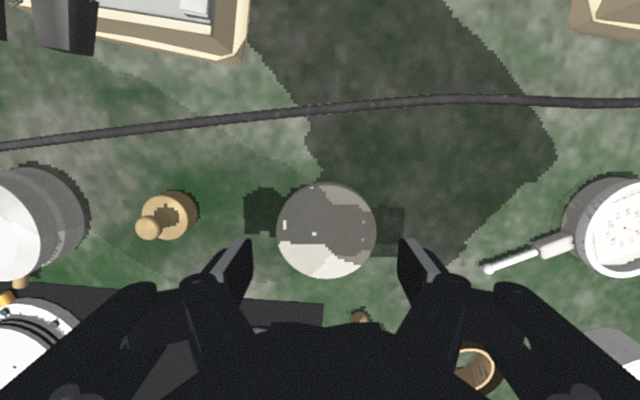

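>>> send_rows:
  motion:
    - {"grip": 7.4,"linear": [0,0.3,0],"rot": [0,0,0]}
    - {"grip": 7.4,"linear": [0,0.6,0],"rot": [0,0,0]}
    - {"grip": 7.4,"linear": [0,0.6,0],"rot": [0,0,0]}

```text
clock: 6.9
ee_pos: [0.6391, -0.2684, 0.0102]
tool_rot: [-0.707, -0.002, 0.003, 0.707]
force: [-0.0, 0.7, -0.0]
width: 0.0741
```

```bash
python3 - <<'E'
from h import *
s=state(); print(s['clock'],s['ee_pos'],s['width'],s['force'])
im=camera("side"); cv2.imwrite("pics/s_e.png",cv2.resize(im[180:260,300:480,::-1],None,fx=4,fy=4,interpolation=cv2.INTER_CUBIC))
E
```

```text
6.9 [ 0.6391131  -0.26844169  0.01024548] 0.07412943677939701 [-0.0194003   0.69310191 -0.0086246 ]
```

View pics/s_e.png

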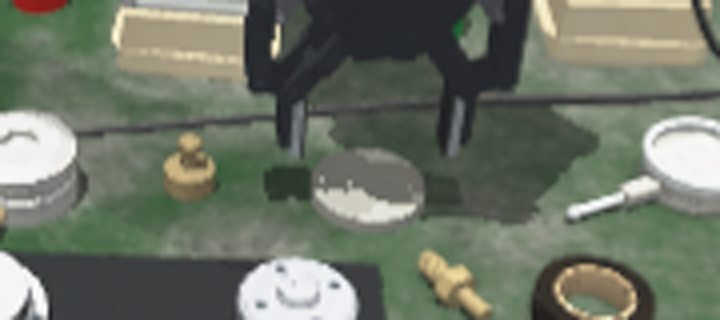

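>>> send_rows:
  motion:
    - {"grip": 7.4,"linear": [0,0.3,0],"rot": [0,0,0]}
    - {"grip": 7.4,"linear": [0,0.6,0],"rot": [0,0,0]}
    - {"grip": 7.4,"linear": [0,0.6,0],"rot": [0,0,0]}

```text
clock: 7.25
ee_pos: [0.6391, -0.2684, 0.0043]
tool_rot: [-0.707, -0.002, 0.003, 0.707]
force: [-0.5, -0.0, 0.5]
width: 0.0737
```

```bash
python3 - <<'E'
from h import *
s=state(); print(s['clock'],s['ee_pos'],s['width'],s['force'])
im=camera("side"); cv2.imwrite("pics/s_f.png",cv2.resize(im[180:260,300:480,::-1],None,fx=4,fy=4,interpolation=cv2.INTER_CUBIC))
im=camera("wrist"); cv2.imwrite("pics/w_f.png",im[:,:,::-1])
E
```

```text
7.25 [ 0.63911294 -0.26842924  0.00426141] 0.07366741069534753 [-0.50684048 -0.02185849  0.47992104]
```

View pics/s_f.png

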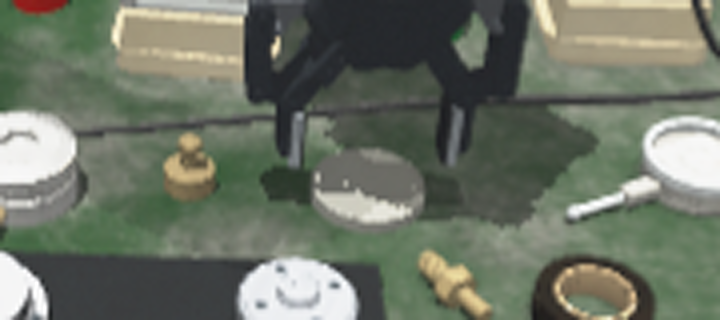

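View pics/w_f.png

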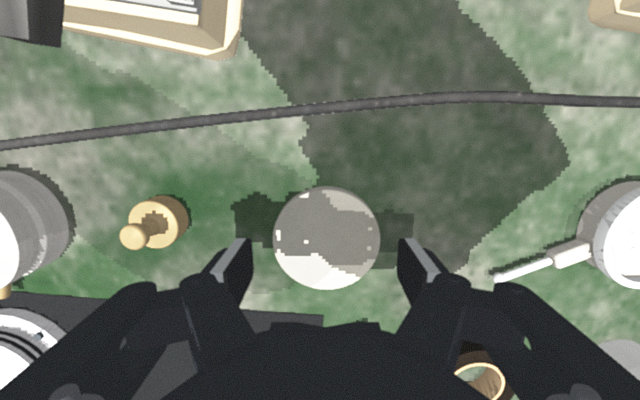

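>>> send_rows:
  motion:
    - {"grip": 7.4,"linear": [0,0.3,0],"rot": [0,0,0]}
    - {"grip": 7.4,"linear": [0,0.6,0],"rot": [0,0,0]}
    - {"grip": 7.4,"linear": [0,0.8,0],"rot": [0,0,0]}
    - {"grip": 7.4,"linear": [0,0.8,0],"rot": [0,0,0]}

```text
clock: 7.75
ee_pos: [0.6391, -0.2685, -0.0037]
tool_rot: [-0.707, -0.002, 0.003, 0.707]
force: [-0.2, 0.7, -0.1]
width: 0.0741
```

```bash
python3 - <<'E'
from h import *
s=state(); print(s['clock'],s['ee_pos'],s['width'],s['force'])
im=camera("side"); cv2.imwrite("pics/s_g.png",cv2.resize(im[180:260,300:480,::-1],None,fx=4,fy=4,interpolation=cv2.INTER_CUBIC))
im=camera("wrist"); cv2.imwrite("pics/w_g.png",cv2.resize(im[160:340,140:500,::-1],None,fx=2,fy=2,interpolation=cv2.INTER_CUBIC))
E
```

```text
7.75 [ 0.63911748 -0.2685143  -0.00368267] 0.0741305886023474 [-0.18662227  0.72396896 -0.1371527 ]
```

View pics/s_g.png

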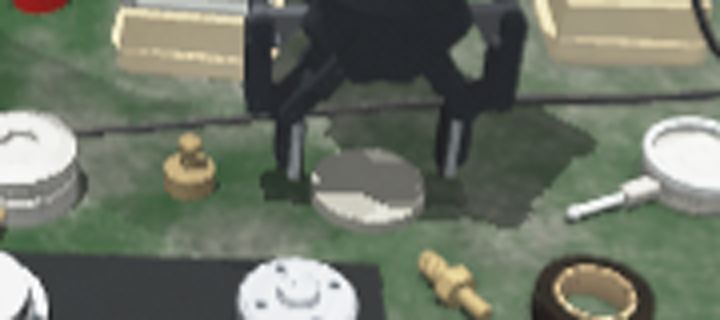

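View pics/w_g.png

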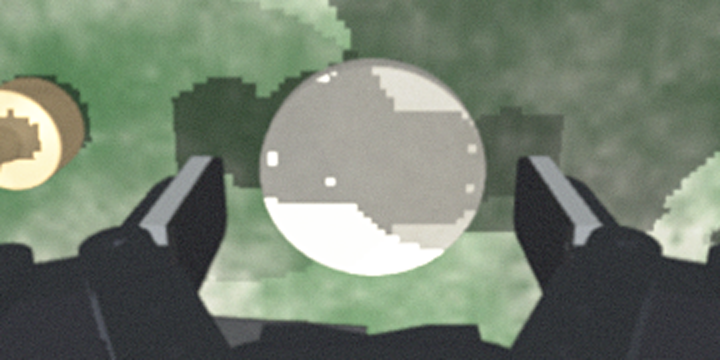

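>>> send_rows:
  motion:
    - {"grip": 7.4,"linear": [0,0.3,0],"rot": [0,0,0]}
    - {"grip": 7.4,"linear": [0,0.5,0],"rot": [0,0,0]}
    - {"grip": 7.4,"linear": [0,0.5,0],"rot": [0,0,0]}

```text
clock: 8.15
ee_pos: [0.6391, -0.2685, -0.0086]
tool_rot: [-0.707, -0.002, 0.003, 0.707]
force: [-0.3, -0.4, -0.3]
width: 0.0739
```

>>> send_rows:
  motion:
    - {"grip": 7.4,"linear": [0,0.2,0],"rot": [0,0,0]}
    - {"grip": 7.4,"linear": [0,0.2,0],"rot": [0,0,0]}

```text
clock: 8.35
ee_pos: [0.6393, -0.2686, -0.0104]
tool_rot: [-0.707, -0.002, 0.003, 0.707]
force: [0.8, -0.6, -0.3]
width: 0.0741
```

```bash
python3 - <<'E'
from h import *
s=state(); print(s['clock'],s['ee_pos'],s['width'],s['force'])
im=camera("side"); cv2.imwrite("pics/s_i.png",cv2.resize(im[180:260,300:480,::-1],None,fx=4,fy=4,interpolation=cv2.INTER_CUBIC))
im=camera("wrist"); cv2.imwrite("pics/w_i.png",cv2.resize(im[160:340,140:500,::-1],None,fx=2,fy=2,interpolation=cv2.INTER_CUBIC))
E
```

```text
8.35 [ 0.6392585  -0.26856136 -0.01043392] 0.0740872547334194 [ 0.81407342 -0.59823569 -0.34981616]
```

View pics/s_i.png

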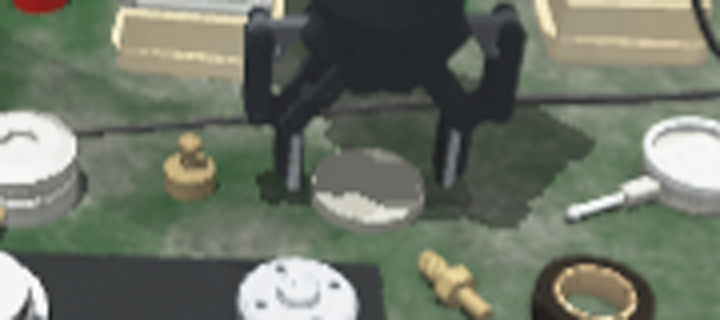

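View pics/w_i.png

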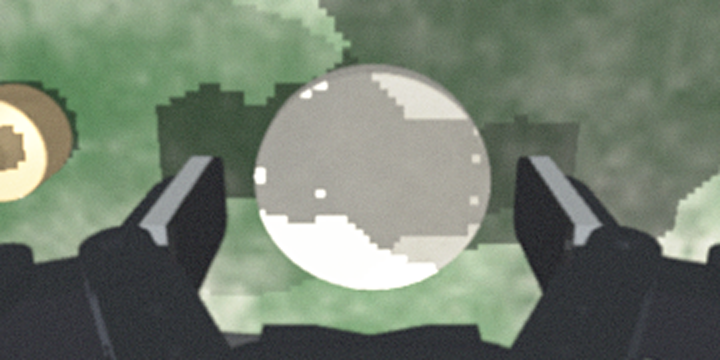

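>>> send_rows:
  motion:
    - {"grip": 7.4,"linear": [0,0.3,0],"rot": [0,0,0]}
    - {"grip": 7.4,"linear": [0,0.5,0],"rot": [0,0,0]}
    - {"grip": 7.4,"linear": [0,0.5,0],"rot": [0,0,0]}

```text
clock: 8.75
ee_pos: [0.6392, -0.2685, -0.0156]
tool_rot: [-0.707, -0.002, 0.003, 0.707]
force: [-0.2, -0.4, 0.3]
width: 0.0739
```

>>> send_rows:
  motion:
    - {"grip": 7.4,"linear": [0,0.2,0],"rot": [0,0,0]}
    - {"grip": 7.4,"linear": [0,0.2,0],"rot": [0,0,0]}

```text
clock: 8.95
ee_pos: [0.6392, -0.2686, -0.0175]
tool_rot: [-0.707, -0.002, 0.003, 0.707]
force: [0.1, 0.0, 0.6]
width: 0.0738
```

```bash
python3 - <<'E'
from h import *
s=state(); print(s['clock'],s['ee_pos'],s['width'],s['force'])
im=camera("side"); cv2.imwrite("pics/s_j.png",cv2.resize(im[180:260,300:480,::-1],None,fx=4,fy=4,interpolation=cv2.INTER_CUBIC))
im=camera("wrist"); cv2.imwrite("pics/w_j.png",cv2.resize(im[160:340,140:500,::-1],None,fx=2,fy=2,interpolation=cv2.INTER_CUBIC))
E
```

```text
8.95 [ 0.63922771 -0.26860541 -0.0174755 ] 0.0737853438540742 [0.06785209 0.01020927 0.64373944]
```

View pics/s_j.png

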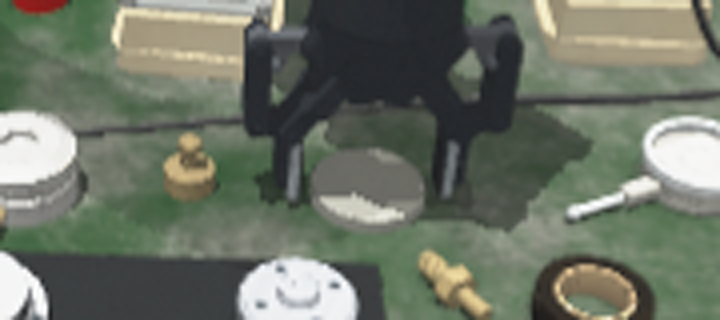

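View pics/w_j.png

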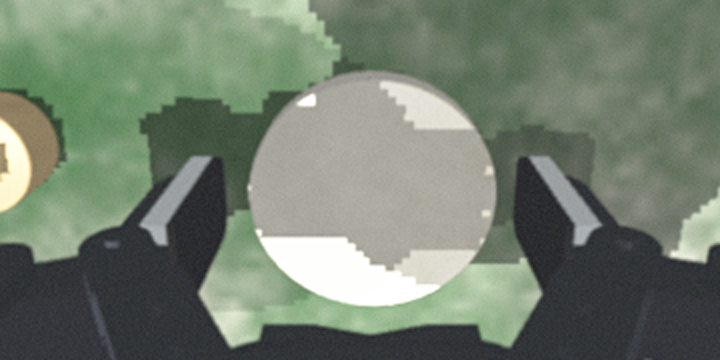

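>>> send_rows:
  motion:
    - {"grip": 7.4,"linear": [0,0.2,0],"rot": [0,0,0]}
    - {"grip": 7.4,"linear": [0,0.2,0],"rot": [0,0,0]}

```text
clock: 9.25
ee_pos: [0.6393, -0.2686, -0.0194]
tool_rot: [-0.707, -0.002, 0.003, 0.707]
force: [-1.7, -0.4, -0.7]
width: 0.0741
```

>>> send_rows:
  motion:
    - {"grip": 7.4,"linear": [0,0.2,0],"rot": [0,0,0]}
    - {"grip": 7.4,"linear": [0,0.2,0],"rot": [0,0,0]}

```text
clock: 9.45
ee_pos: [0.6392, -0.2686, -0.0215]
tool_rot: [-0.707, -0.002, 0.003, 0.707]
force: [1.0, -0.2, -0.8]
width: 0.0738
```

```bash
python3 - <<'E'
from h import *
s=state(); print(s['clock'],s['ee_pos'],s['width'],s['force'])
im=camera("side"); cv2.imwrite("pics/s_k.png",cv2.resize(im[180:260,300:480,::-1],None,fx=4,fy=4,interpolation=cv2.INTER_CUBIC))
im=camera("wrist"); cv2.imwrite("pics/w_k.png",cv2.resize(im[160:340,140:500,::-1],None,fx=2,fy=2,interpolation=cv2.INTER_CUBIC))
E
```

```text
9.45 [ 0.63920814 -0.26858611 -0.02151143] 0.07376430275988688 [ 0.99036659 -0.24519658 -0.76554243]
```

View pics/s_k.png

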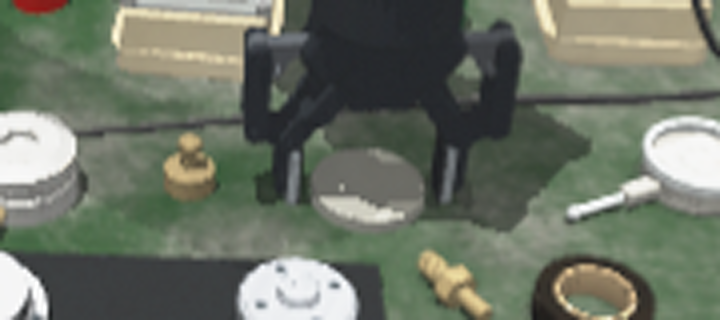

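View pics/w_k.png

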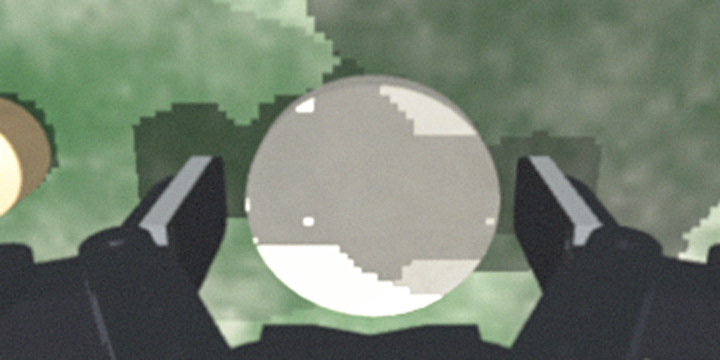

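```bash
python3 - <<'E'
from h import *
I=info("side")
for p in((372.5,230.3),(412,230.3)):
    o,v=ray(I,p); print(o+v*(-.2796-o[1])/v[1],o+v*(-.2686-o[1])/v[1])
# predicted pixel in wrist of tip front inner corner
W=info("wrist"); s=state(); 
for z in (0,.005,.01,.015):
    print(z,((proj(W,[[.6392-.037,-.2576,z],[.6392+.037,-.2576,z]])-[140,160])*2).round().tolist())
E
```

```text
[ 0.59761514 -0.2796      0.00592533] [ 0.59927611 -0.2686     -0.00348026]
[ 0.6823965  -0.2796      0.00473037] [ 0.6855339  -0.2686     -0.00469602]
0 [[225.0, 146.0], [517.0, 147.0]]
0.005 [[220.0, 153.0], [522.0, 155.0]]
0.01 [[215.0, 161.0], [527.0, 163.0]]
0.015 [[209.0, 170.0], [533.0, 172.0]]
```

>>> send_rows:
  motion:
    - {"grip": 6.6,"linear": [0,0,0],"rot": [0,0,0]}
    - {"grip": 6.2,"linear": [0,0,0],"rot": [0,0,0]}
    - {"grip": 5.6,"linear": [0,0,0],"rot": [0,0,0]}
    - {"grip": 5.6,"linear": [0,0,0],"rot": [0,0,0]}
  newtons: 25

```text
clock: 9.95
ee_pos: [0.6402, -0.2693, -0.0191]
tool_rot: [0.707, 0.003, -0.002, -0.707]
force: [-2.5, 1.7, 14.9]
width: 0.0605
```

```bash
python3 - <<'E'
from h import *
s=state(); print(s['clock'],s['ee_pos'],s['width'],s['force'])
im=camera("side"); cv2.imwrite("pics/s_l.png",cv2.resize(im[180:260,300:480,::-1],None,fx=4,fy=4,interpolation=cv2.INTER_CUBIC))
im=camera("wrist"); cv2.imwrite("pics/w_l.png",cv2.resize(im[160:340,140:500,::-1],None,fx=2,fy=2,interpolation=cv2.INTER_CUBIC))
E
```

```text
9.95 [ 0.64016226 -0.26930641 -0.0191319 ] 0.06050752393636397 [-2.52324937  1.73308676 14.92547569]
```

View pics/s_l.png

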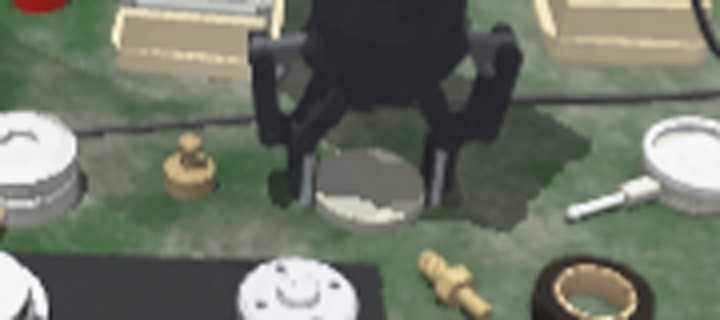

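View pics/w_l.png

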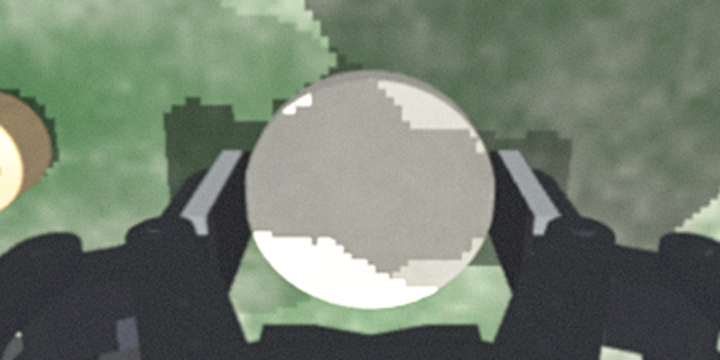

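>>> send_rows:
  motion:
    - {"grip": 6.7,"linear": [0,-0.2,0],"rot": [0,0,0]}
    - {"grip": 6.7,"linear": [0,-0.45,0],"rot": [0,0,0]}
    - {"grip": 6.7,"linear": [0,-0.45,0],"rot": [0,0,0]}
    - {"grip": 5.6,"linear": [0,-0.45,0],"rot": [0,0,0]}
    - {"grip": 5.6,"linear": [0,-0.45,0],"rot": [0,0,0]}
    - {"grip": 5.6,"linear": [0,-0.45,0],"rot": [0,0,0]}
  newtons: 25

```text
clock: 10.65
ee_pos: [0.6395, -0.2687, -0.0164]
tool_rot: [-0.707, -0.003, 0.002, 0.707]
force: [-1.3, 0.8, 5.5]
width: 0.0608
```

```bash
python3 - <<'E'
from h import *
s=state(); print(s['clock'],s['ee_pos'],s['width'],s['force'])
im=camera("wrist"); cv2.imwrite("pics/w_m.png",cv2.resize(im[160:340,140:500,::-1],None,fx=2,fy=2,interpolation=cv2.INTER_CUBIC))
E
```

```text
10.65 [ 0.63947543 -0.26867025 -0.01636211] 0.06078351732659042 [-1.25738201  0.75346826  5.4632934 ]
```

View pics/w_m.png

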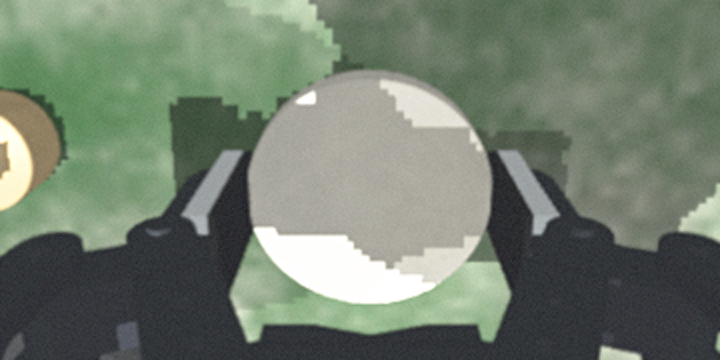

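>>> send_rows:
  motion:
    - {"grip": 5.6,"linear": [0,-2,0],"rot": [0,0,0]}
    - {"grip": 5.6,"linear": [0,-5,0],"rot": [0,0,0]}
    - {"grip": 5.6,"linear": [0,-9,0],"rot": [0,0,0]}
    - {"grip": 5.6,"linear": [-4,-13,-2.5],"rot": [0,0,0]}
    - {"grip": 5.6,"linear": [-8,-16,-5],"rot": [0,0,0]}
    - {"grip": 5.6,"linear": [-12,-16,-7.5],"rot": [0,0,0]}
    - {"grip": 5.6,"linear": [-16,-16,-10],"rot": [0,0,0]}
    - {"grip": 5.6,"linear": [-20,-16,-13],"rot": [0,0,0]}
    - {"grip": 5.6,"linear": [-20,-16,-15],"rot": [0,0,0]}
    - {"grip": 5.6,"linear": [-20,-16,-15],"rot": [0,0,0]}
    - {"grip": 5.6,"linear": [-20,-16,-15],"rot": [0,0,0]}

```text
clock: 11.8
ee_pos: [0.4402, -0.4202, 0.1431]
tool_rot: [-0.707, -0.002, 0.002, 0.707]
force: [-0.0, 0.9, -1.1]
width: 0.06
```

```bash
python3 look.py n pedestal,load_cell,cap_mid,big_weight_mid,small_weight_mid,mat; python3 - <<'E'
from tr import *
s=state(); print(s['clock'],s['ee_pos'],s['width'],s['force'])
E
```

```text
11.85 [ 0.4409 -0.4193  0.1429] [-0.7068 -0.0026  0.0027  0.7074] cam [ 0.4394 -0.355   0.2996]
pedestal [316.3 128.7] 0.91 [ 0.431  -0.3611  0.002 ]
load_cell [468.5 144.7] 0.56 [ 0.5883 -0.376   0.002 ]
cap_mid [338.5  11.5] 0.89 [ 0.4512 -0.2603  0.018 ]
big_weight_mid [155.1 134.8] 0.92 [ 0.2759 -0.3665  0.02  ]
big_weight_mid [208.  49.] 0.63 [ 0.3345 -0.291   0.02  ]
small_weight_mid [445.2  13.8] 0.57 [ 0.5457 -0.2606  0.017 ]
mat [390.3 135.6] 0.58 [ 0.5069 -0.3676  0.    ]
12.15 [ 0.44102602 -0.41926737  0.14317793] 0.06006222034682051 [-0.40867143  1.40316892 -0.80957484]
```

View pics/w_n.png

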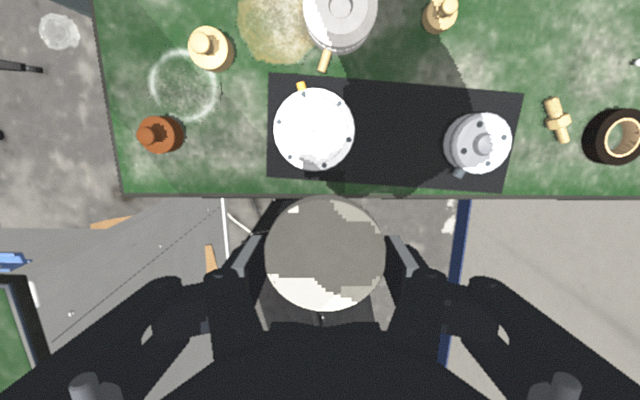

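```bash
python3 - <<'E'
from tr import *
I,_=info("wrist"),camera("wrist")
im=_.copy()
for t,c0,r,h,zb in(("pedestal",(.431,-.366),.04,.008,.002),("load_cell",(.588,-.374),.029,.025,.002),("cap_mid",(.45,-.26),.031,.036,0)):
    for d in trace(t,"wrist")[:2]:
        m=d['region']; R=d['rect']
        c=proj(I,[[*c0,h/2]])[0]
        if R[0]-5<c[0]<R[2]+5 and R[1]-5<c[1]<R[3]+5:
            m2=cv2.morphologyEx(m.astype(np.uint8),cv2.MORPH_OPEN,cv2.getStructuringElement(cv2.MORPH_ELLIPSE,(25,25)))
            print(t,'fit',fit(I,m2,c0,r,h,zb),d['score'])
m=trace("mat","wrist")[0]['region'].astype(np.uint8)
cs=max(cv2.findContours(m,cv2.RETR_EXTERNAL,cv2.CHAIN_APPROX_NONE)[0],key=len)[:,0]
W=np.array([onz(I,p,.002)[:2] for p in cs]).astype(np.float32)
print(cv2.minAreaRect(W))
cr=im[60:200,230:540]; cv2.imwrite("pics/c2.png",cv2.resize(cr[:,:,::-1],None,fx=2.5,fy=2.5,interpolation=cv2.INTER_CUBIC))
np.save("im_n.npy",im)
E
```

```text
pedestal fit (array([ 0.42828134, -0.36251495]), np.float64(309.0), np.uint64(4993)) 0.98
cap_mid fit (array([ 0.45152819, -0.26001546]), np.float64(102.25), np.uint64(3349)) 0.62
((0.5074648261070251, -0.36698758602142334), (0.10365251451730728, 0.2561946213245392), 86.15715789794922)
```

View pics/c2.png

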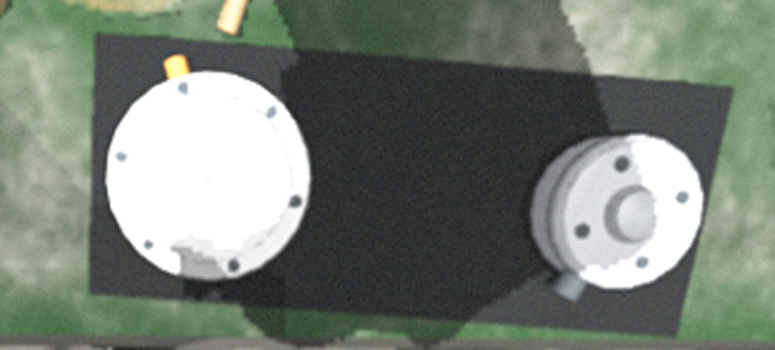

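```bash
python3 - <<'E'
from tr import *
import pickle
I=pickle.load(open("w_n.pkl","rb"))[0]
f=lambda x,y:(x/2.5+230-.3,y/2.5+60-.3)
print("flange",onz(I,f(208,175.5),.010))
sc=np.array([onz(I,f(*p),.011)[:2] for p in [(183,88),(271,112),(295,201),(233,266),(148,244),(121,156)]])
print("screws",sc.mean(0)); 
A=np.c_[2*sc,np.ones(6)]; x=np.linalg.lstsq(A,(sc**2).sum(1),rcond=None)[0]; print(x[:2],np.sqrt(x[2]+x[0]**2+x[1]**2), np.hypot(*(sc-x[:2]).T))
print("lc top circle",onz(I,f(617,212),.027), "button",onz(I,f(635,214),.035))
sc=np.array([onz(I,f(*p),.0275)[:2] for p in [(622,164),(682,197),(642,262),(582,231)]]); print(sc.mean(0))
E
```

```text
flange [ 0.42791315 -0.36210724  0.01      ]
screws [ 0.42813817 -0.36349715]
[ 0.42809325 -0.36368122] 0.03534010473268726 [0.03551203 0.03524877 0.03525609 0.03551665 0.03524217 0.03526362]
lc top circle [ 0.58341562 -0.37397607  0.027     ] button [ 0.58602649 -0.37407727  0.035     ]
[ 0.58904349 -0.37460479]
```

```bash
python3 - <<'E'
from tr import *
s=state(); p=s['ee_pos']; I=info("wrist"); camera("wrist")
for d in trace("stone_mid","wrist")[:2]:
    print(d['score'],d['rect'])
    zb=p[2]+.0164
    for dz in(-.003,0,.003):
        x,f,n=fit(I,d['region'],(p[0],p[1]),.031,.01,zb+dz); print(dz,x-p[:2],f,n)
    break
E
```

```text
0.87 [263.1, 192.4, 383.9, 310.5]
-0.003 [-0.00061699 -0.00165049] 204.125 11175
0 [-0.00071994 -0.00029818] 334.25 11175
0.003 [-0.00050894  0.00022753] 821.3125 11175
```

>>> send_rows:
  motion:
    - {"grip": 5.6,"linear": [-1.2,0,3],"rot": [0,0,0]}
    - {"grip": 5.6,"linear": [-1.2,2,5.7],"rot": [0,0,0]}
    - {"grip": 5.6,"linear": [-1.2,6,5.7],"rot": [0,0,0]}
    - {"grip": 5.6,"linear": [-1.2,10,5.7],"rot": [0,0,0]}
    - {"grip": 5.6,"linear": [-1.2,12.1,5.7],"rot": [0,0,0]}
    - {"grip": 5.6,"linear": [-1.2,12.1,5.7],"rot": [0,0,0]}
    - {"grip": 5.6,"linear": [-1.2,12.1,5.7],"rot": [0,0,0]}
    - {"grip": 5.6,"linear": [-1.2,12.1,5.7],"rot": [0,0,0]}

```text
clock: 13.3
ee_pos: [0.4287, -0.364, 0.0237]
tool_rot: [0.708, 0.003, -0.002, -0.707]
force: [0.1, 0.3, -0.5]
width: 0.0604
```

```bash
python3 - <<'E'
from h import *
s=state(); print(s['clock'],s['ee_pos'],s['width'],s['force'])
im=camera("wrist"); cv2.imwrite("pics/w_o.png",im[:,:,::-1])
for n,(a,b,c,d) in dict(side=(200,290,220,420),scene=(220,310,300,450)).items():
    im=camera(n); cv2.imwrite(f"pics/{n}_o.png",cv2.resize(im[a:b,c:d,::-1],None,fx=4,fy=4,interpolation=cv2.INTER_CUBIC))
s=state(); print(s['clock'],s['ee_pos'],s['width'],s['force'])
E
```

```text
13.3 [ 0.42868564 -0.36398538  0.02372739] 0.060367450857727684 [ 0.0674496   0.25523901 -0.45425665]
13.45 [ 0.42868952 -0.36362187  0.02356671] 0.060175301825887005 [-0.07276194 -0.6314409  -0.17735244]
```

View pics/w_o.png

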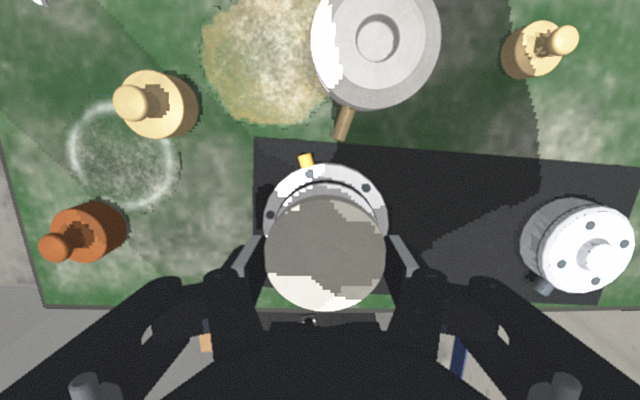

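View pics/side_o.png

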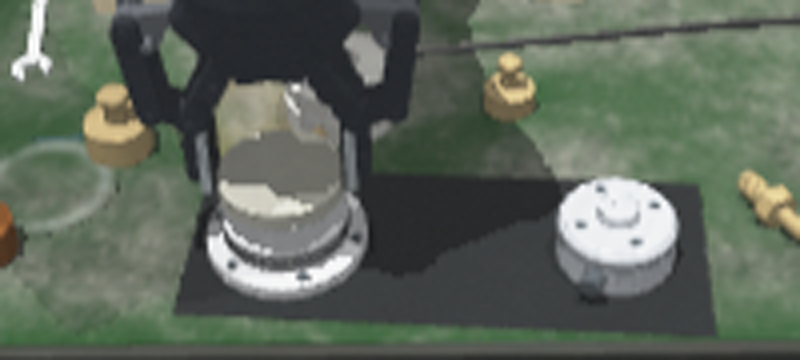

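View pics/scene_o.png

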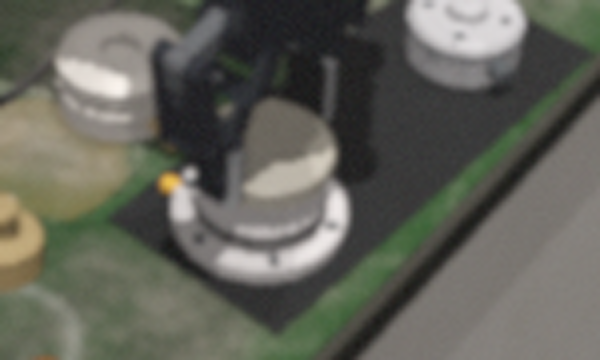

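```bash
cat > ov.py <<'E'
from tr import *
def overlay(n,circles,out,crop,f=2,im=None,I=None):
    if im is None: I=info(n); im=camera(n)
    a,b,c,d=crop
    v=cv2.resize(im[a:b,c:d,::-1],None,fx=f,fy=f,interpolation=cv2.INTER_CUBIC)
    t=np.linspace(0,2*np.pi,90)
    for (x,y,z,r,col) in circles:
        p=proj(I,np.c_[x+r*np.cos(t),y+r*np.sin(t),np.full(90,z)])
        p=((p-[c,a]+.5)*f-.5)
        cv2.polylines(v,[np.round(p*8).astype(np.int32)],True,col,1,cv2.LINE_AA,3)
    cv2.imwrite(out,v)
E
python3 - <<'E'
from ov import *
s=state()['ee_pos']; c=(.428,-.363)
C=[(*c,.010,.040,(0,0,255)),(*c,.024,.031,(0,255,255)),(s[0]-.0006,s[1]-.001,s[2]+.0264,.031,(255,0,255))]
overlay("wrist",C,"pics/ov1.png",(140,340,200,440),3)
overlay("side",C,"pics/ov1s.png",(200,290,220,420),4)
overlay("scene",C,"pics/ov1c.png",(220,310,300,450),4)
E
```

```text
(no output)
```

View pics/ov1.png

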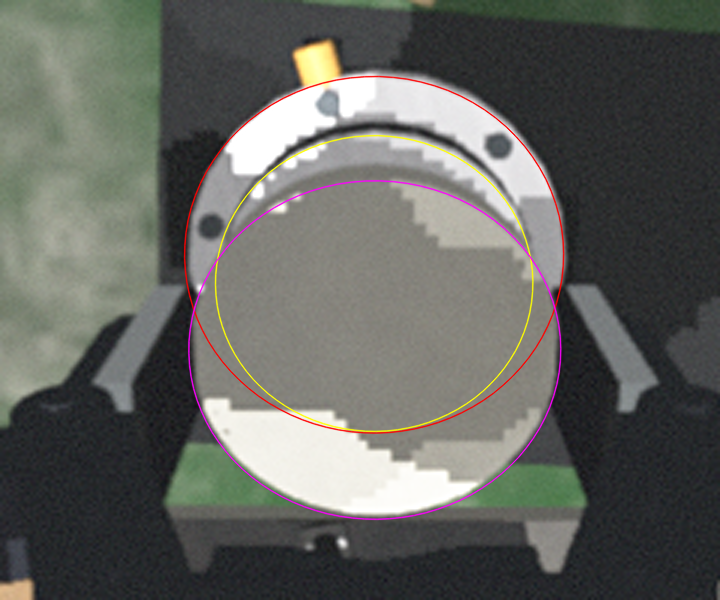

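View pics/ov1s.png

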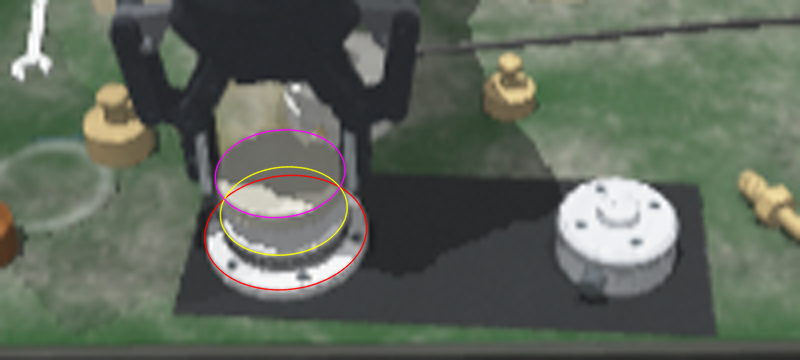

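View pics/ov1c.png

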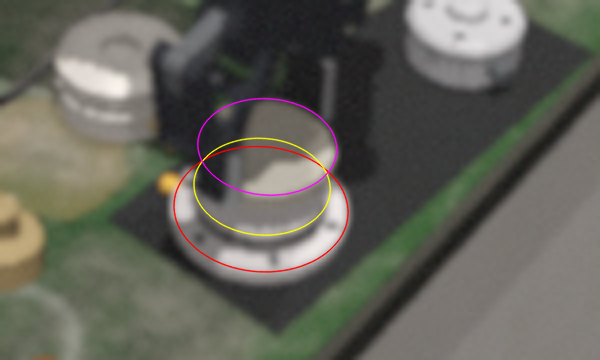

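>>> send_rows:
  motion:
    - {"grip": 5.6,"linear": [0,0.3,0.24],"rot": [0,0,0]}
    - {"grip": 5.6,"linear": [0,0.7,0.24],"rot": [0,0,0]}
    - {"grip": 5.6,"linear": [0,1.1,0.24],"rot": [0,0,0]}
    - {"grip": 5.6,"linear": [0,1.1,0.24],"rot": [0,0,0]}
    - {"grip": 5.6,"linear": [0,1.1,0.24],"rot": [0,0,0]}

```text
clock: 14.1
ee_pos: [0.4278, -0.3607, 0.0111]
tool_rot: [-0.707, -0.002, 0.003, 0.707]
force: [-0.6, -0.3, -0.3]
width: 0.0605
```

```bash
python3 - <<'E'
from ov import *
S=state();s=S['ee_pos'];print(S['clock'],s,S['force']); c=(.4281,-.3622)
C=[(*c,.010,.040,(0,0,255)),(*c,.024,.031,(0,255,255)),(s[0]-.0003,s[1]-.0012,s[2]+.0245,.031,(255,0,255))]
overlay("wrist",C,"pics/ov2.png",(140,340,200,440),3)
overlay("side",[],"pics/ov2s.png",(200,290,220,420),4)
E
```

```text
14.1 [ 0.42784044 -0.36069178  0.01106068] [-0.57052789 -0.2782347  -0.31586936]
```

View pics/ov2.png

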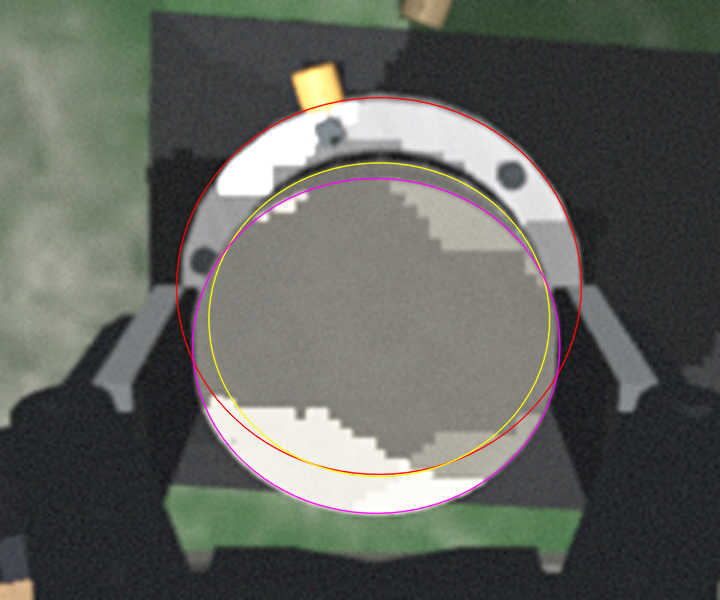

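View pics/ov2s.png

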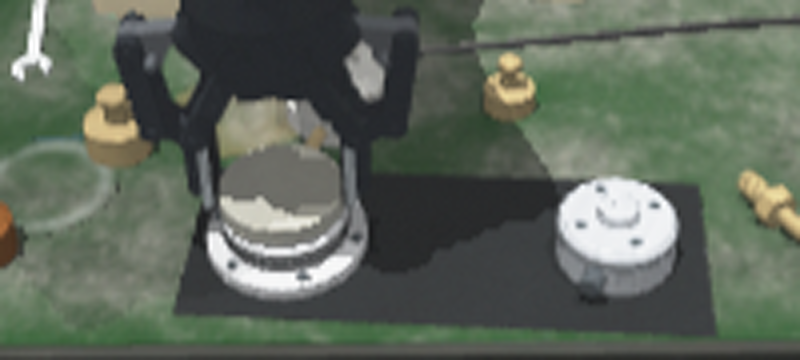

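>>> send_rows:
  motion:
    - {"grip": 5.6,"linear": [0.07,0.1,0],"rot": [0,0,0]}
    - {"grip": 5.6,"linear": [0.07,0.1,0],"rot": [0,0,0]}
    - {"grip": 5.6,"linear": [0.07,0.1,0],"rot": [0,0,0]}

```text
clock: 14.5
ee_pos: [0.4288, -0.3607, 0.0104]
tool_rot: [0.707, 0.003, -0.002, -0.707]
force: [-0.3, 0.9, -1.1]
width: 0.0602
```

>>> send_rows:
  motion:
    - {"grip": 5.6,"linear": [0,0.1,0],"rot": [0,0,0]}
    - {"grip": 5.6,"linear": [0,0.1,0],"rot": [0,0,0]}

```text
clock: 14.7
ee_pos: [0.4287, -0.3607, 0.0092]
tool_rot: [-0.707, -0.002, 0.002, 0.707]
force: [0.7, -0.3, -0.6]
width: 0.0603
```

>>> send_rows:
  motion:
    - {"grip": 5.6,"linear": [0,0.1,0],"rot": [0,0,0]}
    - {"grip": 5.6,"linear": [0,0.1,0],"rot": [0,0,0]}

```text
clock: 14.9
ee_pos: [0.4287, -0.3607, 0.0082]
tool_rot: [-0.707, -0.002, 0.003, 0.707]
force: [0.3, 0.5, -1.5]
width: 0.0603
```

>>> send_rows:
  motion:
    - {"grip": 5.6,"linear": [0,0.1,0],"rot": [0,0,0]}
    - {"grip": 5.6,"linear": [0,0.1,0],"rot": [0,0,0]}

```text
clock: 15.1
ee_pos: [0.4288, -0.3608, 0.0076]
tool_rot: [0.707, 0.003, -0.002, -0.707]
force: [-1.4, 0.2, 3.0]
width: 0.06
```

```bash
python3 - <<'E'
from ov import *
S=state();s=S['ee_pos'];print(S['clock'],s,S['force']); c=(.4284,-.3622)
C=[(*c,.010,.040,(0,0,255)),(*c,.034,.031,(255,255,0)),(s[0]-.0003,s[1]-.0012,s[2]+.0245,.031,(255,0,255))]
overlay("wrist",C,"pics/ov3.png",(140,340,200,440),3)
overlay("side",[],"pics/ov3s.png",(200,290,220,420),4)
E
```

```text
15.1 [ 0.42877229 -0.36076797  0.00757805] [-1.3812391   0.15709368  2.97475132]
```

View pics/ov3.png

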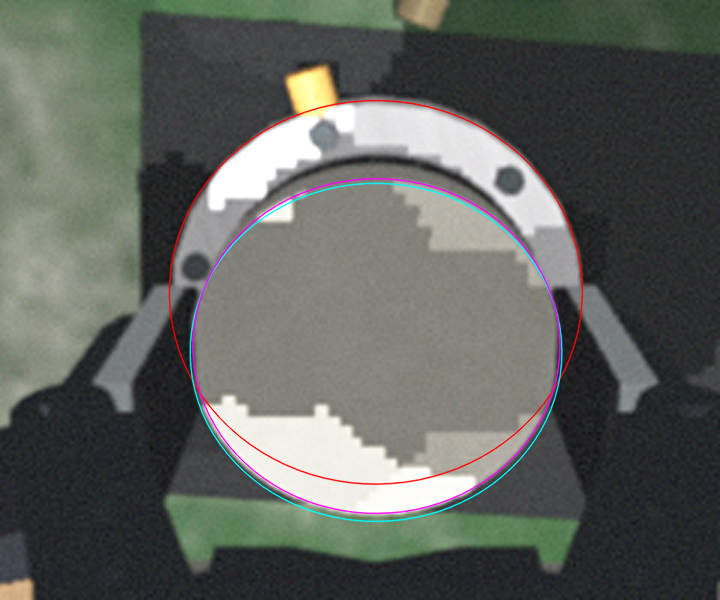

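View pics/ov3s.png

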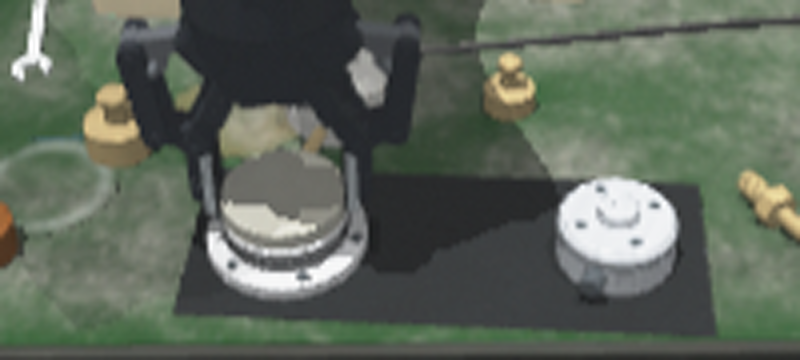

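>>> send_rows:
  motion:
    - {"grip": 6.5,"linear": [0,0,0],"rot": [0,0,0]}
    - {"grip": 7.4,"linear": [0,0,0],"rot": [0,0,0]}
    - {"grip": 7.4,"linear": [0,0,0],"rot": [0,0,0]}
    - {"grip": 7.4,"linear": [0,-2,0],"rot": [0,0,0]}
    - {"grip": 7.4,"linear": [0,-6,0],"rot": [0,0,0]}
    - {"grip": 7.4,"linear": [0,-10,-1],"rot": [0,0,0]}
    - {"grip": 7.4,"linear": [0.5,-12,-4],"rot": [0,0,0]}
    - {"grip": 7.4,"linear": [1,-12,-6],"rot": [0,0,0]}
    - {"grip": 7.4,"linear": [1,-12,-6],"rot": [0,0,0]}
    - {"grip": 7.4,"linear": [1,-12,-6],"rot": [0,0,0]}

```text
clock: 16.2
ee_pos: [0.4387, -0.4203, 0.1268]
tool_rot: [-0.707, -0.002, 0.003, 0.707]
force: [-0.0, -0.4, 0.0]
width: 0.074
```

```bash
python3 - <<'E'
from ov import *
c=(.4284,-.3622)
I=info("wrist"); im=camera("wrist"); np.save("im_p.npy",im); import pickle; pickle.dump(I,open("I_p.pkl","wb"))
C=[(*c,.010,.040,(0,0,255)),(*c,.034,.031,(255,0,255))]
overlay("wrist",[],"pics/ov4r.png",(60,220,220,420),4,im,I)
overlay("wrist",C,"pics/ov4.png",(60,220,220,420),4,im,I)
for d in trace("stone_mid","wrist")[:2]:
    print(d['score'],d['rect'])
    if d['rect'][3]<220:
        print(fit(I,d['region'],c,.031,.01,.024))
S=state();s=S['ee_pos'];print(S['clock'],s,S['force'])
E
```

```text
0.69 [277.4, 92.2, 351.2, 167.1]
(array([ 0.42812283, -0.36156035]), np.float64(206.6875), np.uint64(4100))
16.3 [ 0.43882462 -0.4194685   0.12665511] [ 0.35931738  0.4876834  -0.18677626]
```

View pics/ov4.png

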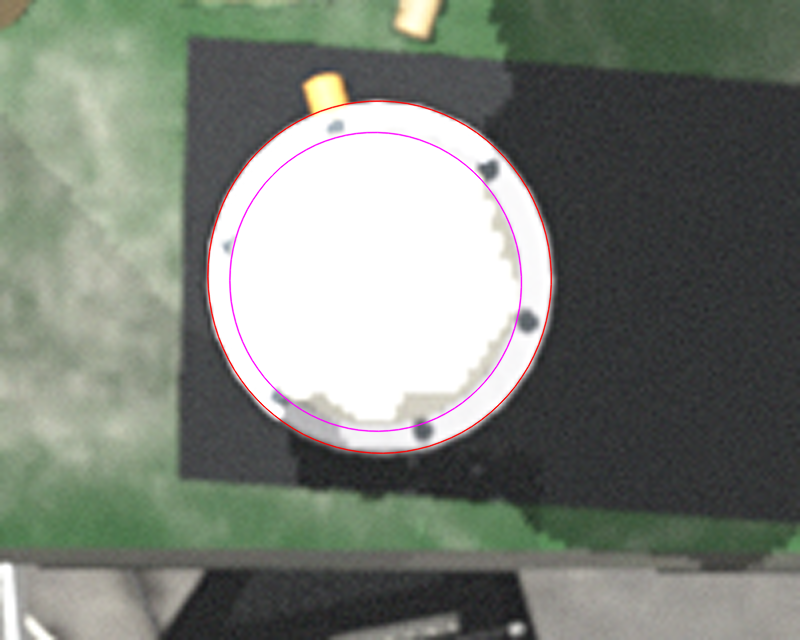

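View pics/ov4r.png

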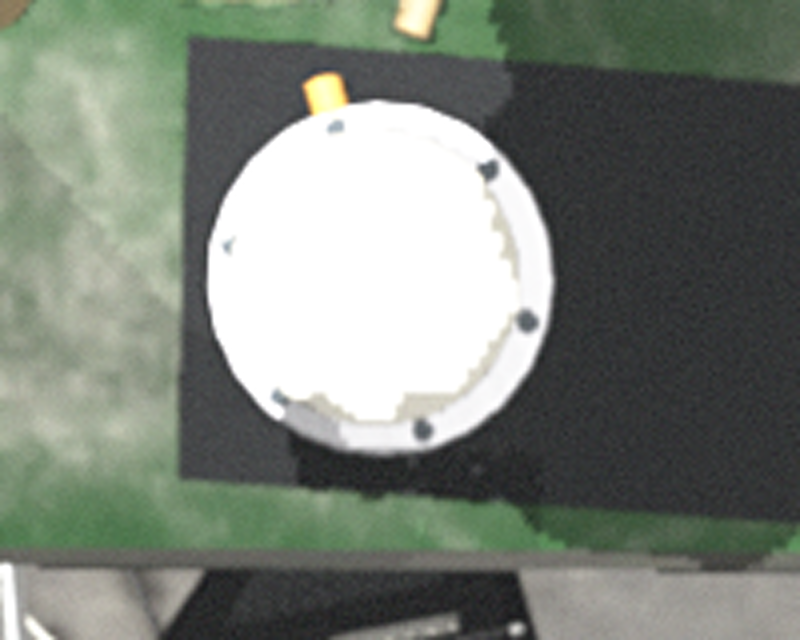

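>>> send_rows:
  motion:
    - {"grip": 8.0,"linear": [0.4,0,4],"rot": [0,0,0]}
    - {"grip": 8.0,"linear": [0.8,0,8],"rot": [0,0,0]}
    - {"grip": 8.0,"linear": [1.2,0,12],"rot": [0,0,0]}
    - {"grip": 8.0,"linear": [1.4,2,15.9],"rot": [0,0,0]}
    - {"grip": 8.0,"linear": [1.4,6,15.9],"rot": [0,0,0]}
    - {"grip": 8.0,"linear": [1.4,8,15.9],"rot": [0,0,0]}
    - {"grip": 8.0,"linear": [1.4,8,15.9],"rot": [0,0,0]}
    - {"grip": 8.0,"linear": [1.4,8,15.9],"rot": [0,0,0]}

```text
clock: 17.1
ee_pos: [0.4517, -0.2614, 0.0475]
tool_rot: [-0.707, -0.002, 0.003, 0.707]
force: [0.5, -0.1, 0.2]
width: 0.0801
```

```bash
python3 - <<'E'
from ov import *
c=(.4515,-.2605)
I=info("wrist"); im=camera("wrist"); 
C=[(*c,.0,.031,(0,0,255)),(*c,.036,.031,(255,0,255))]
overlay("wrist",C,"pics/ov5.png",(120,320,160,480),2.5,im,I)
for d in trace("cap_mid","wrist")[:2]:
    print(d['score'],d['rect'])
    m2=cv2.morphologyEx(d['region'].astype(np.uint8),cv2.MORPH_OPEN,cv2.getStructuringElement(cv2.MORPH_ELLIPSE,(31,31)))
    print(fit(I,m2,c,.031,.036,.0))
S=state();s=S['ee_pos'];print(S['clock'],s,S['force'])
E
```

```text
0.81 [276.8, 173.1, 374.4, 280.5]
(array([ 0.45133213, -0.2605497 ]), np.float64(687.3125), np.uint64(7207))
0.57 [434.4, 193.4, 478.9, 232.8]
(array([ 0.5615625, -0.547    ]), np.float64(1435.0), np.uint64(1435))
17.2 [ 0.45244923 -0.26207595  0.0483957 ] [ 0.10044431 -0.03581272  0.18107405]
```

View pics/ov5.png

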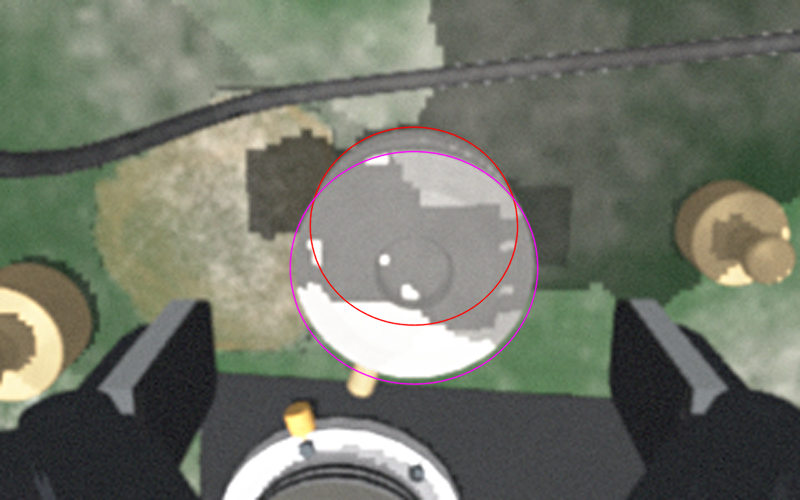

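>>> send_rows:
  motion:
    - {"grip": 8.0,"linear": [-0.05,2,0.1],"rot": [0,0,0]}
    - {"grip": 8.0,"linear": [-0.05,4,0.1],"rot": [0,0,0]}
    - {"grip": 8.0,"linear": [-0.05,5.6,0.1],"rot": [0,0,0]}
    - {"grip": 8.0,"linear": [-0.05,6.1,0.1],"rot": [0,0,0]}
    - {"grip": 8.0,"linear": [-0.05,6.1,0.1],"rot": [0,0,0]}
    - {"grip": 8.0,"linear": [-0.05,6.1,0.1],"rot": [0,0,0]}

```text
clock: 17.8
ee_pos: [0.452, -0.2611, -0.0127]
tool_rot: [0.707, 0.003, -0.002, -0.707]
force: [0.2, 0.5, -0.4]
width: 0.0798
```

```bash
python3 - <<'E'
from ov import *
overlay("wrist",[],"pics/ov6.png",(120,320,160,480),2.5)
overlay("side",[],"pics/ov6s.png",(180,270,220,420),4)
S=state();s=S['ee_pos'];print(S['clock'],s,S['force'])
E
```

```text
17.9 [ 0.45209891 -0.26089714 -0.01271149] [-0.77613934  0.27360157 -0.33220228]
```

View pics/ov6.png

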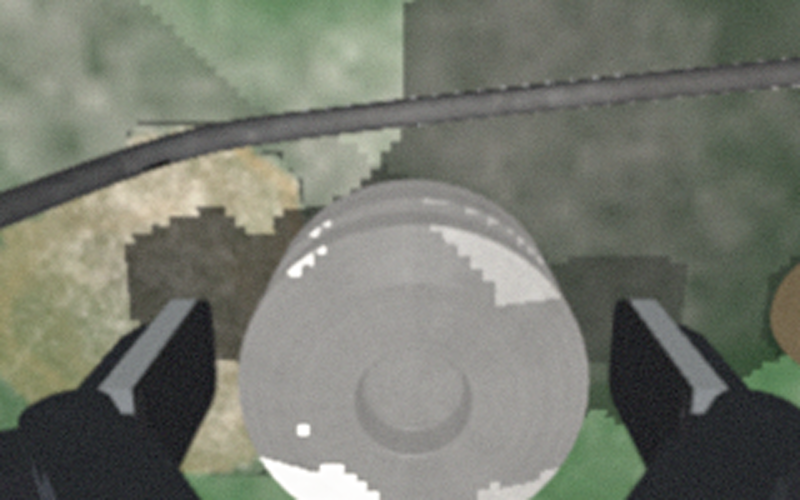

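View pics/ov6s.png

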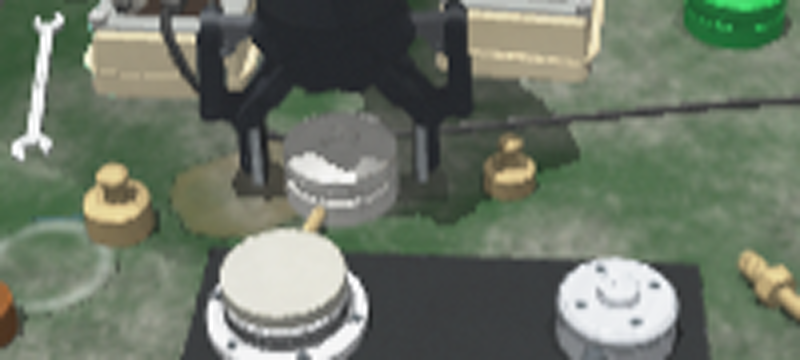

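Good. Close on the cap.

>>> send_rows:
  motion:
    - {"grip": 7.0,"linear": [0,0,0],"rot": [0,0,0]}
    - {"grip": 6.4,"linear": [0,0,0],"rot": [0,0,0]}
    - {"grip": 5.6,"linear": [0,0,0],"rot": [0,0,0]}
    - {"grip": 5.6,"linear": [0,0,0],"rot": [0,0,0]}
    - {"grip": 5.6,"linear": [0,0,0],"rot": [0,0,0]}
  newtons: 40

```text
clock: 18.4
ee_pos: [0.4519, -0.2606, -0.013]
tool_rot: [0.707, 0.003, -0.002, -0.707]
force: [0.4, 1.6, 7.8]
width: 0.0606
```

```bash
python3 - <<'E'
from ov import *
overlay("wrist",[],"pics/ov7.png",(120,320,160,480),2.5)
S=state();s=S['ee_pos'];print(S['clock'],s,S['force'],S['width'])
E
```

```text
18.45 [ 0.45187777 -0.26063247 -0.013045  ] [-0.34355544  0.80827279  8.10879974] 0.06081533362320154
```

View pics/ov7.png

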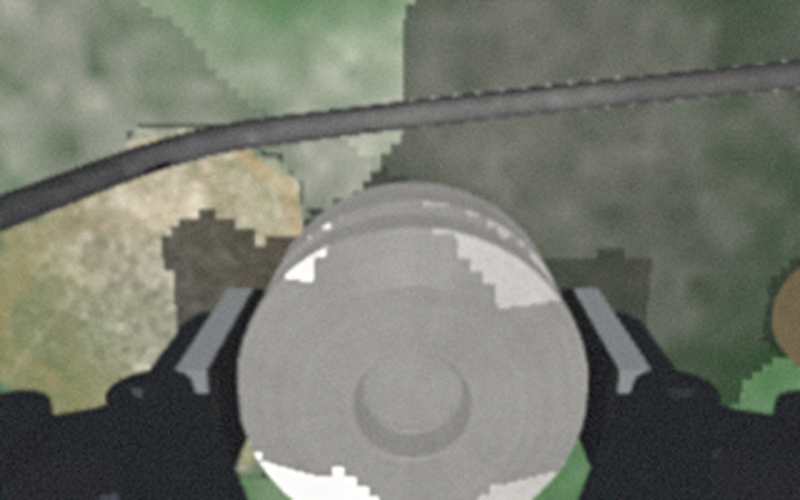

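>>> send_rows:
  motion:
    - {"grip": 5.6,"linear": [0,-2,0],"rot": [0,0,0]}
    - {"grip": 5.6,"linear": [0,-5,0],"rot": [0,0,0]}
    - {"grip": 5.6,"linear": [0,-8,0],"rot": [0,0,0]}
    - {"grip": 5.6,"linear": [-1,-8,-4],"rot": [0,0,0]}
    - {"grip": 5.6,"linear": [-2,-8,-8],"rot": [0,0,0]}
    - {"grip": 5.6,"linear": [-2.4,-8,-10],"rot": [0,0,0]}
    - {"grip": 5.6,"linear": [-2.4,-7,-10],"rot": [0,0,0]}
    - {"grip": 5.6,"linear": [-2.4,-5,-10],"rot": [0,0,0]}
    - {"grip": 5.6,"linear": [-2.4,-4.8,-10],"rot": [0,0,0]}
    - {"grip": 5.6,"linear": [-2.4,-4.8,-10],"rot": [0,0,0]}

```text
clock: 19.45
ee_pos: [0.4278, -0.3595, 0.0337]
tool_rot: [-0.706, -0.002, 0.003, 0.708]
force: [0.0, -0.7, -3.3]
width: 0.0606
```

```bash
python3 - <<'E'
from ov import *
S=state();s=S['ee_pos'];print(S['clock'],s,S['force'],S['width'])
c=(.4285,-.3620)
C=[(*c,.010,.040,(0,0,255)),(*c,.034,.031,(0,255,255)),(s[0]-.0005,s[1],s[2]+.013,.031,(255,0,255)),(s[0]-.0005,s[1],s[2]+.049,.031,(255,0,255))]
overlay("wrist",C,"pics/ov8.png",(120,370,160,480),2.4)
overlay("side",[],"pics/ov8s.png",(190,280,220,420),4)
overlay("scene",[],"pics/ov8c.png",(210,310,300,450),4)
d=trace("cap_mid","wrist")[0]; I=info("wrist"); print(d['score'],d['rect'],fit(I,d['region'],s[:2],.031,.036,s[2]+.013)[0]-s[:2])
E
```

```text
19.45 [ 0.42784086 -0.35952235  0.03365984] [ 0.03466342 -0.71843791 -3.26853369] 0.06063563632902337
0.6 [255.7, 190.5, 396.0, 327.1] [ 0.00010975 -0.00141463]
```

View pics/ov8.png

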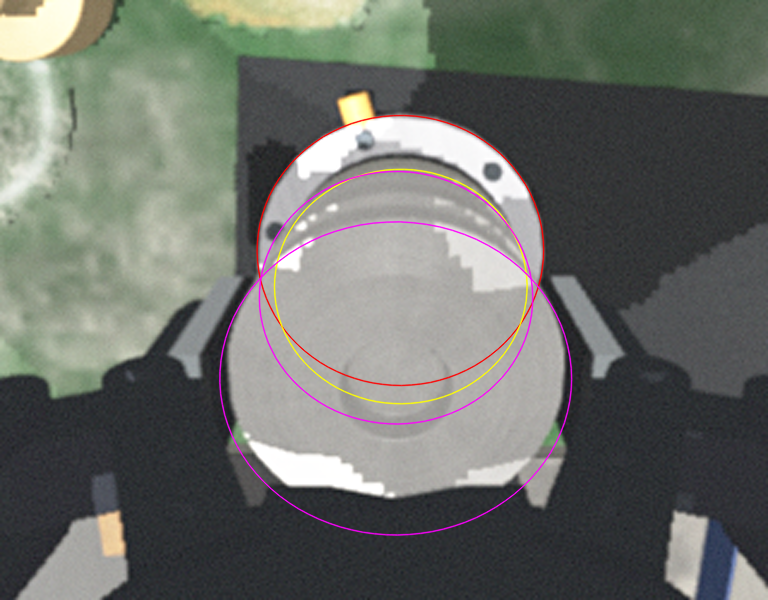

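View pics/ov8s.png

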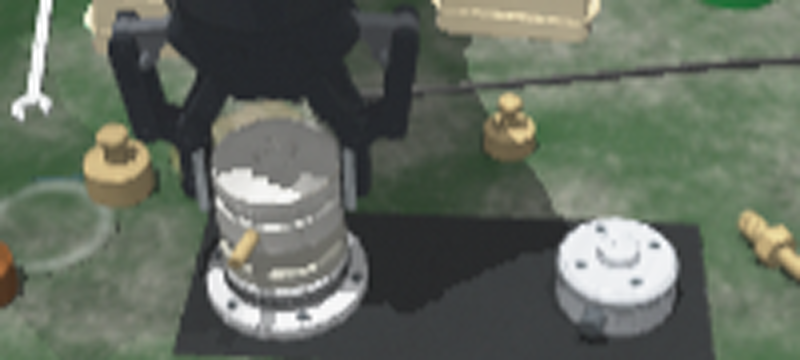

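View pics/ov8c.png

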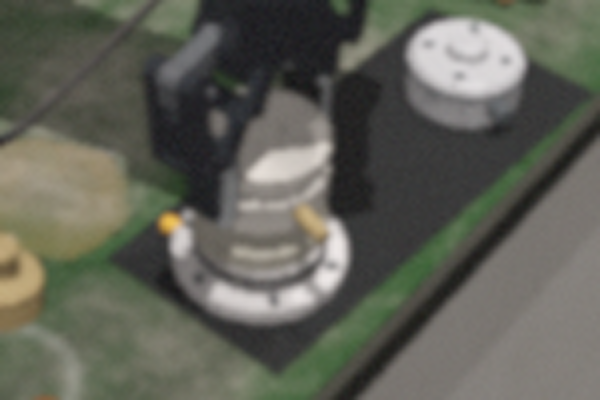

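>>> send_rows:
  motion:
    - {"grip": 5.6,"linear": [0.1,0,-0.17],"rot": [0,0,0]}
    - {"grip": 5.6,"linear": [0.1,0.5,-0.17],"rot": [0,0,0]}
    - {"grip": 5.6,"linear": [0.1,0.9,-0.17],"rot": [0,0,0]}
    - {"grip": 5.6,"linear": [0.1,0.9,-0.17],"rot": [0,0,0]}
    - {"grip": 5.6,"linear": [0.1,0.9,-0.17],"rot": [0,0,0]}
    - {"grip": 5.6,"linear": [0.1,0.9,-0.17],"rot": [0,0,0]}

```text
clock: 20.25
ee_pos: [0.4292, -0.3625, 0.0253]
tool_rot: [0.707, 0.002, -0.002, -0.707]
force: [-0.0, -0.7, -3.4]
width: 0.0612
```

```bash
python3 - <<'E'
from ov import *
S=state();s=S['ee_pos'];print(S['clock'],s,S['force'],S['width'])
c=(.4285,-.3622)
C=[(*c,.010,.040,(0,0,255)),(*c,.034,.031,(0,255,255))]
overlay("wrist",C,"pics/ov9.png",(120,370,160,480),2.4)
overlay("side",C,"pics/ov9s.png",(190,280,220,420),4)
overlay("scene",C,"pics/ov9c.png",(210,310,300,450),4)
S=state();s=S['ee_pos'];print(S['clock'],s,S['force'],S['width'])
E
```

```text
20.25 [ 0.42917051 -0.36246582  0.02530787] [-0.03796399 -0.72893396 -3.43140009] 0.06121358644902362
20.4 [ 0.42927166 -0.36248021  0.02542514] [-0.21814924 -0.75008894 -3.37579004] 0.060369542760486346
```

View pics/ov9.png

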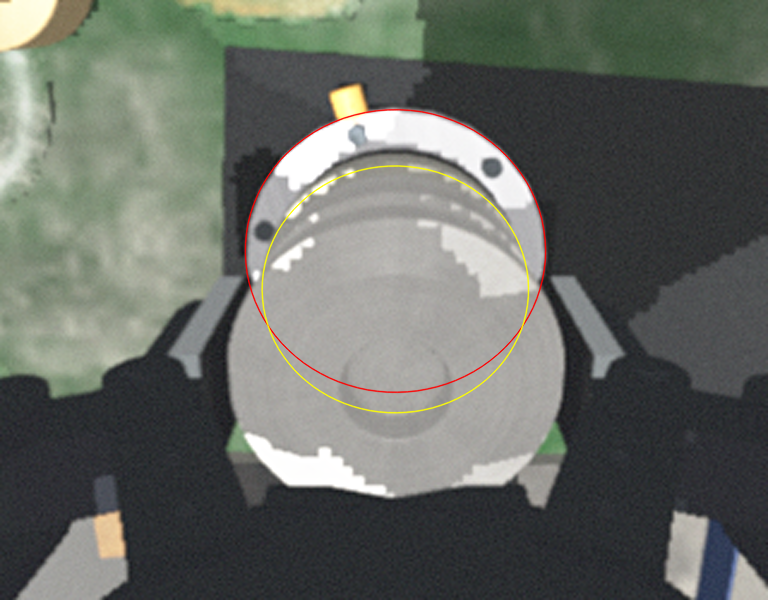

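View pics/ov9s.png

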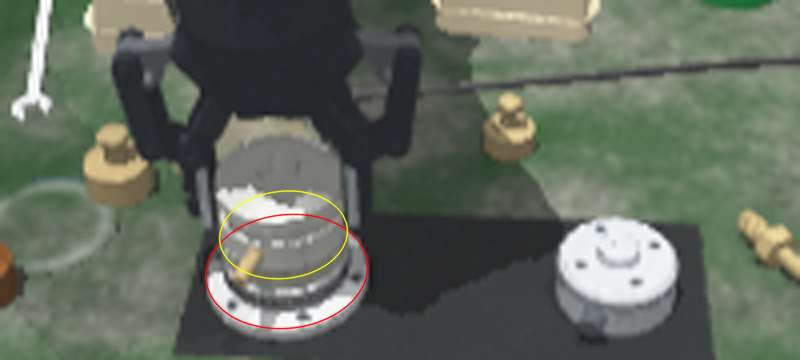

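View pics/ov9c.png

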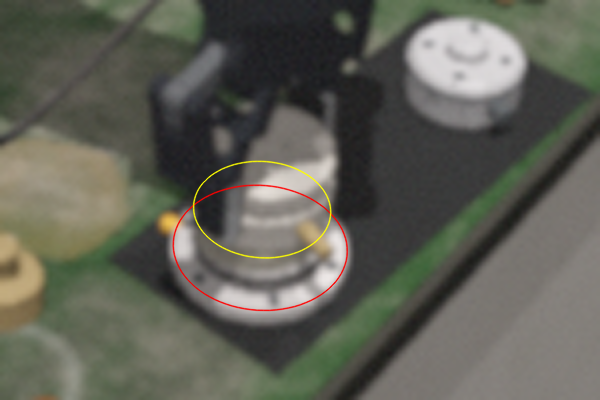

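>>> send_rows:
  motion:
    - {"grip": 5.6,"linear": [-0.02,0,0.12],"rot": [0,0,0]}
    - {"grip": 5.6,"linear": [-0.02,0.2,0.12],"rot": [0,0,0]}
    - {"grip": 5.6,"linear": [-0.02,0.3,0.12],"rot": [0,0,0]}
    - {"grip": 5.6,"linear": [-0.02,0.3,0.12],"rot": [0,0,0]}

```text
clock: 20.8
ee_pos: [0.429, -0.3611, 0.0221]
tool_rot: [-0.707, -0.002, 0.003, 0.707]
force: [0.0, -1.0, -3.9]
width: 0.061
```

>>> send_rows:
  motion:
    - {"grip": 5.6,"linear": [0,0.1,0],"rot": [0,0,0]}
    - {"grip": 5.6,"linear": [0,0.1,0],"rot": [0,0,0]}

```text
clock: 21.0
ee_pos: [0.429, -0.3612, 0.0212]
tool_rot: [-0.707, -0.002, 0.003, 0.707]
force: [0.7, -0.4, -3.0]
width: 0.0607
```

>>> send_rows:
  motion:
    - {"grip": 5.6,"linear": [0,0.1,0],"rot": [0,0,0]}
    - {"grip": 5.6,"linear": [0,0.1,0],"rot": [0,0,0]}

```text
clock: 21.2
ee_pos: [0.429, -0.3612, 0.021]
tool_rot: [-0.707, -0.003, 0.002, 0.707]
force: [-1.2, 2.1, 6.6]
width: 0.0606
```

>>> send_rows:
  motion:
    - {"grip": 6.5,"linear": [0,0,0],"rot": [0,0,0]}
    - {"grip": 7.4,"linear": [0,0,0],"rot": [0,0,0]}
    - {"grip": 7.6,"linear": [0,0,0],"rot": [0,0,0]}
    - {"grip": 7.6,"linear": [0,-2,0],"rot": [0,0,0]}
    - {"grip": 7.6,"linear": [0,-6,0],"rot": [0,0,0]}
    - {"grip": 7.6,"linear": [0,-10,-1],"rot": [0,0,0]}
    - {"grip": 7.6,"linear": [0.5,-12,-4],"rot": [0,0,0]}
    - {"grip": 7.6,"linear": [0,-12,-7],"rot": [0,0,0]}
    - {"grip": 7.6,"linear": [0,-12,-7],"rot": [0,0,0]}
    - {"grip": 7.6,"linear": [0,-12,-7],"rot": [0,0,0]}

```text
clock: 22.2
ee_pos: [0.429, -0.4314, 0.14]
tool_rot: [-0.707, -0.002, 0.002, 0.707]
force: [0.4, 0.4, -0.6]
width: 0.0761
```

```bash
python3 look.py q cap_mid,pedestal,big_weight_mid,small_weight_mid; python3 - <<'E'
from ov import *
c=(.4285,-.3622)
C=[(*c,.010,.040,(0,0,255)),(*c,.070,.031,(255,0,255))]
overlay("wrist",C,"pics/ov10.png",(40,240,200,440),3)
overlay("side",[],"pics/ov10s.png",(190,280,220,420),4)
overlay("scene",[],"pics/ov10c.png",(210,310,300,450),4)
camera("wrist")
I=info("wrist"); d=trace("cap_mid","wrist")[0]; print(d['score'],d['rect']); print(fit(I,d['region'],c,.031,.036,.034))
S=state();s=S['ee_pos'];print(S['clock'],s,S['force'],S['width'])
E
```

```text
22.25 [ 0.4293 -0.4304  0.1398] [-0.7067 -0.0022  0.0026  0.7075] cam [ 0.4283 -0.3662  0.2966]
cap_mid [324.6 115. ] 0.8 [ 0.4281 -0.3594  0.018 ]
big_weight_mid [164.2 124.7] 0.9 [ 0.2765 -0.3683  0.02  ]
big_weight_mid [219.8  35.5] 0.69 [ 0.3358 -0.2921  0.02  ]
big_weight_mid [324.4 116.9] 0.25 [ 0.428  -0.3612  0.02  ]
0.69 [285.5, 76.5, 365.4, 175.4]
(array([ 0.42830855, -0.36223328]), np.float64(416.125), np.uint64(5251))
22.7 [ 0.42965876 -0.4309392   0.14030037] [-1.05379184  0.11753149 -0.64587768] 0.07617067693775975
```

View pics/ov10.png

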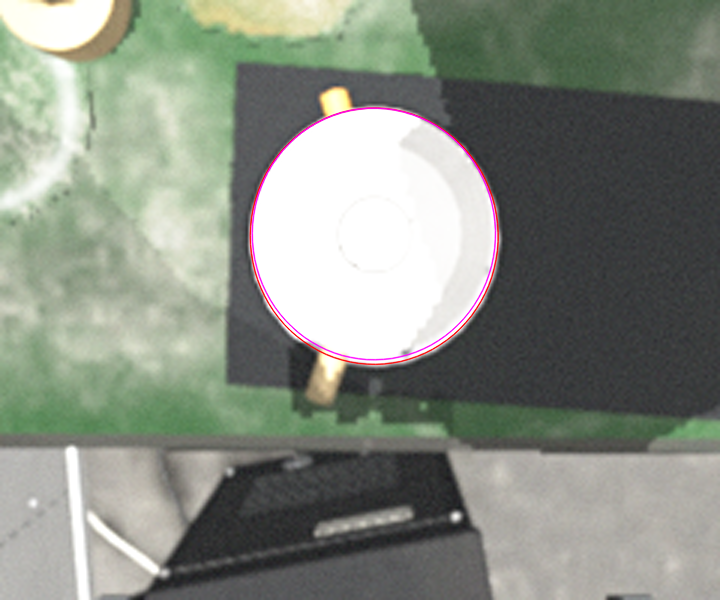

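View pics/ov10s.png

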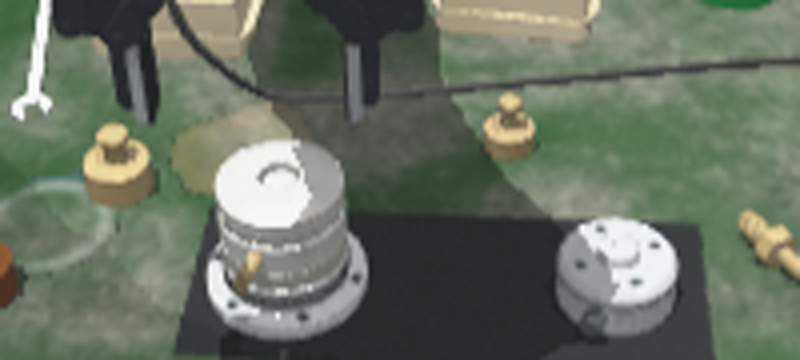

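View pics/ov10c.png

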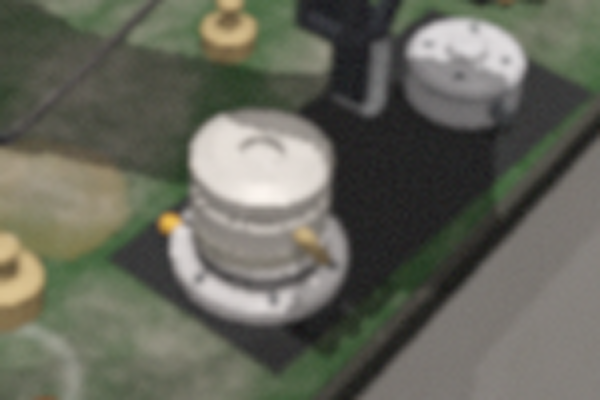

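View pics/w_q.png

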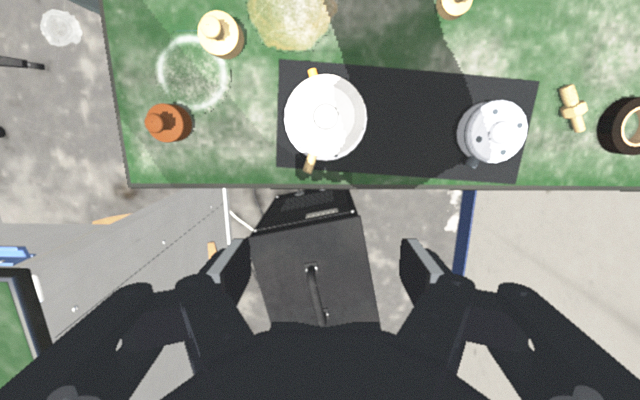

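>>> send_rows:
  motion:
    - {"grip": 6.0,"linear": [-3,0,4],"rot": [0,0,0]}
    - {"grip": 6.0,"linear": [-6,0,8],"rot": [0,0,0]}
    - {"grip": 6.0,"linear": [-9,0,12],"rot": [0,0,0]}
    - {"grip": 6.0,"linear": [-9.5,2,14],"rot": [0,0,0]}
    - {"grip": 6.0,"linear": [-9.5,5,14],"rot": [0,0,0]}
    - {"grip": 6.0,"linear": [-9.5,8,14],"rot": [0,0,0]}
    - {"grip": 6.0,"linear": [-9.5,8,14],"rot": [0,0,0]}
    - {"grip": 6.0,"linear": [-9.5,8,14],"rot": [0,0,0]}

```text
clock: 23.5
ee_pos: [0.3333, -0.2921, 0.0606]
tool_rot: [-0.707, -0.002, 0.003, 0.707]
force: [-0.1, -0.5, 1.1]
width: 0.0599
```

```bash
python3 - <<'E'
from ov import *
c=(.334,-.2905)
S=state();s=S['ee_pos'];print(S['clock'],s,S['force'],S['width'])
C=[(*c,0,.018,(0,0,255)),(*c,.024,.018,(255,0,255))]
overlay("wrist",C,"pics/ov11.png",(120,320,200,440),3)
overlay("side",[],"pics/ov11s.png",(190,280,180,380),4)
S=state();s=S['ee_pos'];print(S['clock'],s,S['force'],S['width'],S['qpos'])
E
```

```text
23.5 [ 0.33325787 -0.29206593  0.06063065] [-0.14138077 -0.52497199  1.12145615] 0.059924004346116125
23.6 [ 0.3339761  -0.29260058  0.06143033] [0.38479716 0.46088096 0.07781295] 0.06055283180746 [ 0.34512949  0.51241811  0.38748289  2.22039257 -0.41705159  0.474968
  1.06843566]
```

View pics/ov11.png

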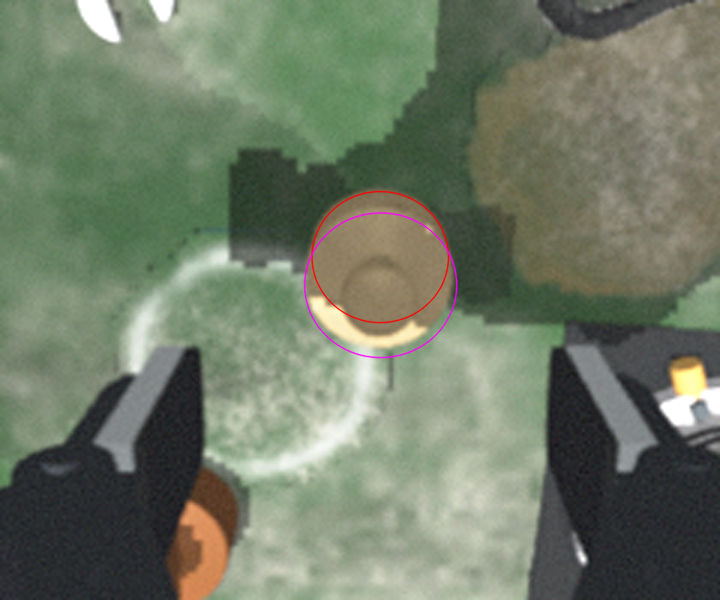

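View pics/ov11s.png

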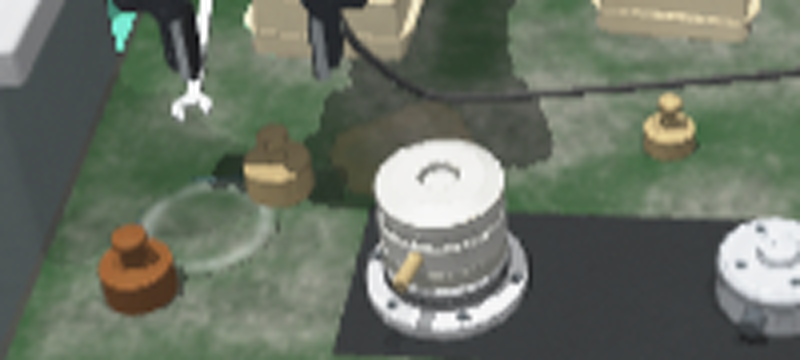

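>>> send_rows:
  motion:
    - {"grip": 5.6,"linear": [0.06,2,0.2],"rot": [0,0,0]}
    - {"grip": 5.6,"linear": [0.06,4,0.2],"rot": [0,0,0]}
    - {"grip": 5.6,"linear": [0.06,6,0.2],"rot": [0,0,0]}
    - {"grip": 5.6,"linear": [0.06,6.8,0.2],"rot": [0,0,0]}
    - {"grip": 5.6,"linear": [0.06,6.8,0.2],"rot": [0,0,0]}
    - {"grip": 5.6,"linear": [0.06,6.8,0.2],"rot": [0,0,0]}

```text
clock: 24.2
ee_pos: [0.3344, -0.2903, -0.0068]
tool_rot: [0.707, 0.003, -0.002, -0.707]
force: [0.2, 0.2, -0.1]
width: 0.0561
```

```bash
python3 - <<'E'
from ov import *
S=state();s=S['ee_pos'];print(S['clock'],s,S['force'],S['width'])
overlay("wrist",[],"pics/ov12.png",(120,320,200,440),3)
overlay("side",[],"pics/ov12s.png",(190,280,180,380),4)
S=state();s=S['ee_pos'];print(S['clock'],s,S['force'],S['width'])
E
```

```text
24.2 [ 0.33443484 -0.29031335 -0.00683565] [ 0.1692375   0.17264523 -0.06691835] 0.05605304016657396
24.3 [ 0.33461904 -0.29028347 -0.00673553] [0.35761101 0.53931333 0.78221065] 0.05611831279246265
```

View pics/ov12.png

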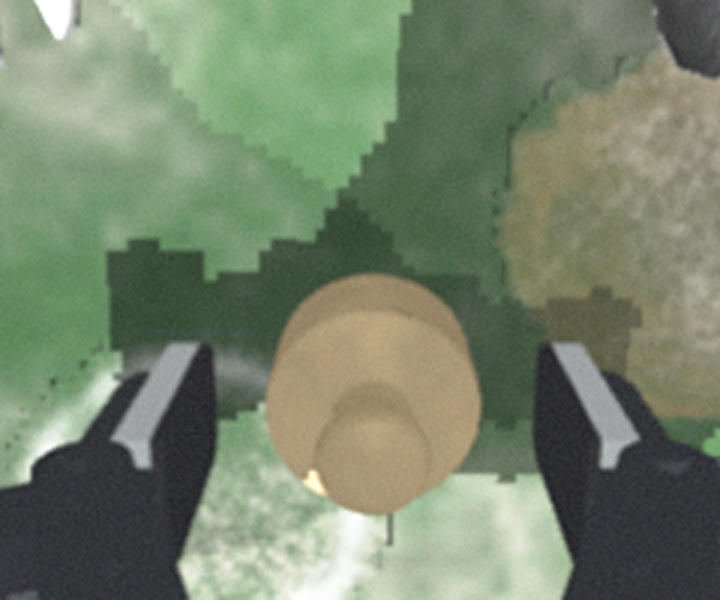

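View pics/ov12s.png

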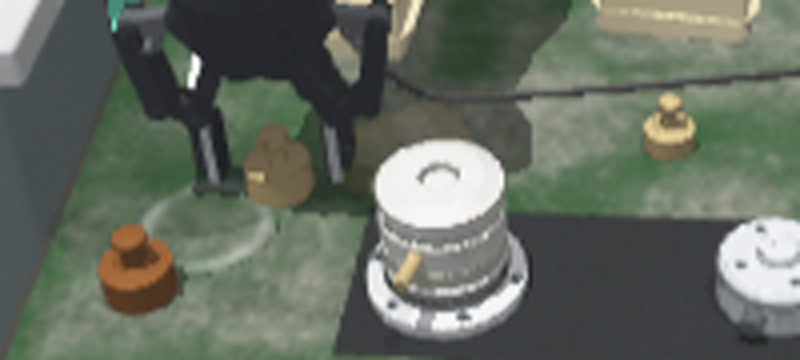

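>>> send_rows:
  motion:
    - {"grip": 5.0,"linear": [0,0.2,0],"rot": [0,0,0]}
    - {"grip": 4.2,"linear": [0,0.2,0],"rot": [0,0,0]}
    - {"grip": 3.2,"linear": [0,0.2,0],"rot": [0,0,0]}
    - {"grip": 3.2,"linear": [0,0.2,0],"rot": [0,0,0]}
    - {"grip": 3.2,"linear": [0,0.2,0],"rot": [0,0,0]}
  newtons: 35

```text
clock: 24.8
ee_pos: [0.3342, -0.2899, -0.0093]
tool_rot: [0.707, 0.003, -0.002, -0.707]
force: [0.4, 0.1, 5.6]
width: 0.0356
```

```bash
python3 - <<'E'
from ov import *
S=state();s=S['ee_pos'];print(S['clock'],s,S['force'],S['width'])
overlay("wrist",[],"pics/ov13.png",(120,320,200,440),3)
S=state();s=S['ee_pos'];print(S['clock'],s,S['force'],S['width'])
E
```

```text
24.8 [ 0.33422822 -0.28989837 -0.00932985] [0.39608499 0.06014058 5.58581277] 0.03559918490638063
24.85 [ 0.33421542 -0.28986825 -0.00932675] [-1.87032868  1.15859639  5.76638644] 0.03505617833678014
```

View pics/ov13.png

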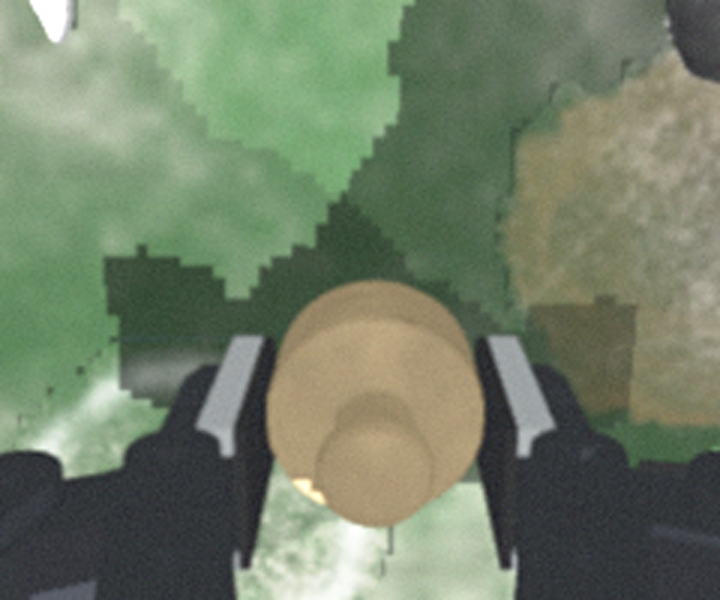

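>>> send_rows:
  motion:
    - {"grip": 3.2,"linear": [0,-3,0],"rot": [0,0,0]}
    - {"grip": 3.2,"linear": [0,-7,0],"rot": [0,0,0]}
    - {"grip": 3.2,"linear": [0,-11,0],"rot": [0,0,0]}
    - {"grip": 3.2,"linear": [3,-11,-2],"rot": [0,0,0]}
    - {"grip": 3.2,"linear": [6,-11,-4],"rot": [0,0,0]}
    - {"grip": 3.2,"linear": [9.4,-11,-6.5],"rot": [0,0,0]}
    - {"grip": 3.2,"linear": [9.4,-10,-7.2],"rot": [0,0,0]}
    - {"grip": 3.2,"linear": [9.4,-8.5,-7.2],"rot": [0,0,0]}
    - {"grip": 3.2,"linear": [9.4,-8.2,-7.2],"rot": [0,0,0]}
    - {"grip": 3.2,"linear": [9.4,-8.2,-7.2],"rot": [0,0,0]}
    - {"grip": 3.2,"linear": [9.4,-8.2,-7.2],"rot": [0,0,0]}

```text
clock: 25.95
ee_pos: [0.4284, -0.3611, 0.0727]
tool_rot: [-0.707, -0.002, 0.002, 0.707]
force: [0.3, -0.6, -2.6]
width: 0.0351
```

```bash
python3 - <<'E'
from ov import *
S=state();s=S['ee_pos'];print(S['clock'],s,S['force'],S['width'])
c=(.4284,-.3622)
C=[(*c,.070,.031,(0,0,255)),(*c,.070,.018,(0,255,255)),(s[0]-.0003,s[1]-.0006,s[2]+.0093,.018,(255,0,255))]
overlay("wrist",C,"pics/ov14.png",(120,320,200,440),3)
overlay("side",[],"pics/ov14s.png",(180,280,200,400),4)
overlay("scene",[],"pics/ov14c.png",(200,310,290,450),4)
S=state();s=S['ee_pos'];print(S['clock'],s,S['force'],S['width'])
E
```

```text
25.95 [ 0.42844462 -0.36110513  0.07269531] [ 0.28439276 -0.57916494 -2.61348002] 0.035052768622585585
26.1 [ 0.4288142  -0.36128323  0.07296122] [ 1.15925281 -0.66542043 -1.17696556] 0.03526942904884812
```

View pics/ov14.png

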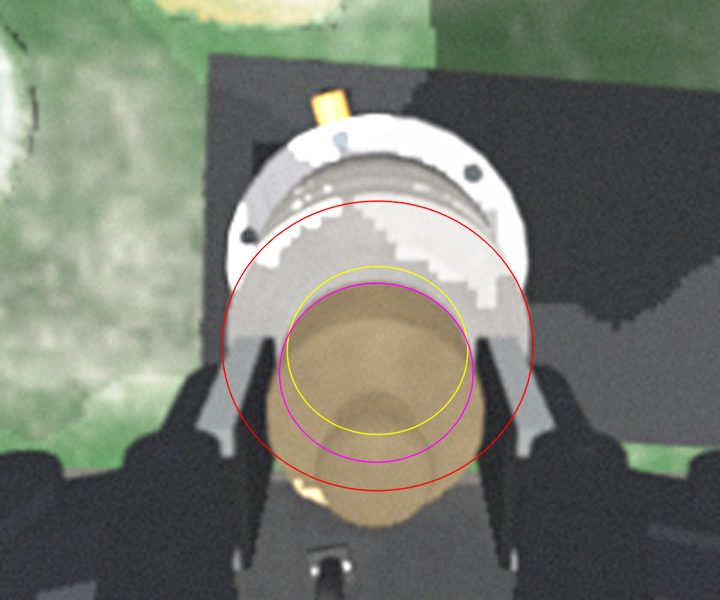

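View pics/ov14s.png

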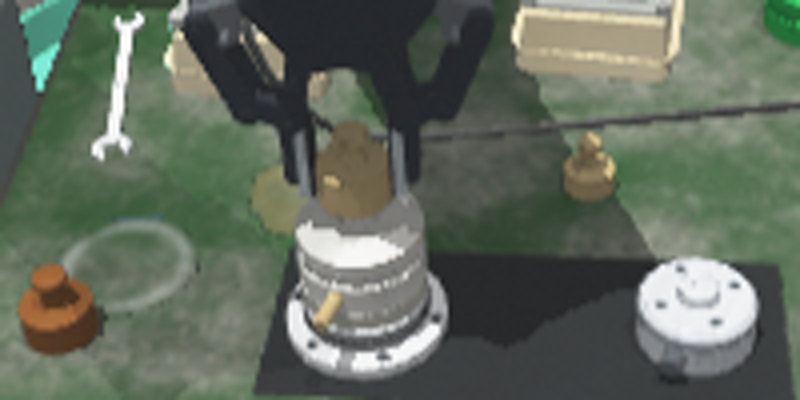

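View pics/ov14c.png

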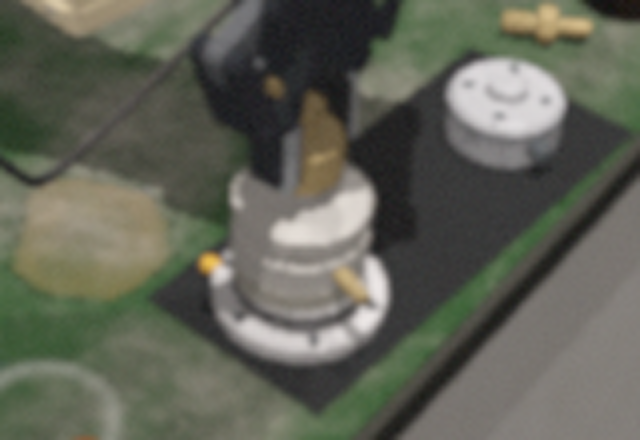

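>>> send_rows:
  motion:
    - {"grip": 3.2,"linear": [0,0.5,0],"rot": [0,0,0]}
    - {"grip": 3.2,"linear": [0,1.0,0],"rot": [0,0,0]}
    - {"grip": 3.2,"linear": [0,1.0,0],"rot": [0,0,0]}
    - {"grip": 3.2,"linear": [0,1.0,0],"rot": [0,0,0]}

```text
clock: 26.5
ee_pos: [0.4285, -0.3611, 0.0621]
tool_rot: [-0.707, -0.002, 0.003, 0.707]
force: [0.4, 0.9, -1.6]
width: 0.0351
```

```bash
python3 - <<'E'
from ov import *
S=state();s=S['ee_pos'];print(S['clock'],s,S['force'],S['width'])
c=(.4284,-.3622)
C=[(*c,.070,.031,(0,0,255)),(s[0]-.0003,s[1]-.0006,s[2]+.0093,.018,(255,0,255))]
I=info("wrist"); im=camera("wrist")
overlay("wrist",C,"pics/ov15.png",(150,290,230,410),4,im,I)
overlay("wrist",[],"pics/ov15r.png",(150,290,230,410),4,im,I)
S=state();s=S['ee_pos'];print(S['clock'],s,S['force'],S['width'])
E
```

```text
26.5 [ 0.42849005 -0.3611212   0.06206927] [ 0.3549795   0.87919505 -1.60987476] 0.03505133345933661
26.55 [ 0.42853221 -0.36123703  0.0622281 ] [-1.11820551  0.16499357 -2.42550023] 0.035349808976643034
```

View pics/ov15.png

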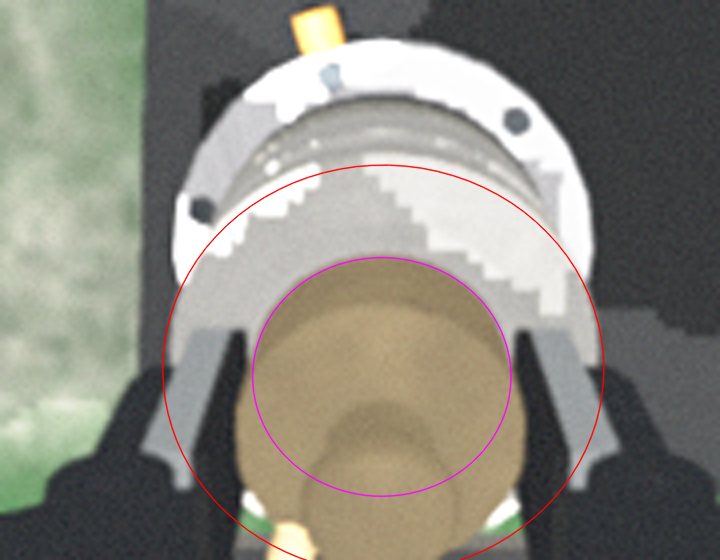

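View pics/ov15r.png

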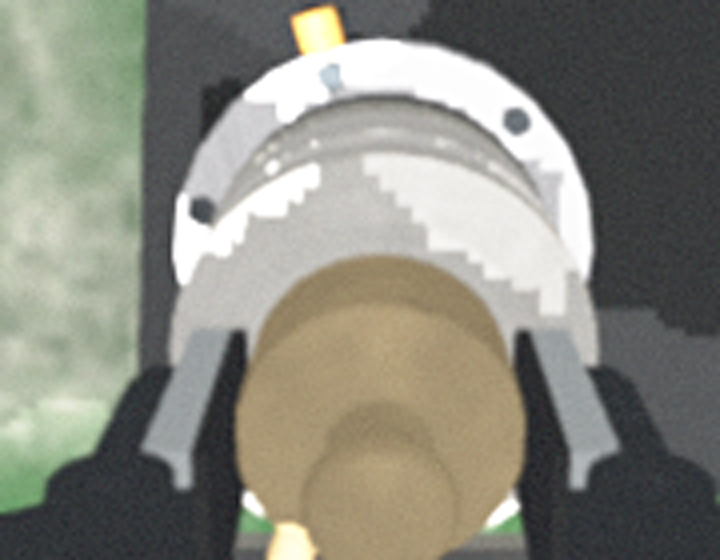

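>>> send_rows:
  motion:
    - {"grip": 3.2,"linear": [0.05,0,0.07],"rot": [0,0,0]}
    - {"grip": 3.2,"linear": [0.05,0,0.07],"rot": [0,0,0]}
    - {"grip": 3.2,"linear": [0.05,0.1,0.07],"rot": [0,0,0]}
    - {"grip": 3.2,"linear": [0.05,0.1,0.07],"rot": [0,0,0]}

```text
clock: 26.95
ee_pos: [0.4291, -0.3605, 0.0612]
tool_rot: [-0.707, -0.002, 0.003, 0.707]
force: [-0.2, -0.2, -1.5]
width: 0.0351
```

>>> send_rows:
  motion:
    - {"grip": 3.2,"linear": [0,0.1,0],"rot": [0,0,0]}
    - {"grip": 3.2,"linear": [0,0.1,0],"rot": [0,0,0]}

```text
clock: 27.15
ee_pos: [0.4292, -0.3606, 0.0607]
tool_rot: [-0.707, -0.003, 0.002, 0.707]
force: [-1.4, 1.9, 4.8]
width: 0.0349
```

>>> send_rows:
  motion:
    - {"grip": 4.2,"linear": [0,0,0],"rot": [0,0,0]}
    - {"grip": 5.2,"linear": [0,0,0],"rot": [0,0,0]}
    - {"grip": 5.6,"linear": [0,0,0],"rot": [0,0,0]}
    - {"grip": 5.6,"linear": [0,-2,0],"rot": [0,0,0]}
    - {"grip": 5.6,"linear": [0,-6,0],"rot": [0,0,0]}
    - {"grip": 5.6,"linear": [0,-10,0],"rot": [0,0,0]}
    - {"grip": 5.6,"linear": [0,-12,-4],"rot": [0,0,0]}
    - {"grip": 5.6,"linear": [0,-12,-7],"rot": [0,0,0]}
    - {"grip": 5.6,"linear": [0,-12,-7],"rot": [0,0,0]}
    - {"grip": 5.6,"linear": [0,-12,-7],"rot": [0,0,0]}

```text
clock: 28.15
ee_pos: [0.4292, -0.4308, 0.18]
tool_rot: [-0.707, -0.002, 0.002, 0.707]
force: [0.1, 0.5, -0.1]
width: 0.0563
```

```bash
python3 - <<'E'
from ov import *
c=(.4284,-.3622)
I=info("wrist"); im=camera("wrist")
C=[(*c,.010,.040,(0,0,255)),(*c,.070,.031,(255,0,255)),(*c,.070,.018,(0,255,0))]
overlay("wrist",C,"pics/ov16.png",(60,220,230,410),4,im,I)
overlay("wrist",[],"pics/ov16r.png",(60,220,230,410),4,im,I)
overlay("side",[],"pics/ov16s.png",(180,280,220,420),4)
overlay("scene",[],"pics/ov16c.png",(200,310,290,450),4)
S=state();s=S['ee_pos'];print(S['clock'],s,S['force'],S['width'])
E
```

```text
28.3 [ 0.42974913 -0.42932387  0.1798416 ] [-0.50545018 -0.08083139 -0.06643234] 0.05560627338333918
```

View pics/ov16.png

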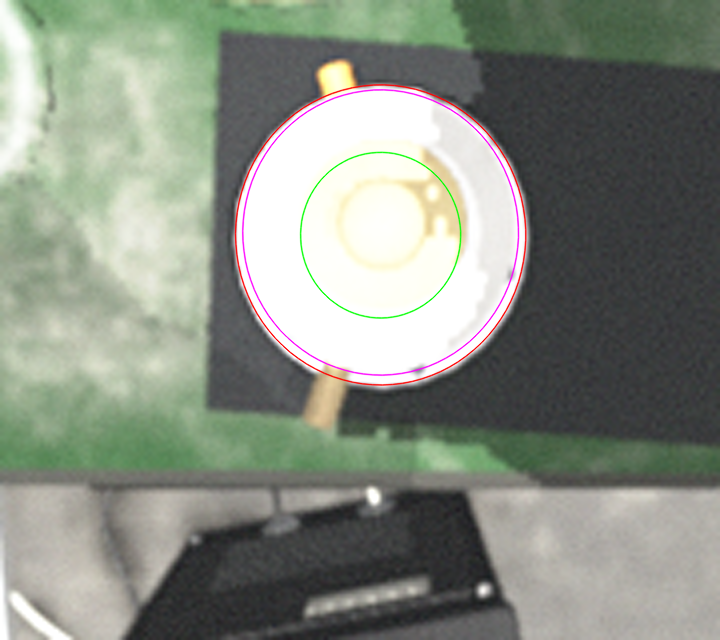

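View pics/ov16r.png

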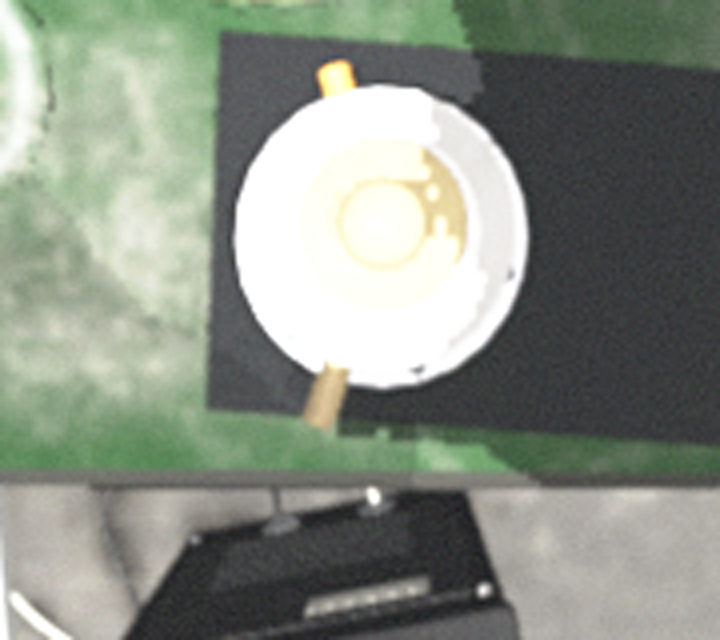

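View pics/ov16s.png

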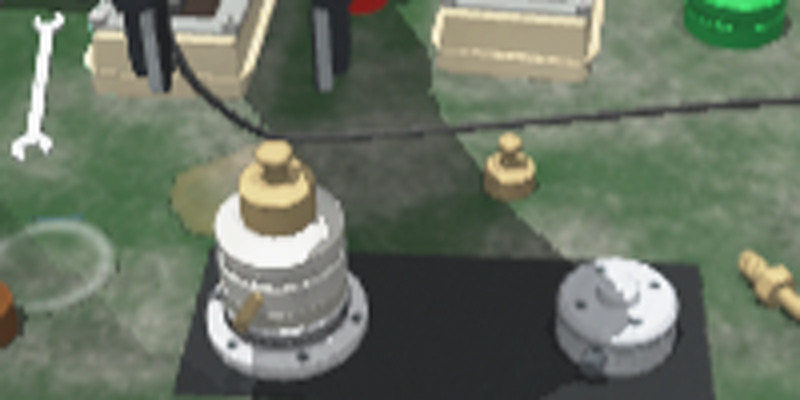

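View pics/ov16c.png

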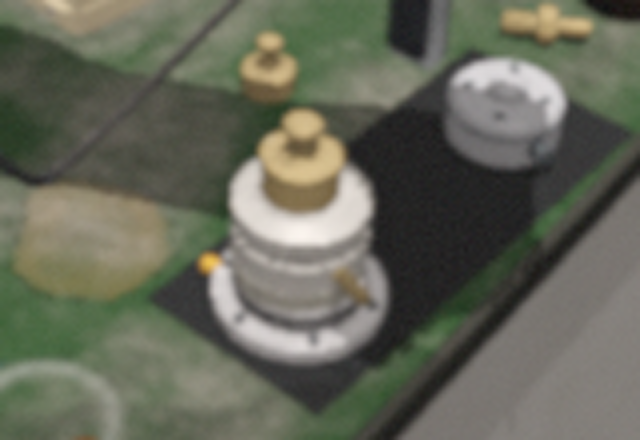

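```bash
python3 - <<'E'
from ov import *
I=info("wrist"); 
f=lambda x,y:((x+.5)/4-.5+230,(y+.5)/4-.5+60)
for z in(.088,.092): print("weight top",z,onz(I,f(383.5,222),z))
print("knob",onz(I,f(382,223),.110), "cam",-I[2].T@I[3])
print("flange",onz(I,f(381.5,235.5),.010))
im=camera("wrist")
hsv=cv2.cvtColor(im,cv2.COLOR_RGB2HSV)[60:220,230:410]
m=((hsv[:,:,1]>12)&(hsv[:,:,0]>10)&(hsv[:,:,0]<35)&(hsv[:,:,2]>130)).astype(np.uint8)*255
cv2.imwrite("pics/m17.png",cv2.resize(m,None,fx=4,fy=4,interpolation=cv2.INTER_NEAREST))
E
```

```text
weight top 0.088 [ 0.42953059 -0.35800241  0.088     ]
weight top 0.092 [ 0.42952077 -0.35810272  0.092     ]
knob [ 0.42919216 -0.3587398   0.11      ] cam [ 0.42892075 -0.36423332  0.33646372]
flange [ 0.42919801 -0.35963459  0.01      ]
```

View pics/m17.png

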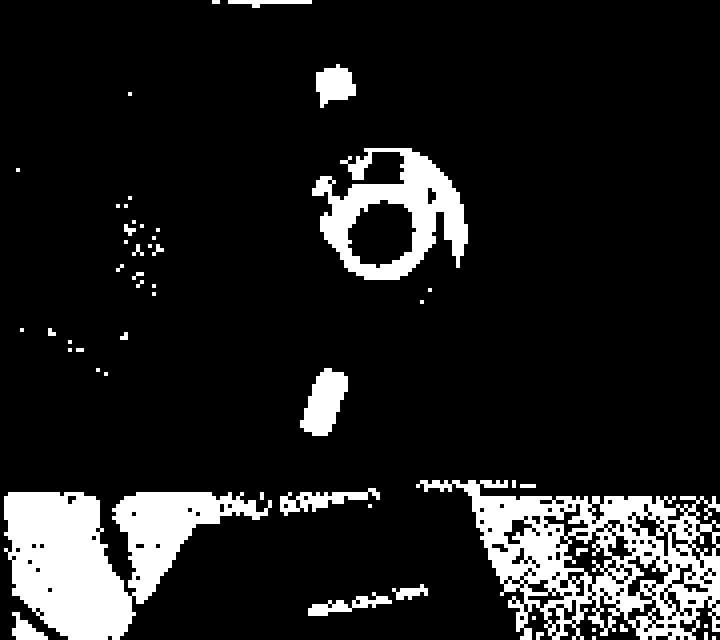

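>>> send_rows:
  motion:
    - {"grip": 5.0,"linear": [3,0,4],"rot": [0,0.15,0]}
    - {"grip": 5.0,"linear": [6,0,8],"rot": [0,0.3,0]}
    - {"grip": 5.0,"linear": [9,0,12],"rot": [0,0.45,0]}
    - {"grip": 5.0,"linear": [11.9,0,16.9],"rot": [0,0.6,0]}
    - {"grip": 5.0,"linear": [11.9,1,16.9],"rot": [0,0.75,0]}
    - {"grip": 5.0,"linear": [11.9,2,16.9],"rot": [0,0.9,0]}
    - {"grip": 5.0,"linear": [11.9,3,16.9],"rot": [0,1.05,0]}
    - {"grip": 5.0,"linear": [11.9,4,16.9],"rot": [0,1.2,0]}
    - {"grip": 5.0,"linear": [11.9,5,16.9],"rot": [0,1.35,0]}
    - {"grip": 5.0,"linear": [11.9,6,16.9],"rot": [0,1.5,0]}
    - {"grip": 5.0,"linear": [11.9,7,16.9],"rot": [0,1.645,0]}
    - {"grip": 5.0,"linear": [11.9,8,16.9],"rot": [0,1.645,0]}

```text
clock: 29.55
ee_pos: [0.5475, -0.2596, 0.0994]
tool_rot: [-0.483, 0.517, -0.517, 0.482]
force: [-0.1, 0.3, -0.2]
width: 0.0502
```

```bash
python3 look.py r; python3 - <<'E'
from ov import *
c=(.547,-.260)
I=info("wrist"); im=camera("wrist")
C=[(*c,0,.014,(0,0,255)),(*c,.017,.014,(255,0,255))]
overlay("wrist",C,"pics/ov18.png",(90,290,210,450),3,im,I)
S=state();s=S['ee_pos'];print(S['clock'],s,S['force'],S['width'],S['qpos']);print(Ro.from_quat(S['tool_rot']).as_matrix().round(3))
E
```

```text
29.6 [ 0.5469 -0.2593  0.0979] [-0.4844  0.5164 -0.5147  0.4835] cam [ 0.6124 -0.2642  0.2559]
mat [438.8 224.6] 0.76 [ 0.5111 -0.3663  0.    ]
load_cell [448.5 142.4] 0.8 [ 0.5882 -0.3715  0.002 ]
cap_mid [104.1  29.8] 0.89 [ 0.6934 -0.1015  0.018 ]
cap_mid [450.9 333.3] 0.72 [ 0.4013 -0.3759  0.018 ]
big_weight_mid [473.7 372.7] 0.81 [ 0.3512 -0.4019  0.02  ]
big_weight_mid [133.3 305.7] 0.62 [ 0.4555 -0.0677  0.02  ]
big_weight_mid [325.7 207.1] 0.49 [ 0.542  -0.2602  0.02  ]
small_weight_mid [325.2 206.6] 0.73 [ 0.5415 -0.2597  0.017 ]
30.0 [ 0.54761097 -0.26090419  0.10088833] [ 0.00940292  0.06246849 -0.18364261] 0.04993707664762875 [-0.15075085  0.79139975  0.92812869  1.78416389 -0.76303447  0.96924282
 -0.53875535]
[[-0.066  0.001  0.998]
 [-0.998 -0.    -0.066]
 [ 0.    -1.     0.001]]
```

View pics/w_r.png

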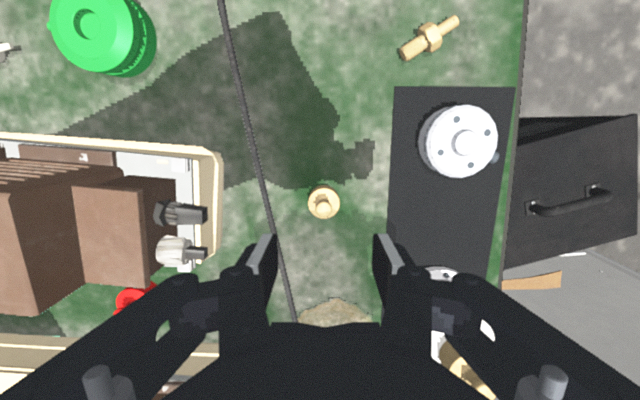

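View pics/ov18.png

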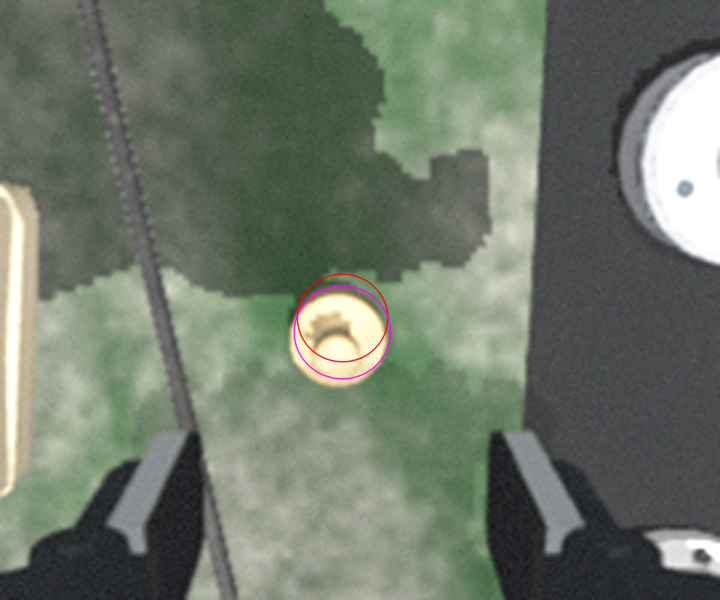

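```bash
python3 - <<'E'
from ov import *
import pickle
I,_=pickle.load(open("w_r.pkl","rb"))
print("lc top",onz(I,(461.5,140.5),.027),"button",onz(I,(467,143.5),.035))
im=cv2.imread("pics/w_r.png")
cv2.imwrite("pics/c19.png",cv2.resize(im[80:200,380:540],None,fx=5,fy=5,interpolation=cv2.INTER_CUBIC))
sc=[(457.5,119),(487,125.5),(478,154.5),(447,148)]
E
```

```text
lc top [ 0.59139807 -0.37125184  0.027     ] button [ 0.58958752 -0.37187978  0.035     ]
```

View pics/c19.png

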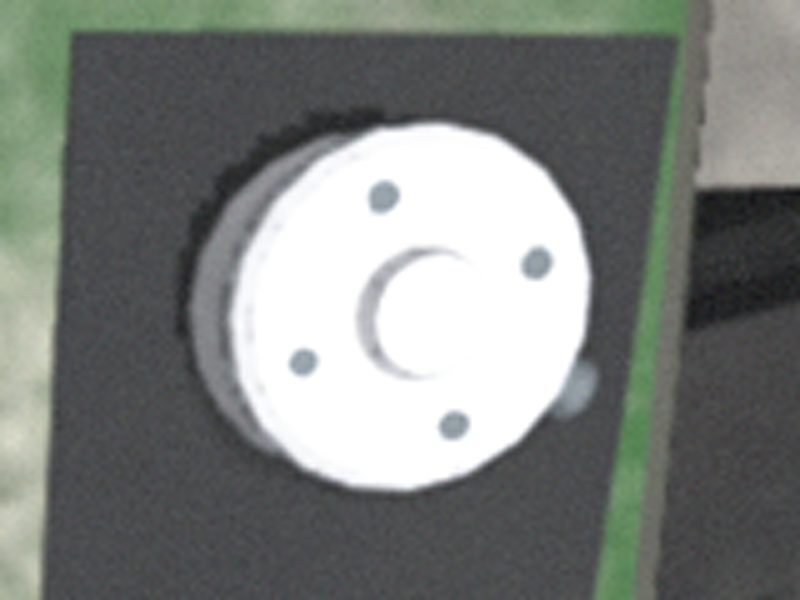

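>>> send_rows:
  motion:
    - {"grip": 5.0,"linear": [-0.06,2,-0.3],"rot": [0,0,0]}
    - {"grip": 5.0,"linear": [-0.06,5,-0.3],"rot": [0,0,0]}
    - {"grip": 5.0,"linear": [-0.06,6.5,-0.3],"rot": [0,0,0]}
    - {"grip": 5.0,"linear": [-0.06,6.5,-0.3],"rot": [0,0,0]}
    - {"grip": 5.0,"linear": [-0.06,6.5,-0.3],"rot": [0,0,0]}

```text
clock: 30.5
ee_pos: [0.5446, -0.2604, 0.036]
tool_rot: [0.483, -0.516, 0.517, -0.483]
force: [0.4, 0.4, 0.1]
width: 0.05
```

```bash
python3 - <<'E'
from ov import *
c=(.5445,-.2592)
I=info("wrist"); im=camera("wrist")
S=state();s=S['ee_pos'];print(S['clock'],s,S['force'],S['width'])
C=[(*c,0,.014,(0,0,255)),(*c,.017,.014,(255,0,255)),(s[0],s[1],.017,.002,(255,255,0))]
overlay("wrist",C,"pics/ov20.png",(120,320,210,450),3,im,I)
S=state();s=S['ee_pos'];print(S['clock'],s)
E
```

```text
30.55 [ 0.54491032 -0.26060159  0.03641164] [ 1.2036119  -0.74402811  0.54079958] 0.04995786444385969
30.55 [ 0.54491032 -0.26060159  0.03641164]
```

View pics/ov20.png

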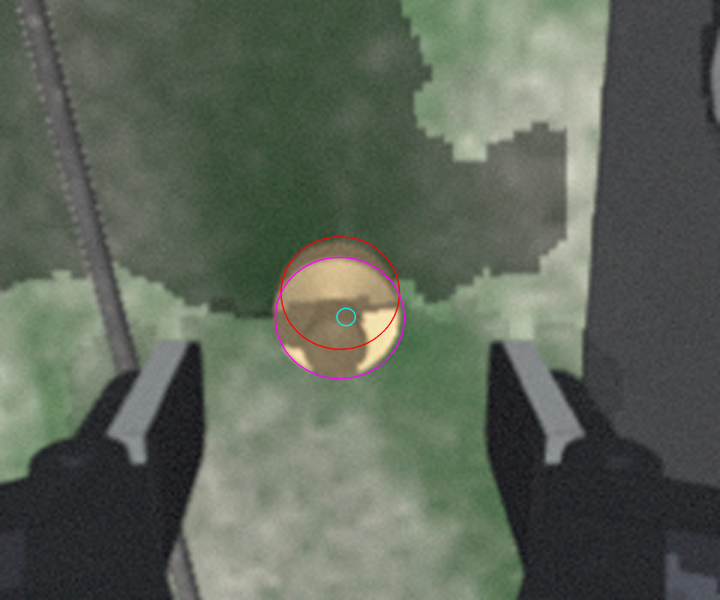

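>>> send_rows:
  motion:
    - {"grip": 5.0,"linear": [-0.12,2,0],"rot": [0,0,0]}
    - {"grip": 5.0,"linear": [-0.12,3.5,0],"rot": [0,0,0]}
    - {"grip": 5.0,"linear": [-0.12,4.4,0],"rot": [0,0,0]}
    - {"grip": 5.0,"linear": [-0.12,4.4,0],"rot": [0,0,0]}
    - {"grip": 4.0,"linear": [-0.12,4.4,0],"rot": [0,0,0]}
    - {"grip": 3.0,"linear": [-0.12,4.4,0],"rot": [0,0,0]}
    - {"grip": 2.4,"linear": [-0.12,4.4,0],"rot": [0,0,0]}
    - {"grip": 2.4,"linear": [-0.12,4.4,0],"rot": [0,0,0]}
    - {"grip": 2.4,"linear": [-0.12,4.4,0],"rot": [0,0,0]}
  newtons: 30

```text
clock: 31.45
ee_pos: [0.5449, -0.259, -0.0079]
tool_rot: [0.483, -0.516, 0.517, -0.483]
force: [-0.7, 1.1, 5.5]
width: 0.0272
```

```bash
python3 - <<'E'
from ov import *
S=state();s=S['ee_pos'];print(S['clock'],s,S['force'],S['width'])
overlay("wrist",[],"pics/ov21.png",(120,320,210,450),3)
S=state();s=S['ee_pos'];print(S['clock'],s,S['force'],S['width'])
E
```

```text
31.45 [ 0.54488095 -0.25903632 -0.00789308] [-0.71240303  1.09288693  5.50077007] 0.027244821787241382
31.5 [ 0.54489483 -0.25904312 -0.00788971] [-1.06280561  0.77643193  6.47371434] 0.027139335209439352
```

View pics/ov21.png

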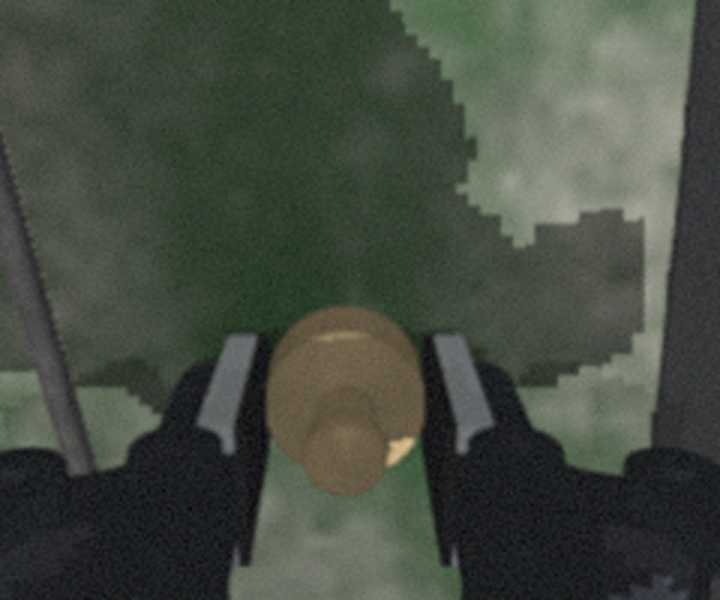

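>>> send_rows:
  motion:
    - {"grip": 2.4,"linear": [0,-3,0],"rot": [0,0,0]}
    - {"grip": 2.4,"linear": [0,-7,0],"rot": [0,0,0]}
    - {"grip": 2.4,"linear": [0,-9,0],"rot": [0,0,0]}
    - {"grip": 2.4,"linear": [4,-9,-2.8],"rot": [0,0,0]}
    - {"grip": 2.4,"linear": [8,-9,-2.8],"rot": [0,0,0]}
    - {"grip": 2.4,"linear": [11.1,-9,-2.8],"rot": [0,0,0]}
    - {"grip": 2.4,"linear": [11.1,-9,-2.8],"rot": [0,0,0]}
    - {"grip": 2.4,"linear": [11.1,-9,-2.8],"rot": [0,0,0]}
    - {"grip": 2.4,"linear": [11.1,-9,-2.8],"rot": [0,0,0]}

```text
clock: 32.4
ee_pos: [0.5095, -0.3663, 0.081]
tool_rot: [-0.483, 0.517, -0.516, 0.483]
force: [0.9, 1.2, 0.1]
width: 0.027
```

```bash
python3 look.py t load_cell,mat; python3 - <<'E'
from ov import *
S=state();s=S['ee_pos'];print(S['clock'],s,S['force'],S['width'])
c=(.5895,-.3735)
C=[(*c,.027,.029,(0,0,255)),(*c,.002,.029,(255,0,255))]
overlay("wrist",C,"pics/ov22.png",(60,260,200,440),3)
overlay("side",[],"pics/ov22s.png",(180,280,220,420),4)
d=trace("load_cell","wrist"); I=info("wrist")
if d: print(d[0]['score'],fit(I,d[0]['region'],c,.029,.025,.002))
E
```

```text
32.45 [ 0.5096 -0.3661  0.081 ] [-0.4831  0.5165 -0.5159  0.4835] cam [ 0.5743 -0.3709  0.2375]
load_cell [324.5 101.9] 0.65 [ 0.5899 -0.3716  0.002 ]
mat [325.4 204.2] 0.76 [ 0.5061 -0.3667 -0.    ]
32.55 [ 0.50970255 -0.36622591  0.08116421] [-0.39636866 -0.24562702 -0.59750701] 0.027068356996690544
0.91 (array([ 0.58927947, -0.37354396]), np.float64(344.5), np.uint64(5668))
```

View pics/w_t.png

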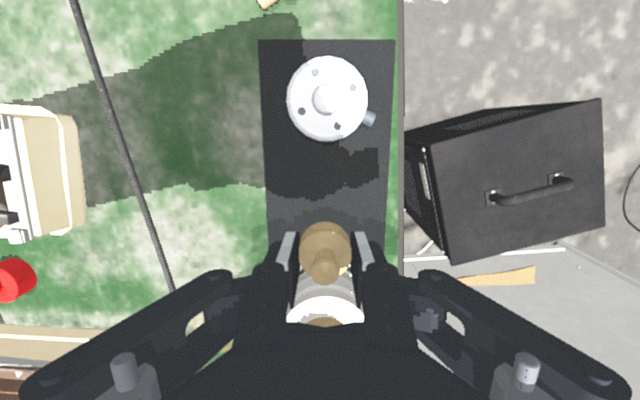

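View pics/ov22.png

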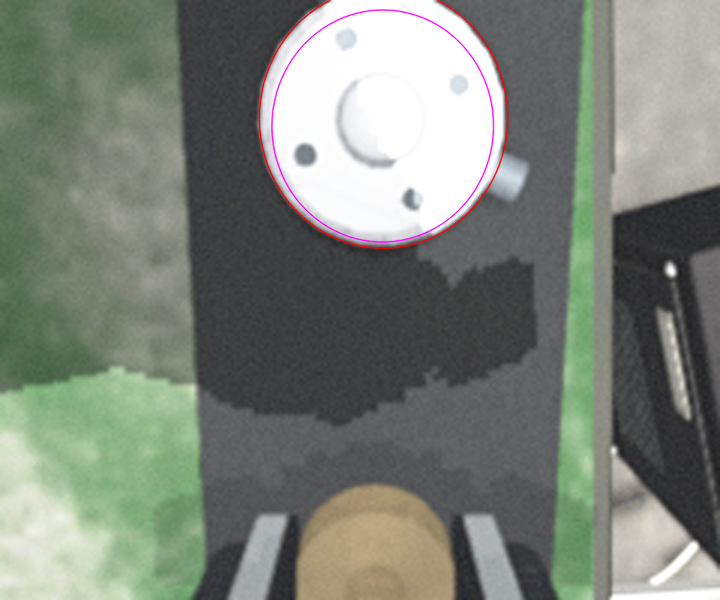

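View pics/ov22s.png

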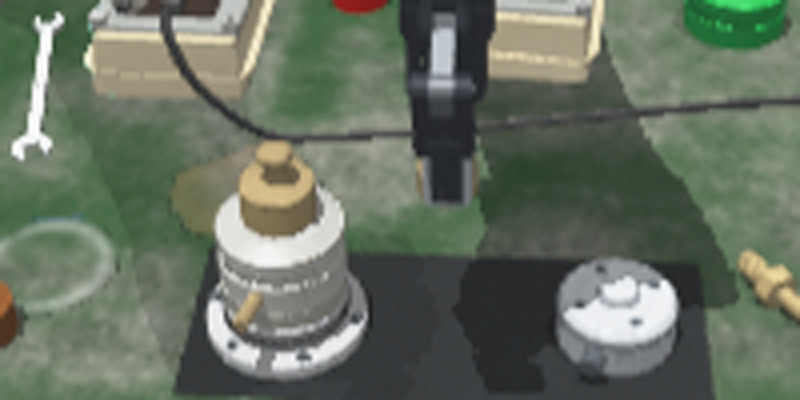

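>>> send_rows:
  motion:
    - {"grip": 2.4,"linear": [0.14,2,-0.03],"rot": [0,0,0]}
    - {"grip": 2.4,"linear": [0.14,5,-0.03],"rot": [0,0,0]}
    - {"grip": 2.4,"linear": [0.14,7.5,-0.03],"rot": [0,0,0]}
    - {"grip": 2.4,"linear": [0.14,8.3,-0.03],"rot": [0,0,0]}
    - {"grip": 2.4,"linear": [0.14,8.3,-0.03],"rot": [0,0,0]}
    - {"grip": 2.4,"linear": [0.14,8.3,-0.03],"rot": [0,0,0]}

```text
clock: 33.3
ee_pos: [0.5091, -0.3696, -0.0006]
tool_rot: [0.483, -0.516, 0.517, -0.483]
force: [0.0, 0.5, -0.2]
width: 0.0271
```

>>> send_rows:
  motion:
    - {"grip": 2.4,"linear": [0,0.1,0],"rot": [0,0,0]}
    - {"grip": 2.4,"linear": [0,0.2,0],"rot": [0,0,0]}
    - {"grip": 2.4,"linear": [0,0.2,0],"rot": [0,0,0]}

```text
clock: 33.6
ee_pos: [0.5091, -0.369, -0.0032]
tool_rot: [0.483, -0.516, 0.517, -0.483]
force: [0.0, 0.7, -1.8]
width: 0.027
```

>>> send_rows:
  motion:
    - {"grip": 2.4,"linear": [0,0.1,0],"rot": [0,0,0]}
    - {"grip": 2.4,"linear": [0,0.1,0],"rot": [0,0,0]}

```text
clock: 33.8
ee_pos: [0.5088, -0.3689, -0.0047]
tool_rot: [0.483, -0.516, 0.517, -0.483]
force: [-0.0, 0.4, -0.9]
width: 0.0272
```

>>> send_rows:
  motion:
    - {"grip": 2.4,"linear": [-0.12,0,0.03],"rot": [0,0,0]}
    - {"grip": 2.4,"linear": [-0.12,0,0.03],"rot": [0,0,0]}
    - {"grip": 2.4,"linear": [-0.12,0.1,0.03],"rot": [0,0,0]}
    - {"grip": 2.4,"linear": [-0.12,0.1,0.03],"rot": [0,0,0]}

```text
clock: 34.2
ee_pos: [0.5091, -0.3677, -0.0058]
tool_rot: [-0.483, 0.517, -0.516, 0.483]
force: [-0.5, 0.1, -1.4]
width: 0.027
```

>>> send_rows:
  motion:
    - {"grip": 2.4,"linear": [0,0.05,0],"rot": [0,0,0]}
    - {"grip": 2.4,"linear": [0,0.05,0],"rot": [0,0,0]}

```text
clock: 34.4
ee_pos: [0.5091, -0.3678, -0.0059]
tool_rot: [0.483, -0.517, 0.517, -0.483]
force: [-0.2, 1.3, 3.5]
width: 0.0269
```

Contact. Release and rise.

>>> send_rows:
  motion:
    - {"grip": 3.2,"linear": [0,0,0],"rot": [0,0,0]}
    - {"grip": 4.2,"linear": [0,0,0],"rot": [0,0,0]}
    - {"grip": 4.6,"linear": [0,0,0],"rot": [0,0,0]}
    - {"grip": 4.6,"linear": [0,-2,0],"rot": [0,0,0]}
    - {"grip": 4.6,"linear": [0,-6,0],"rot": [0,0,0]}
    - {"grip": 4.6,"linear": [0,-10,0],"rot": [0,0,0]}
    - {"grip": 4.6,"linear": [0,-14,0],"rot": [0,0,0]}
    - {"grip": 4.6,"linear": [0,-18,-1],"rot": [0,0,0]}
    - {"grip": 4.6,"linear": [0,-22,-4],"rot": [0,0,0]}
    - {"grip": 4.6,"linear": [0,-25,-7],"rot": [0,0,0]}
    - {"grip": 4.6,"linear": [0,-25,-7],"rot": [0,0,0]}
    - {"grip": 4.6,"linear": [0,-25,-7],"rot": [0,0,0]}

```text
clock: 35.6
ee_pos: [0.4394, -0.3631, 0.2445]
tool_rot: [0.482, -0.516, 0.517, -0.483]
force: [0.6, 0.2, -0.1]
width: 0.0458
```

```bash
python3 - <<'E'
from ov import *
im=camera("wrist"); cv2.imwrite("pics/w_u.png",im[:,:,::-1])
p=(.4285,-.3622); l=(.5892,-.3736); m=((p[0]+l[0])/2,(p[1]+l[1])/2)
C=[(*p,.010,.040,(0,0,255)),(*p,.070,.031,(255,0,255)),(*p,.070,.018,(0,255,0)),(*l,.027,.029,(0,0,255)),(*m,.002,.014,(0,255,255))]
S=state();s=S['ee_pos'];print(S['clock'],s,S['force'],S['width'])
I=info("wrist"); im=camera("wrist"); overlay("wrist",C,"pics/ov23.png",(20,260,190,430),3,im,I)
overlay("side",C,"pics/ov23s.png",(180,280,220,420),4)
overlay("scene",C,"pics/ov23c.png",(190,310,290,450),5)
overlay("scene",[],"pics/ov23cr.png",(190,310,290,450),5)
E
```

```text
35.65 [ 0.43994779 -0.36251966  0.24347533] [ 0.54816636  0.52903392 -0.34285141] 0.04557230510747931
```

View pics/w_u.png

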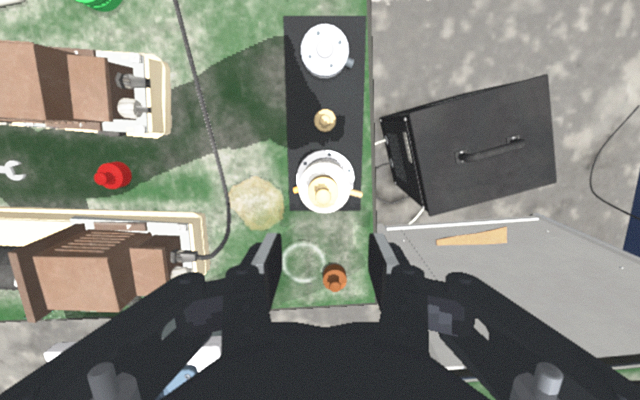

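View pics/ov23.png

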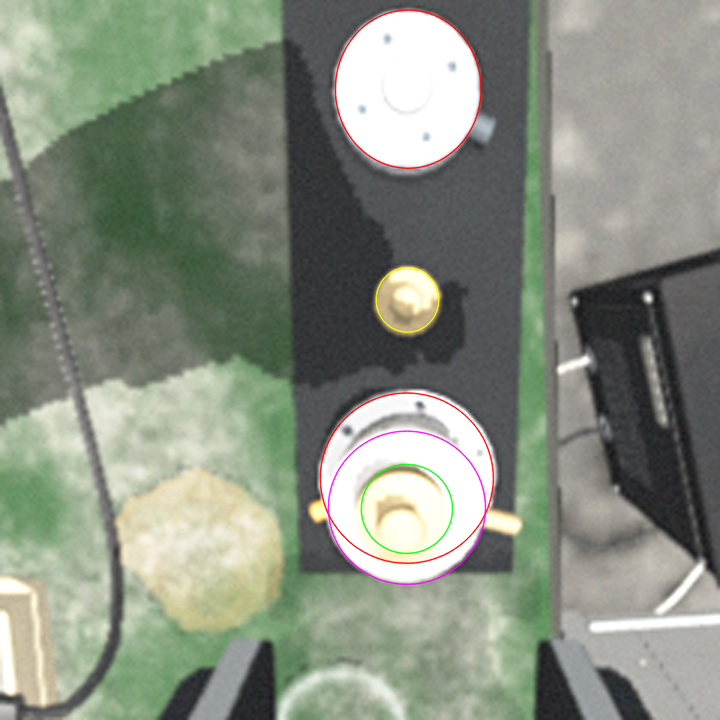

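View pics/ov23s.png

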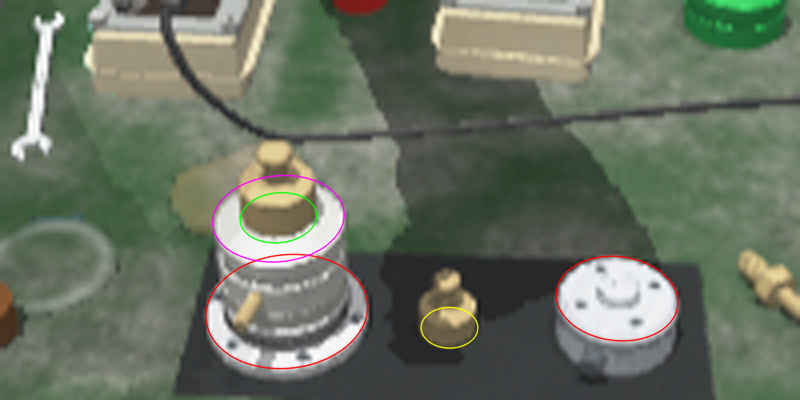

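View pics/ov23c.png

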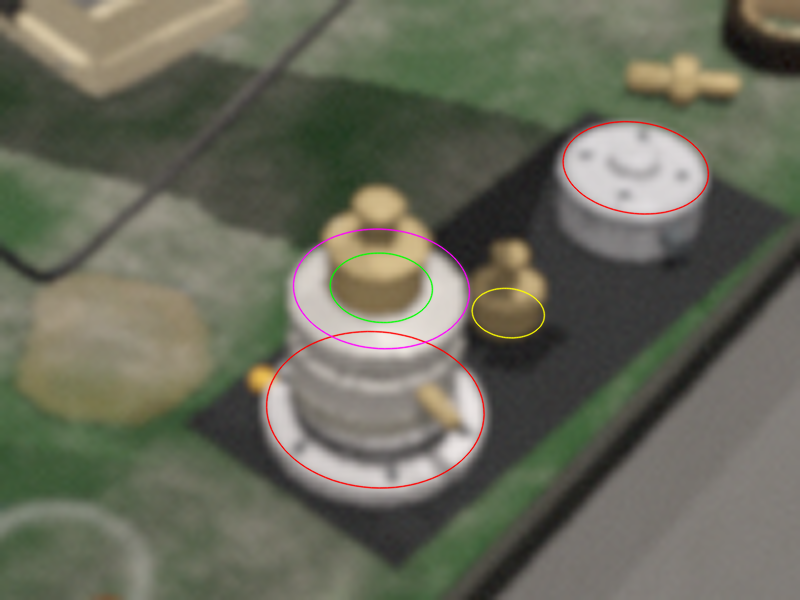

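View pics/ov23cr.png

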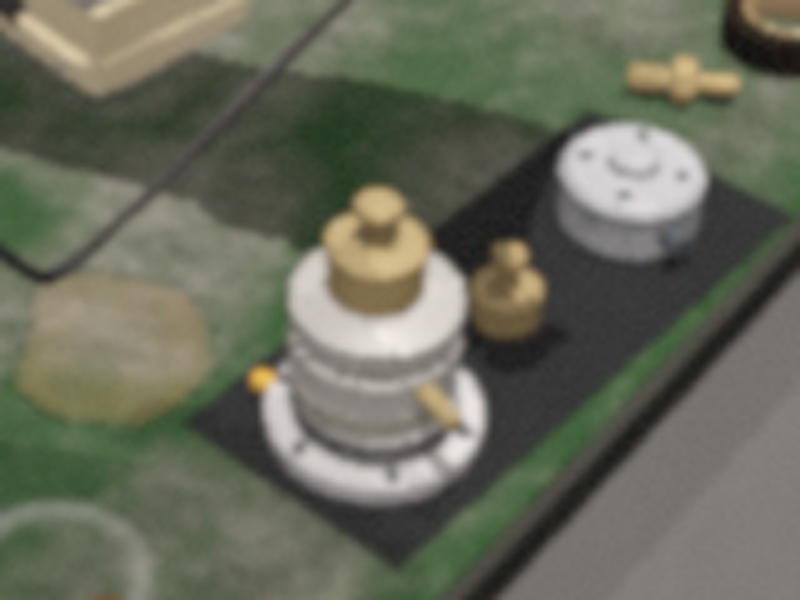

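```bash
python3 - <<'E'
from ov import *
for n,cr in (("side",(205,275,265,315)),("scene",(222,295,340,400))):
    I=info(n); im=camera(n)
    overlay(n,[],f"pics/z_{n}.png",cr,10 if n=="side" else 8,im,I)
I=info("wrist"); im=camera("wrist"); overlay("wrist",[],"pics/z_wrist.png",(140,220,290,370),8,im,I)
E
```

```text
(no output)
```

View pics/z_side.png

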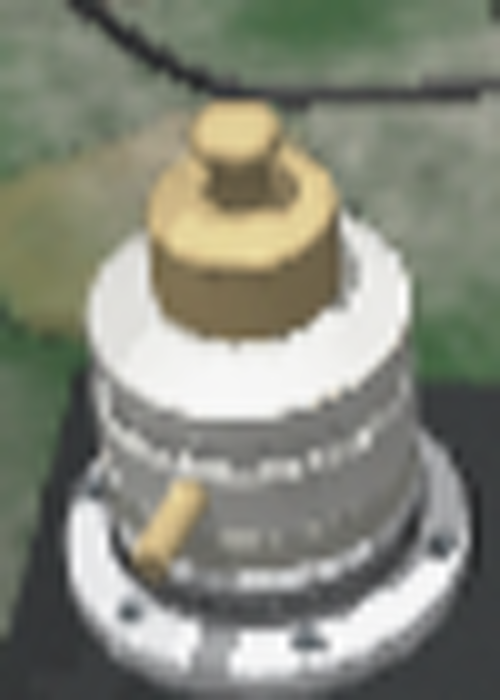

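View pics/z_scene.png

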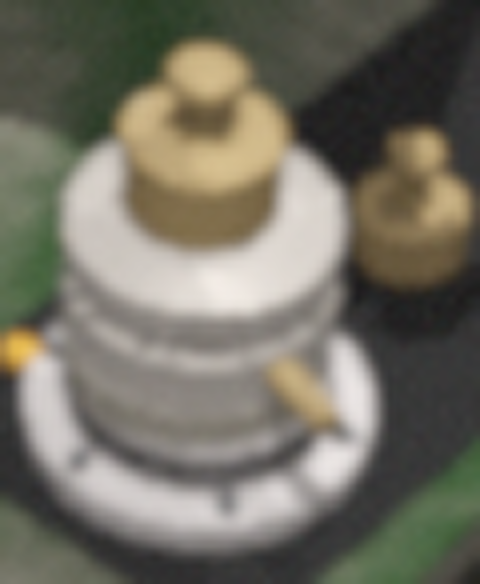

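View pics/z_wrist.png

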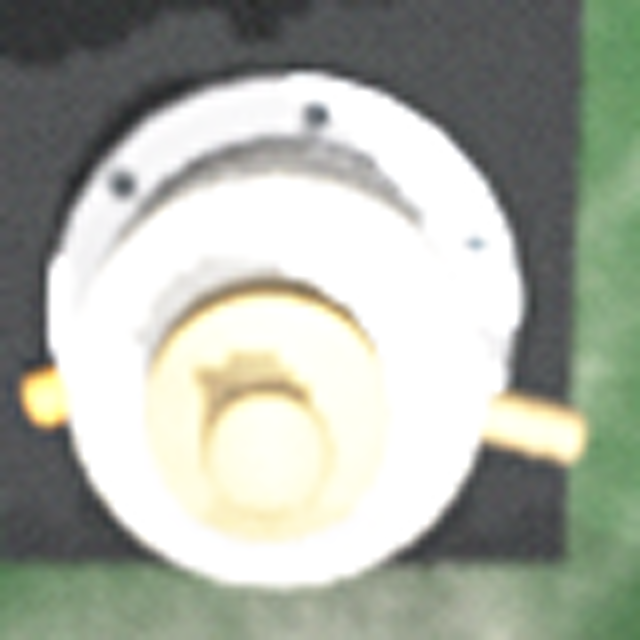

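>>> send_rows:
  motion:
    - {"grip": 4.6,"linear": [0,0,-4],"rot": [0,0,0]}
    - {"grip": 4.6,"linear": [0,2,-7.7],"rot": [0,0,0]}
    - {"grip": 4.6,"linear": [0,5,-7.7],"rot": [0,0,0]}
    - {"grip": 4.6,"linear": [0,6,-7.7],"rot": [0,0,0]}
    - {"grip": 4.6,"linear": [0,6,-7.7],"rot": [0,0,0]}
    - {"grip": 4.6,"linear": [0,6,-7.7],"rot": [0,0,0]}
    - {"grip": 4.6,"linear": [0,6,-7.7],"rot": [0,0,0]}

```text
clock: 36.7
ee_pos: [0.3633, -0.3586, 0.1846]
tool_rot: [0.483, -0.516, 0.517, -0.483]
force: [0.3, 0.4, 0.2]
width: 0.0462
```

```bash
python3 - <<'E'
from ov import *
I=info("wrist"); im=camera("wrist"); S=state(); print(S['clock'],S['ee_pos'],-I[2].T@I[3])
np.save("im_v.npy",im); import pickle; pickle.dump(I,open("I_v.pkl","wb"))
n=-I[2].T@I[3]; print(proj(I,[[n[0],n[1],0],[.4285,-.3622,.01],[.4285,-.3622,.09]]))
overlay("wrist",[],"pics/z_v.png",(70,190,260,390),6,im,I)
E
```

```text
36.75 [ 0.36318458 -0.3584371   0.18460046] [ 0.4279807  -0.36276212  0.34120459]
[[324.29070718 122.81176885]
 [323.7589766  122.37025957]
 [323.58955707 122.22959146]]
```

View pics/z_v.png

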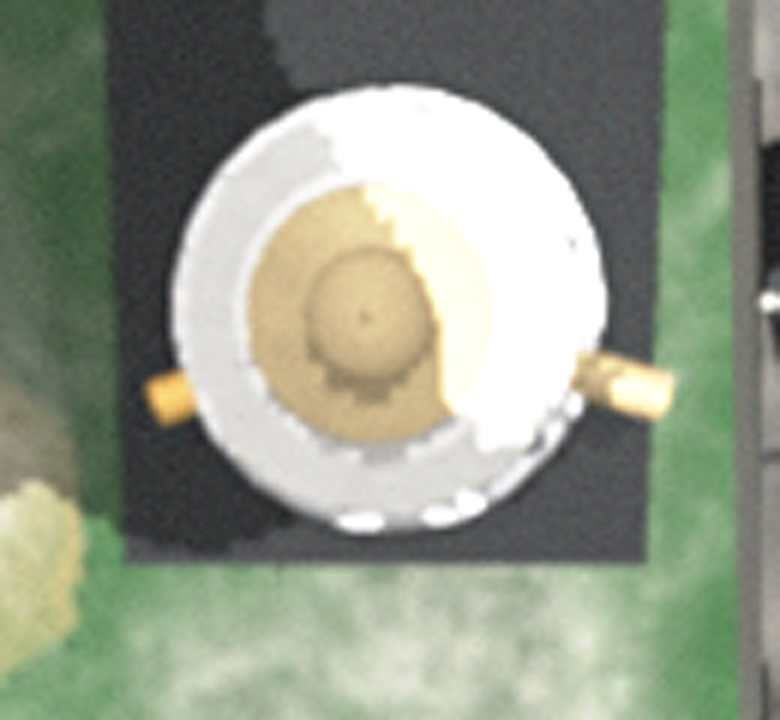

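>>> send_rows:
  motion:
    - {"grip": 5.2,"linear": [-0.1,2,3],"rot": [0,0,0]}
    - {"grip": 5.2,"linear": [-0.22,4,6.4],"rot": [0,0,0]}
    - {"grip": 5.2,"linear": [-0.22,4.5,6.4],"rot": [0,0,0]}
    - {"grip": 5.2,"linear": [-0.22,4.5,6.4],"rot": [0,0,0]}
    - {"grip": 5.2,"linear": [-0.22,4.5,6.4],"rot": [0,0,0]}
    - {"grip": 5.2,"linear": [-0.22,4.5,6.4],"rot": [0,0,0]}

```text
clock: 37.35
ee_pos: [0.4259, -0.3606, 0.1398]
tool_rot: [0.483, -0.516, 0.517, -0.483]
force: [0.5, -0.4, 0.3]
width: 0.0516
```

```bash
python3 - <<'E'
from ov import *
I=info("wrist"); im=camera("wrist"); S=state(); print(S['clock'],S['ee_pos'],S['width'])
s=S['ee_pos']
overlay("wrist",[(s[0],s[1],.09,.018,(255,0,255)),(s[0],s[1],.07,.018,(255,255,0))],"pics/z_x.png",(110,310,220,430),3.5,im,I)
S=state(); print(S['clock'],S['ee_pos'],S['width'])
E
```

```text
37.4 [ 0.42601474 -0.36046284  0.1397626 ] 0.05170857496254378
37.4 [ 0.42601474 -0.36046284  0.1397626 ] 0.05170857496254378
```

View pics/z_x.png

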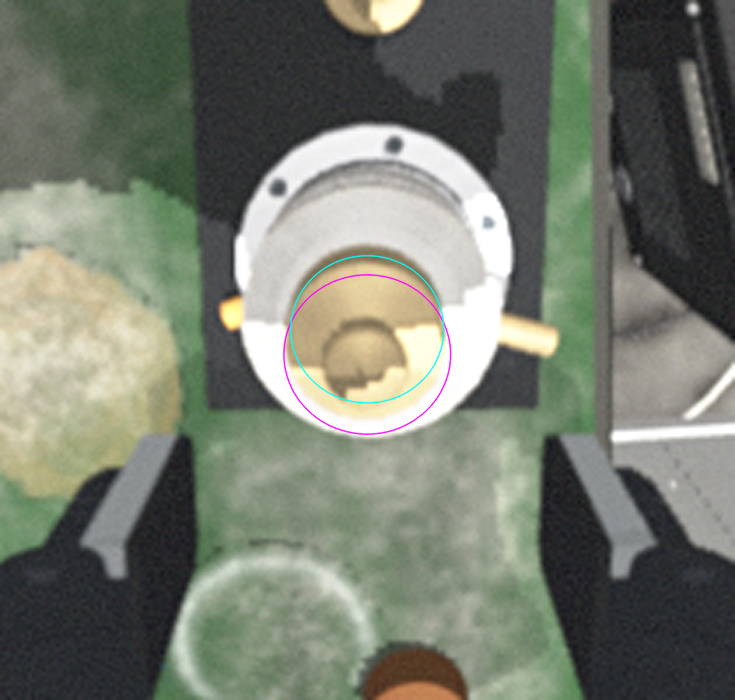

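>>> send_rows:
  motion:
    - {"grip": 5.2,"linear": [-0.05,2,0.15],"rot": [0,0,0]}
    - {"grip": 5.2,"linear": [-0.05,4.5,0.15],"rot": [0,0,0]}
    - {"grip": 5.2,"linear": [-0.05,6.5,0.15],"rot": [0,0,0]}
    - {"grip": 5.2,"linear": [-0.05,7.7,0.15],"rot": [0,0,0]}
    - {"grip": 5.2,"linear": [-0.05,7.7,0.15],"rot": [0,0,0]}
    - {"grip": 5.2,"linear": [-0.05,7.7,0.15],"rot": [0,0,0]}
  newtons: 25

```text
clock: 38.0
ee_pos: [0.428, -0.3601, 0.0626]
tool_rot: [0.483, -0.516, 0.517, -0.483]
force: [0.0, -0.7, 1.0]
width: 0.052
```

```bash
python3 - <<'E'
from ov import *
I=info("wrist"); im=camera("wrist"); S=state(); print(S['clock'],S['ee_pos'],S['width'],S['force'])
overlay("wrist",[],"pics/z_y.png",(110,310,220,430),3.5,im,I)
E
```

```text
38.05 [ 0.42819882 -0.36026135  0.06285909] 0.05215295770428469 [ 0.39939884 -1.03863375 -0.10893398]
```

View pics/z_y.png

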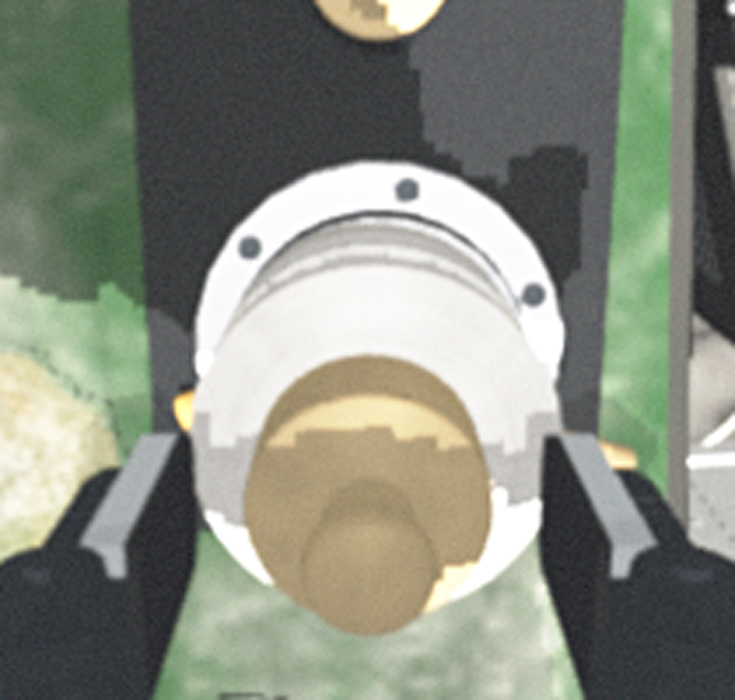

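>>> send_rows:
  motion:
    - {"grip": 4.4,"linear": [0,0.1,0],"rot": [0,0,0]}
    - {"grip": 3.8,"linear": [0,0.1,0],"rot": [0,0,0]}
    - {"grip": 3.2,"linear": [0,0.1,0],"rot": [0,0,0]}
    - {"grip": 3.2,"linear": [0,0.1,0],"rot": [0,0,0]}
    - {"grip": 3.2,"linear": [0,0.1,0],"rot": [0,0,0]}
  newtons: 25

```text
clock: 38.55
ee_pos: [0.4283, -0.36, 0.0615]
tool_rot: [0.483, -0.516, 0.517, -0.483]
force: [-1.3, -0.1, 5.6]
width: 0.0352
```

>>> send_rows:
  motion:
    - {"grip": 3.2,"linear": [0,-0.2,0],"rot": [0,0,0]}
    - {"grip": 3.2,"linear": [0,-0.3,0],"rot": [0,0,0]}
    - {"grip": 3.2,"linear": [0.18,-0.3,0.04],"rot": [0,0,0]}
    - {"grip": 3.2,"linear": [0.18,-0.3,0.04],"rot": [0,0,0]}

```text
clock: 38.95
ee_pos: [0.4283, -0.3616, 0.0637]
tool_rot: [-0.483, 0.517, -0.516, 0.483]
force: [-0.0, -0.3, -2.4]
width: 0.0353
```

```bash
python3 - <<'E'
from ov import *
I=info("wrist"); im=camera("wrist"); S=state(); print(S['clock'],S['ee_pos'],S['width'],S['force'])
overlay("wrist",[],"pics/z_z.png",(110,310,220,430),3.5,im,I)
overlay("side",[],"pics/z_zs.png",(205,275,265,315),10)
E
```

```text
39.0 [ 0.42822862 -0.36144111  0.06365848] 0.035312003945792744 [ 0.3417385   0.03174645 -2.14138723]
```

View pics/z_z.png

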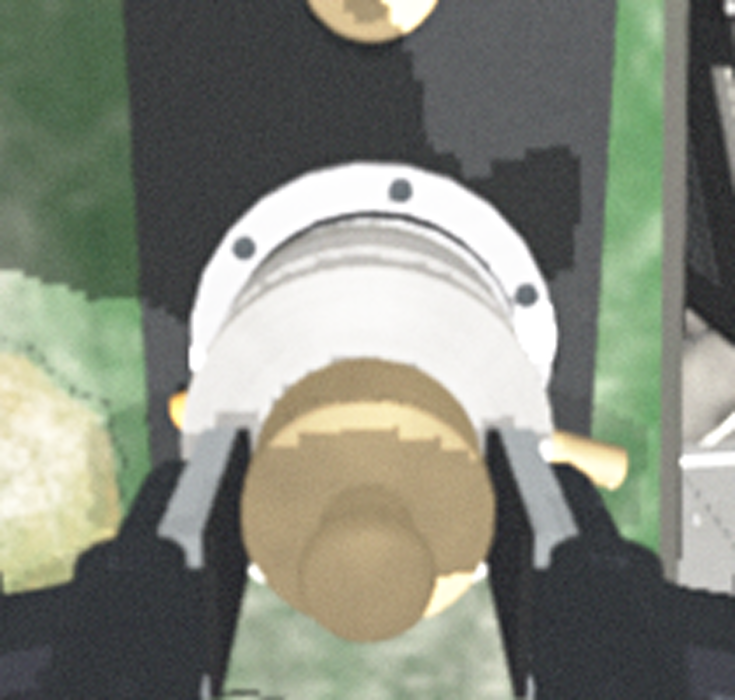

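View pics/z_zs.png

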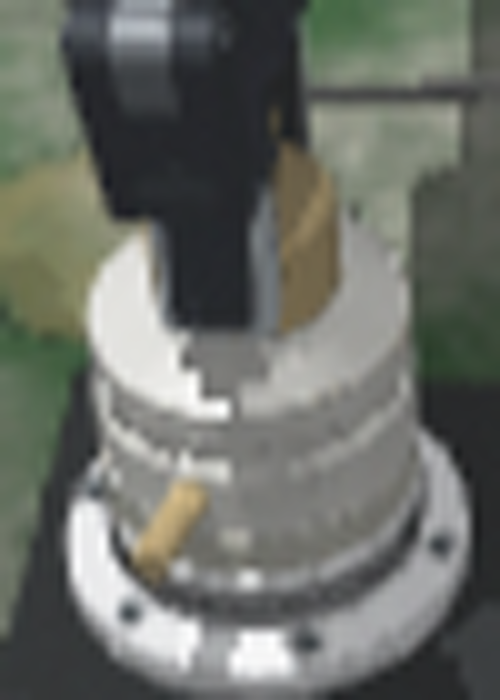

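```bash
python3 - <<'E'
from ov import *
from scipy.optimize import least_squares
I=info("wrist")
g=lambda p:np.array([(p[0]+.5)/3.5-.5+220,(p[1]+.5)/3.5-.5+110])
obs=np.array([g(p) for p in [(367,264),(240,305),(500,310),(184,430),(552,430),(257,578),(481,575)]])
def res(v,r):
    t=np.linspace(0,2*np.pi,720); P=proj(I,np.c_[v[0]+r*np.cos(t),v[1]+r*np.sin(t),np.full(720,v[2])])
    return [np.abs(np.hypot(*(P-o).T)).min()*1 for o in obs]
s=least_squares(res,[.428,-.3618,.068],args=(.031,),diff_step=1e-4,x_scale=.001); print(s.x,np.round(s.fun,2))
for z in(.0655,.0685,.070): 
    o,v=ray(I,g((367,357)));q=o+v*(z+.0022-o[2])/v[2]; print(z,"weight centre x",q[0]-.018,q[1])
print(state()['ee_pos'])
E
```

```text
[ 0.42897871 -0.36145875  0.06528932] [0.6  0.87 0.74 0.85 0.57 0.47 0.27]
0.0655 weight centre x 0.42698458063046324 -0.36247319983850135
0.0685 weight centre x 0.4279302140547773 -0.36254018957244677
0.07 weight centre x 0.4284030307669344 -0.3625736844394195
[ 0.42822568 -0.36137399  0.06366048]
```

>>> send_rows:
  motion:
    - {"grip": 3.2,"linear": [0,0,0.08],"rot": [0,0,0]}
    - {"grip": 3.2,"linear": [0,0.1,0.08],"rot": [0,0,0]}
    - {"grip": 3.2,"linear": [0,0.2,0.08],"rot": [0,0,0]}
    - {"grip": 3.2,"linear": [0,0.2,0.08],"rot": [0,0,0]}

```text
clock: 39.45
ee_pos: [0.429, -0.3614, 0.0616]
tool_rot: [-0.483, 0.517, -0.516, 0.483]
force: [0.1, 0.0, -2.5]
width: 0.0354
```

>>> send_rows:
  motion:
    - {"grip": 3.2,"linear": [0,0.05,0],"rot": [0,0,0]}
    - {"grip": 3.2,"linear": [0,0.05,0],"rot": [0,0,0]}

```text
clock: 39.65
ee_pos: [0.4291, -0.3615, 0.0615]
tool_rot: [0.483, -0.517, 0.517, -0.483]
force: [-0.6, 0.8, 1.7]
width: 0.0351
```

>>> send_rows:
  motion:
    - {"grip": 3.8,"linear": [0,0,0],"rot": [0,0,0]}
    - {"grip": 4.6,"linear": [0,0,0],"rot": [0,0,0]}
    - {"grip": 5.2,"linear": [0,0,0],"rot": [0,0,0]}
    - {"grip": 5.2,"linear": [0,-2,0],"rot": [0,0,0]}
    - {"grip": 5.2,"linear": [0,-6,0],"rot": [0,0,0]}
    - {"grip": 5.2,"linear": [0,-10,0],"rot": [0,0,0]}
    - {"grip": 5.2,"linear": [0.2,-13,-3],"rot": [0,0,0]}
    - {"grip": 5.2,"linear": [0.2,-13,-6.5],"rot": [0,0,0]}
    - {"grip": 5.2,"linear": [0.2,-13,-6.5],"rot": [0,0,0]}
    - {"grip": 5.2,"linear": [0.2,-13,-6.5],"rot": [0,0,0]}

```text
clock: 40.65
ee_pos: [0.3641, -0.359, 0.1916]
tool_rot: [0.482, -0.517, 0.517, -0.483]
force: [0.2, 0.2, -0.4]
width: 0.0519
```

```bash
python3 - <<'E'
from ov import *
I=info("wrist"); im=camera("wrist"); S=state(); print(S['clock'],S['ee_pos'],-I[2].T@I[3])
n=-I[2].T@I[3]; print((proj(I,[[n[0],n[1],0]])-[260,70]+.5)*6-.5)
overlay("wrist",[],"pics/y_v.png",(70,190,260,390),6,im,I)
cv2.imwrite("pics/y_full.png",im[:,:,::-1])
overlay("side",[],"pics/y_s.png",(205,275,265,315),10)
overlay("scene",[],"pics/y_c.png",(190,310,290,450),5)
E
```

```text
40.7 [ 0.36476008 -0.35893291  0.19129273] [ 0.42861109 -0.36357054  0.34822602]
[[391.25550419 320.34787462]]
```

View pics/y_v.png

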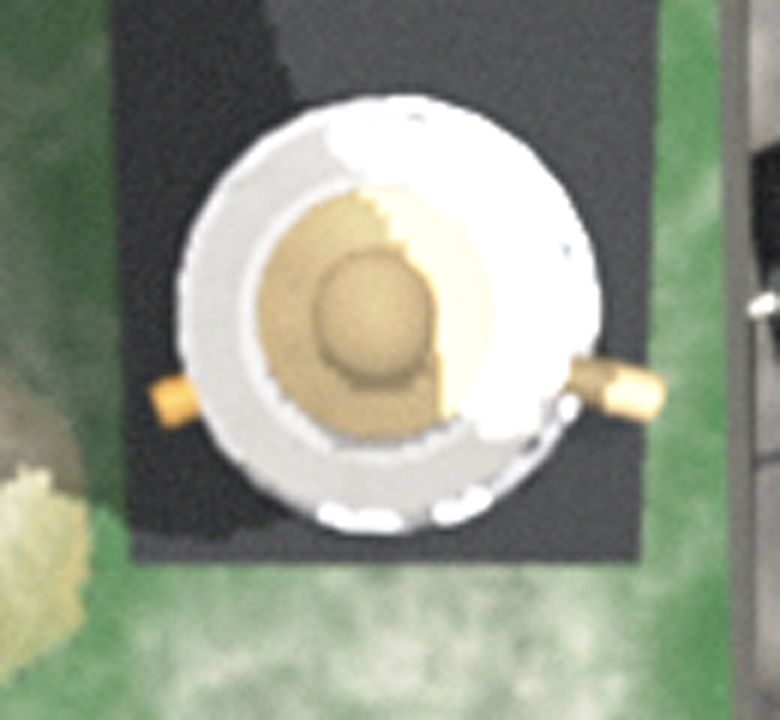

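View pics/y_s.png

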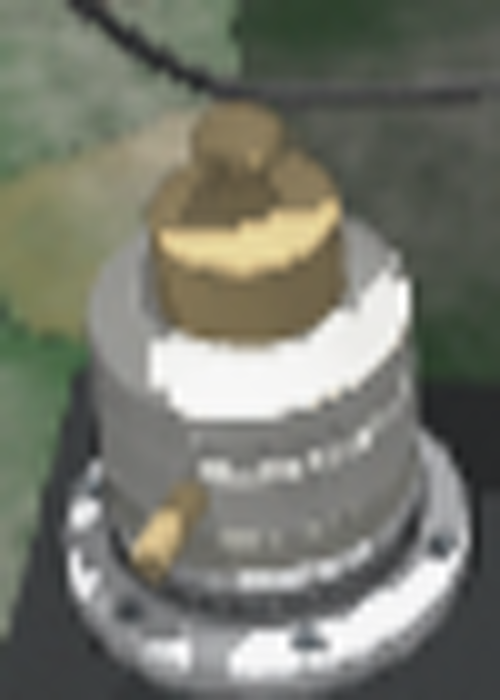

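View pics/y_c.png

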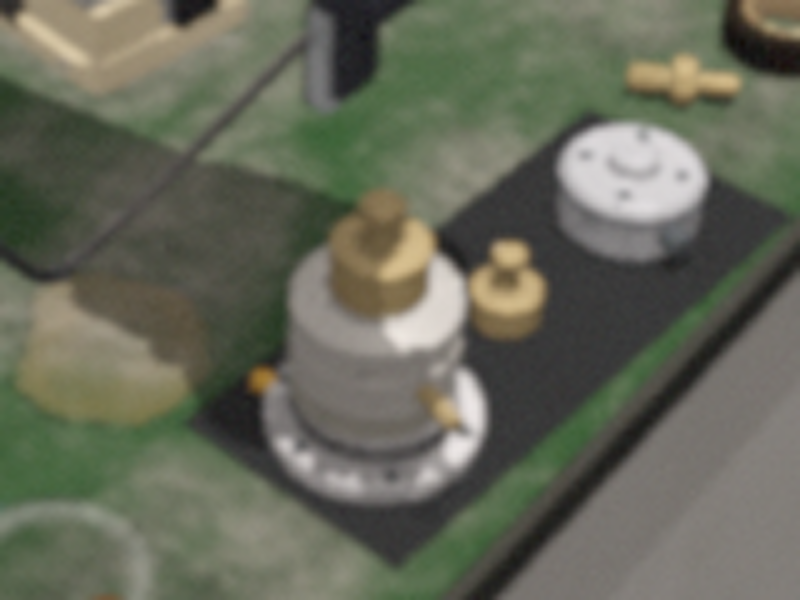

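View pics/y_full.png

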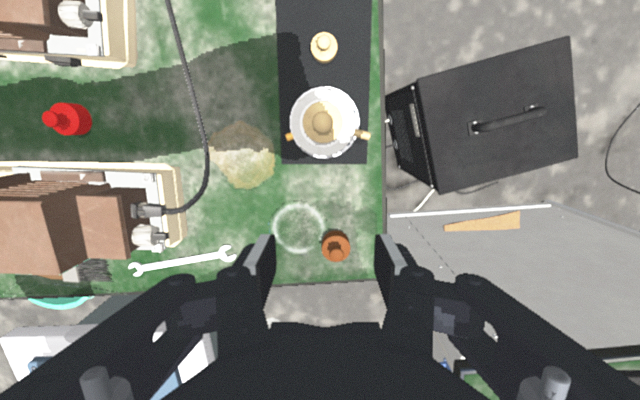

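```bash
python3 - <<'E'
from h import *
print(hand_in()); S=state(); print(S['clock'],S['force'])
E
```

```text
the job is handed in; nothing more can be done
None
the job is handed in; nothing more can be done
```

The setup is built and handed in at about 41 s of the 102 s allowed. The order was stone on the pedestal, cap on the stone, larger brass weight on the cap, then the smaller brass weight upright on the mat. The gripper is open and clear of everything.

**Contact checks:** each part touched down at the height expected. The stone's underside was at 24 mm, the cap's at 34 mm, the larger weight's at 70 mm, and the smaller weight stood on the 2 mm mat. The contact force was a few newtons each time.

**Larger weight:** my first placing was about 1.5–2 mm off the cap's centre towards +y. I gripped it again and shifted it after the smaller weight was already down, so that correction came last. In the wrist view just before the final release it lined up with the cap to within about 0.5 mm in y. The estimates for x were looser, so I nudged it 0.8 mm in x.

**Final centring:** the cap is about 1 mm off the pedestal's centre, and the larger weight about 2 mm off it.

**Smaller weight:** it stands within about 1 mm of the midpoint between the pedestal and the load cell.

**Checks that disagreed:**
- The side view suggested the larger weight is off the cap by more than the wrist view did, perhaps 1.5–4 mm towards +y. I put part of that down to chamfered edges and the roughly 2 mm calibration error, and went with the wrist camera's view from above.
- The fingertips sit about 19 mm behind the reported tool point when gripping 60 mm, not 11 mm ahead as the text says. I found the fingertip height from the images and by touching the bench.

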